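# Cap and clamp the filler neck of a brewing keg

## Task

Close the keg's slanted filler neck: seat the loose blue-knobbed cap squarely on the neck's flange, then swing both halves of the hinged clamp ring fully shut around the two flanges, and finally flip the red latch lever over until it lies fully down across the joint. Leave the other things on the sideboard where they are.

Things in the scene. Friction and masses are not known exactly. Their poses are not given: they have to be found in the camera images.
- keg: Squat steel drum, 190 mm across, 145 mm high, fixed to the sideboard; origin at the centre of its underside. Its filler neck leans out of it to its own -x (robot's side). Yaw up to 0.3 rad either way.
- neck_mouth (a point): Centre of the top face of the keg's flange (78 mm across, 6 mm thick, 56 mm bore, 76 mm deep), 184 mm above the surface. Axes: z is the neck's axis, leaning 27 deg from vertical towards the robot's side; y is level, across the ring; x points uphill, away from the robot. The clamp band (94 mm outside, z -13 to +13 mm) lies in the xy plane; its upper lip reaches in over the cap's flange.
- ring_hinge (a point): Hinge pin of both clamp halves, parallel to neck_mouth's z, at x +54, y 0, z 0 mm in neck_mouth's axes. The halves' free ends meet on the opposite side, at x -56, y 0.
- cap_mid (a point): Middle (half-way up) of the loose cap, 0.22 kg, 66 mm high, starting upright, plug down, so 33 mm up. z is its axis, towards the knob. From below: white plug 12 mm high, 51 mm across with tapered end (43 mm); steel flange 78 mm across, 6 mm thick; blue round knob 32 mm across, 48 mm high, running from 15 mm below this point (flange's upper face) to 33 mm above it.
- latch_pivot (a point): Pivot of the latch lever on the left half's free end; its axis is parallel to neck_mouth's x when the left half is shut, and it is then at x -56, y +10, z +16 mm in neck_mouth's axes.
- cap_face (a point): Centre of the underside of the cap's flange, 21 mm below cap_mid on the cap's axis; it meets neck_mouth when the cap is seated (plug has 2.5 mm side clearance in the bore). Released there, the cap stays on the slanted neck.
- left_half (a joint): Swing of the clamp half on the +y side of the neck (rad): 0 fully shut, grows as it opens outwards to +y, up to 1.25. Starts open. Stiff (0.15 N m): stays where left. Stops at 0. Cannot shut over a cap that is not seated.
- right_half (a joint): The same for the half on the -y side; opens outwards to -y.
- left_peg_top (a point): Centre of the top end of the red upright peg (14 mm across, parallel to the neck's axis) that stands on the outside of the left half and serves to push or hold it; the peg rises from the band to 45 mm above the flange plane. Shut, it is at x 0, y +56, z +45 mm in neck_mouth's axes.
- right_peg_top (a point): The same peg on the right half; shut, it is at x 0, y -56, z +45 mm.
- latch (a joint): Swing of the latch lever (rad): 0 latched, lying across the joint of the two free ends and pointing to neck_mouth's -y; 1.57 standing up along the neck's axis; above that leaning to +y, at most 2.1. Starts roughly upright; stays where left (0.05 N m). Its tooth drops outside the right half's end; thrown before both halves are fully shut, it is blocked or keeps them from shutting.
- latch_tip (a point): Centre of the red finger pad at the latch lever's end (26 by 20 by 10 mm), 74 mm from its pivot; the lever is a red bar 12 mm wide, 7 mm thick. Latched, it is at x -56, y -64, z +18 mm in neck_mouth's axes, with free space below it.
- tumbler: Bystander: glass tumbler upside down, 76 mm across, 92 mm high; origin at the centre of its underside.
- mug: Bystander: blue mug, 80 mm across, 90 mm high, handle at its own +y; origin under its centre.
- bowl: Bystander: white porcelain bowl, 150 mm across, 60 mm high; origin under its centre.
- drink_bottle: Bystander: silver aluminium drink bottle, 70 mm across, 210 mm high; origin under its centre.
- hairbrush: Bystander: black hairbrush lying bristles down, 230 mm long, 60 mm wide, 30 mm high; its own x points to the head; origin under its middle.
- jar: Bystander: amber glass jar with steel lid, 80 mm across, 110 mm high; origin under its centre.
Not all that is in view belongs to the job. Leave any purple or yellow look-alike of the part that bears cap_mid alone.

How it is judged:
By the outcome, as a careful person would: the job done as asked, in the order asked, and still so for the second after the job is handed in, with the robot touching nothing.
It also fails if it takes over 72 s, if anything falls off the work surface, if the arm or the gripper's body presses on something with over 40 N, if the wrist force passes 120 N, or if a joint passes its speed limit or range.

## Robot

A 7-joint arm with a two-finger parallel gripper is mounted at the origin on the work surface. World frame = base frame: x ahead of the robot, y to its left, z up, the work surface at z = 0. Lengths are in mm, angles in rad, forces in N, time in s.
With the tool pointing down it reaches from about 425 to 875 mm from the base axis. Payload 4.7 kg.
Tool frame: the origin (TCP) lies on the mounting face of the last link; the fingertips stand ctrl.tcp_to_tips ahead of it and the grasp point (between the pads) lies 155 mm ahead of it (ctrl.tcp_to_tips is the distance from the TCP to the fingertips, in mm); z points along the fingers, y is the direction in which the jaws open and shut (so a half turn about z gives the same grasp; the last joint's range is limited). The gripper opens to 85 mm and grips with 20 to 120 N. Pads are 22 mm wide; open, the fingers measure 114 mm over their backs; the gripper's body (76 mm by 85 mm) begins 54 mm behind the grasp point. The pads swing forward as they close: fully open they stand 13 mm farther back than shut.
Start: joints at [-1.152, 0.321, -0.07, 1.45, 0.023, 1.371, -0.057], TCP at [256.008, 597.467, 404.749] pointing down, gripper open.
Joint ranges: [-2.86, 2.86], [-0.3, 2.09], [-1.38, 1.24], [0.06, 2.45], [-1.56, 4.7], [0.09, 2.05], [-2.69, 2.69]. Speed limits (rad/s): [2.57, 2.57, 3.14, 3.14, 3.14, 3.14, 3.14].

## Interface

Orientations are given as a rotation vector (axis times angle).
In Python, from rig import monitor, optics, ctrl gives the robot as it stands. The module is installed in compiled form; this text tells all that it offers.
- The arm moves only by the tool drive_tool, never from a script. Its argument "commands" is a list that holds one entry, the list of rows, each a list of 7 numbers: the shift along the tool's x, y, z in mm, then the turn, a rotation vector about the tool's x, y, z in rad, then the finger opening in mm, from 0 to 85.4. In form: [[[tx, ty, tz, ax, ay, az, gripper], ...]]. A call has 1 to 5 rows; each row is the pose to reach, as a shift and turn from the pose commanded when the call began, along the tool's axes at that moment; what a row does not reach only later rows make up. A row lasts 1/8 s, in which the tool goes at most 62.5 mm and 10.7 degrees, less where a joint would pass 70% of its speed; a pose out of reach is approached as far as the arm can. A call with a gripper value outside its range is refused whole. The fingers move at their own pace and stop on an object; "grip_force" is the grip in N (left out, the last holds). Time passes only in rows, so rows that repeat a pose let the fingers close. It gives the time, the measured TCP pose, the force and the opening at its end, in the units of the state.
- monitor.get_state(): the state, without advancing time (a new reading comes with each control period).
- optics.read_camera(name): name is "scene" or "top" or "wrist"; returns the picture (384x512x3 uint8, red, green, blue); there is no depth.
- optics.camera_params(name): a dict with "K" (3x3 intrinsics, pixels), "rvec" (rotation vector, rad) and "tvec" (3), from world to camera coordinates, as OpenCV has them. Camera axes: x right, y down, z forward; pixel columns grow to the right and rows downward; lengths in mm; the calibration is good to about 2 mm. A picture is of the moment at which its call begins: read the wrist's pose just before it. camera_params takes no time and is no camera call; for the wrist camera it gives the pose at the moment of the call.
- ctrl.job_done(): hands the job in, once; it reports no verdict.
The state is a dict: "clock": time; "joint_pos": joint angles; "joint_velocities": joint speeds; "joint_efforts": joint torques, N m; "ee_pos": TCP position; "ee_rot": TCP orientation; "force": force on the tool from outside, world axes, zero at the start; "ft_torque": the same for the moment, N m; "opening": finger opening in mm.
Only numpy, scipy, OpenCV 4.12 (cv2) and the standard library are available. Lean on these libraries where they do the work, as an engineer would, in place of code of your own. Each camera call takes 0.05 s, during which the arm holds its last target.

## Working session

There is one attempt and no reset: what is moved stays moved. The work goes in short steps, Python scripts to look and compute and a tool call to move; the robot and the scene stay as the last step left them, time stands still between calls to the robot, and variables do not carry over. Pictures are saved under pics/ and viewed, and the job is handed in when it is done.

Besides the shell and the picture viewer there is one more tool, called after ">>>" as name(argument=value, ...), one argument or row to a line, values as JSON. drive_tool: Moves the arm, as the interface text tells. Its arguments: {"type":"object","properties":{"commands":{"type":"array","items":{"type":"array","items":{"type":"array","items":{"type":"number"}}}},"grip_force":{"type":"number"}},"required":["commands"]}

```bash
ls; mkdir -p pics
python3 - <<'E'
from rig import monitor, optics, ctrl
import cv2, numpy as np
print(monitor.get_state(), ctrl.tcp_to_tips)
for n in ("scene","top","wrist"):
    p=optics.camera_params(n); im=optics.read_camera(n)
    cv2.imwrite(f"pics/{n}0.png",cv2.cvtColor(im,cv2.COLOR_RGB2BGR))
    R=cv2.Rodrigues(np.array(p["rvec"]))[0]
    print(n,np.round(p["K"],1).tolist(),np.round(-R.T@np.array(p["tvec"]).ravel(),1), np.round(R[2],2))
E
```

```text
pics
{'clock': 0.0, 'joint_pos': array([-1.15190392,  0.32184503, -0.07007693,  1.45168108,  0.02262403,
        1.37078248, -0.05691869]), 'joint_velocities': array([-1.90852073e-04, -8.17690867e-04, -1.04031186e-03,  1.22763498e-03,
       -2.14403485e-05,  5.68367743e-04,  2.43228100e-03]), 'joint_efforts': array([ 2.11506631e-04, -4.93586326e+01, -3.81679712e-01, -3.14326894e+01,
        1.31306730e-02,  1.13691995e-02,  3.12519001e-05]), 'ee_pos': array([255.94634827, 597.26818539, 403.60575945]), 'ee_rot': array([-6.31445944e-01, -3.07720676e+00,  3.00101181e-03]), 'force': array([ 0.68192353, -0.20600698, -0.43649074]), 'ft_torque': array([ 0.03309084, -0.04630848,  0.02055864]), 'opening': 85.29135169239083} 173.4
scene [[409.1, 0.0, 260.7], [0.0, 409.1, 193.9], [0.0, 0.0, 1.0]] [1094.6  880.6  859.7] [-0.45 -0.71 -0.54]
top [[394.8, 0.0, 251.2], [0.0, 394.8, 195.8], [0.0, 0.0, 1.0]] [ 301.2  -29.8 1304.5] [ 0.18 -0.01 -0.98]
wrist [[283.6, 0.0, 256.4], [0.0, 283.6, 197.3], [0.0, 0.0, 1.0]] [181.8 630.4 373.4] [ 0.29 -0.13 -0.95]
```

View pics/scene0.png

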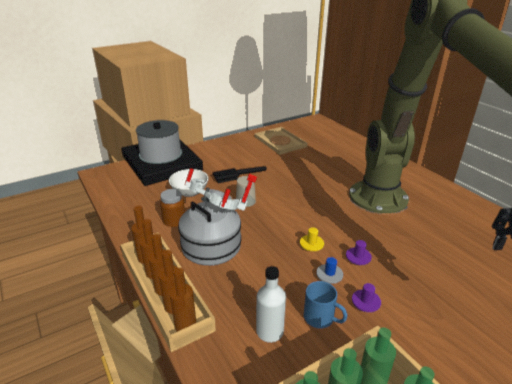

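View pics/top0.png

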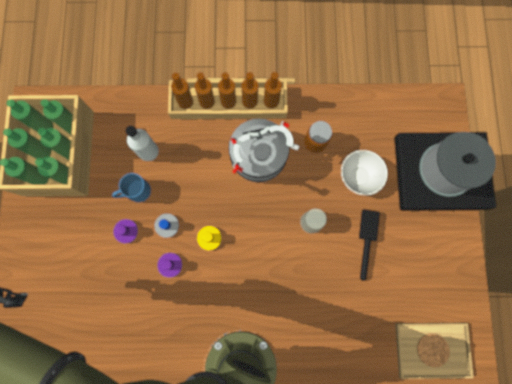

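View pics/wrist0.png

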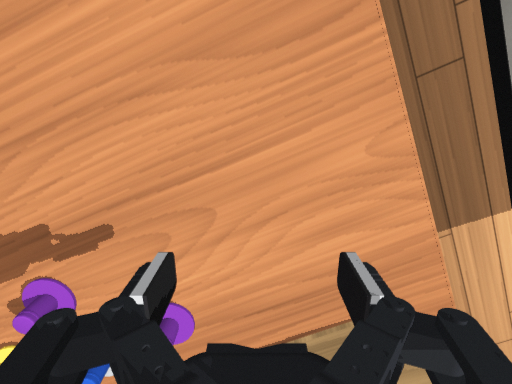

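```bash
cat > h.py <<'E'
from rig import monitor, optics, ctrl
import cv2, numpy as np
from scipy.spatial.transform import Rotation as Rot
def cam(n):
    p=optics.camera_params(n); return np.array(p["K"]),Rot.from_rotvec(np.array(p["rvec"]).ravel()).as_matrix(),np.array(p["tvec"]).ravel()
def proj(n,P,c=None):
    K,R,t=c or cam(n); q=(np.atleast_2d(P)@R.T+t)@K.T; return q[:,:2]/q[:,2:]
def onz(n,uv,z,c=None):
    K,R,t=c or cam(n); C=-R.T@t; d=R.T@np.linalg.solve(K,[uv[0],uv[1],1.]); return C+d*(z-C[2])/d[2]
def tri(obs):
    A=[];b=[]
    for c,uv in obs:
        K,R,t=c; C=-R.T@t; d=R.T@np.linalg.solve(K,[uv[0],uv[1],1.]); d/=np.linalg.norm(d); M=np.eye(3)-np.outer(d,d); A.append(M); b.append(M@C)
    x=np.linalg.lstsq(np.vstack(A),np.hstack(b),rcond=None)[0]
    return x,[np.linalg.norm(a@x-bb) for a,bb in zip(A,b)]
def save(im,name,crop=None,s=1):
    if crop: im=im[crop[1]:crop[3],crop[0]:crop[2]]
    im=cv2.resize(im,None,fx=s,fy=s,interpolation=cv2.INTER_CUBIC)
    cv2.imwrite(f"pics/{name}.png",cv2.cvtColor(im,cv2.COLOR_RGB2BGR))
E
python3 - <<'E'
from h import *
a=cv2.cvtColor(cv2.imread("pics/top0.png"),cv2.COLOR_BGR2RGB); b=cv2.cvtColor(cv2.imread("pics/scene0.png"),cv2.COLOR_BGR2RGB)
save(a,"topz",(215,105,315,190),8); save(b,"scenez",(165,155,275,265),7); save(b,"scenecap",(295,220,395,320),6); save(a,"topcap",(105,185,225,285),6)
for n in("top","scene"):
    print(n,proj(n,[[0,0,0],[600,200,0],[700,0,0],[300,0,0]]))
print(onz("top",(259,150),145),onz("top",(165,224),66),onz("scene",(331,264),60))
E
```

```text
top [[240.99955706 367.93773094]
 [181.15741452 180.09383488]
 [240.15299162 151.2094165 ]
 [240.61602668 269.75052798]]
scene [[377.01735179 196.39788846]
 [277.34746311 287.95205403]
 [214.52091042 259.76249171]
 [316.05804979 220.16863662]]
[659.05745164 -60.87579214 145.        ] [443.67652595 235.84400104  66.        ] [451.01272241 249.85957302  60.        ]
```

View pics/topz.png

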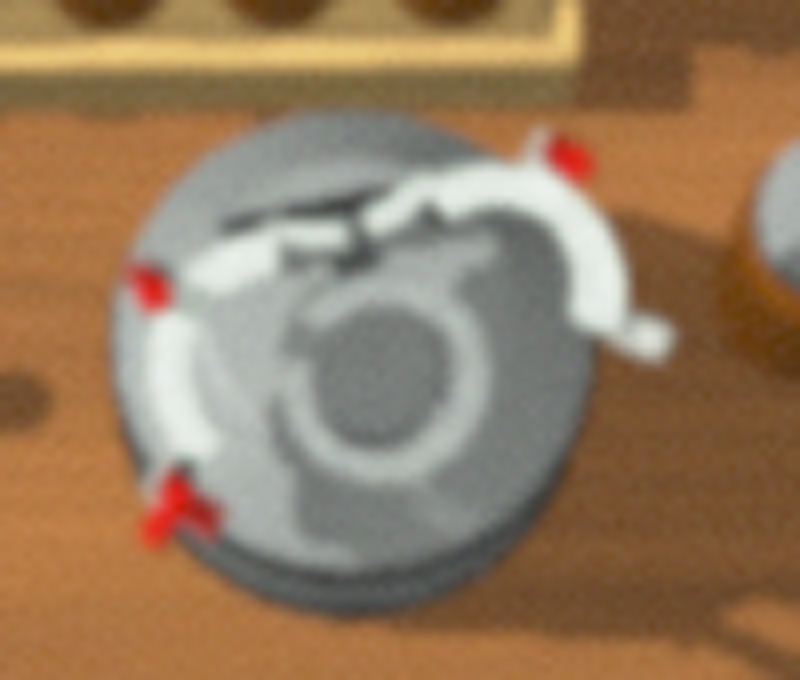

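View pics/scenez.png

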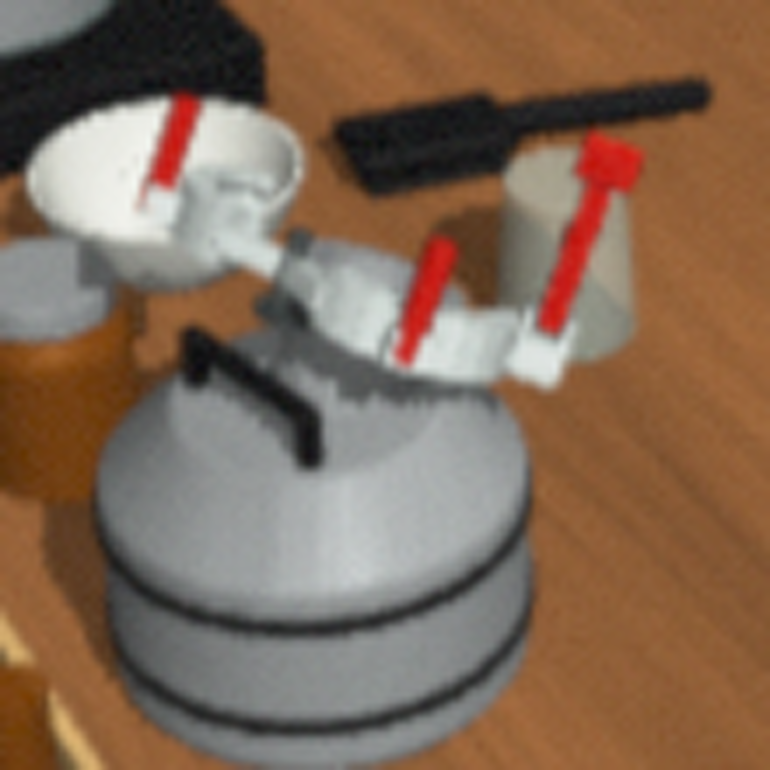

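View pics/scenecap.png

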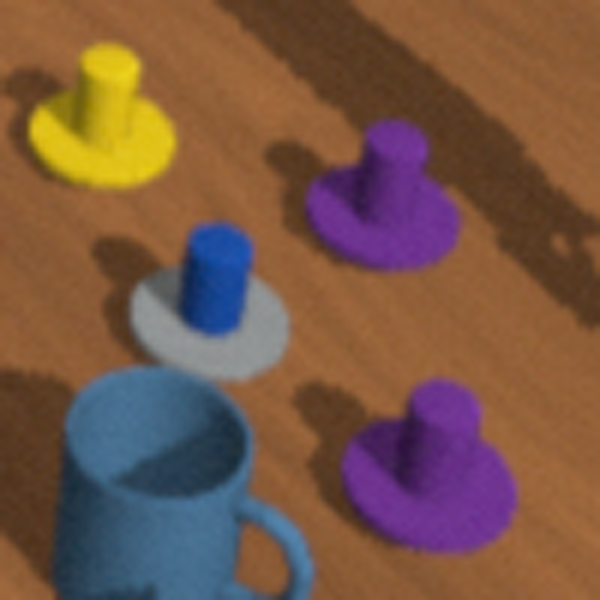

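View pics/topcap.png

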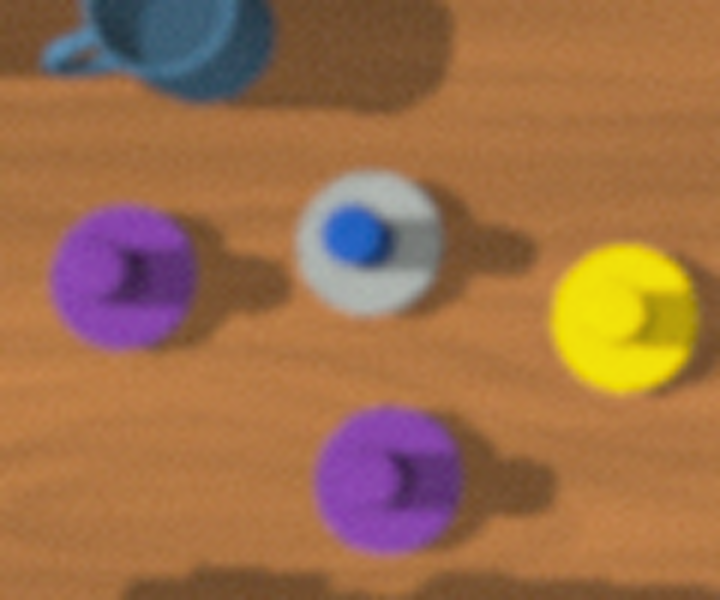

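```bash
cat > neck.py <<'E'
from h import *
T27=np.deg2rad(27)
def Rn(yaw): 
    c,s=np.cos(T27),np.sin(T27)
    return Rot.from_euler('z',yaw).as_matrix()@np.array([[c,0,-s],[0,1,0],[s,0,c]])
Hn=np.array([54.,0,0])
def half(p,q,left): return Hn+Rot.from_euler('z',-q if left else q).as_matrix()@(np.array(p,float)-Hn)
def tipn(ql,qh): # latch tip
    p=np.array([-56,10,16])+np.array([0,-74*np.cos(qh)-2*np.sin(qh)*0,74*np.sin(qh)+2*np.cos(qh)])
    return half(p,ql,True)
def pts(v):
    x,y,yaw,ql,qr,qh=v; R=Rn(yaw); o=np.array([x,y,184.])
    P=dict(mouth=[0,0,0],lp=half([0,56,45],ql,1),rp=half([0,-56,45],qr,0),piv=half([-56,10,16],ql,1),tip=tipn(ql,qh),hinge=Hn+[0,0,0])
    return {k:o+R@np.array(p,float) for k,p in P.items()}
E
cat > fit.py <<'E'
from neck import *
from scipy.optimize import least_squares
ct,cs=cam("top"),cam("scene")
def px(c,o,s): return np.array(o)+(np.array(c)+.5)/s-.5
obs=[("top","mouth",px((382,380),(215,105),8)),("top","lp",px((150,285),(215,105),8)),("top","rp",px((572,158),(215,105),8)),
("scene","lp",px((443,245),(165,155),7)),("scene","rp",px((187,102),(165,155),7)),("scene","tip",px((610,160),(165,155),7))]
C=dict(top=ct,scene=cs)
def f(v):
    P=pts(v); return np.hstack([proj(n,P[k],C[n])[0]-uv for n,k,uv in obs])
s=least_squares(f,[610,-60,0,1,1,1.6])
print(np.round(s.x,3)); print(np.round(s.fun,1)); P=pts(s.x); print({k:np.round(p,1) for k,p in P.items()})
print("tip top px",proj("top",P["tip"])*1, "lp tri",tri([(ct,obs[1][2]),(cs,obs[3][2])]),"rp",tri([(ct,obs[2][2]),(cs,obs[4][2])]))
# cap
k1=px((352,234),(105,185),6);k2=px((218,240),(295,220),6);f1=px((369,243),(105,185),6)
print(tri([(ct,k1),(cs,k2)]),onz("top",f1,18),onz("scene",k2,66),onz("top",k1,66))
f2=px((210,322),(295,220),6);print(onz("scene",f2,18))
for nm,u in(("tumb",(314,220)),("mug",(135,188)),("bott",(143,143))): print(nm,onz("top",u,60))
E
python3 fit.py
```

```text
[ 6.40053e+02 -6.87880e+01  2.15000e-01  8.18000e-01  9.84000e-01
  1.49900e+00]
[-0.2  0.2 -0.2  0.5 -0.2  0.3 -0.6 -0.2 -0.4  0.  -0.2  0. ]
{'mouth': array([640.1, -68.8, 184. ]), 'lp': array([654. ,  13.8, 250.4]), 'rp': array([ 697.9, -133.9,  256.2]), 'piv': array([602.3,  12.1, 191.9]), 'tip': array([566.9,   0.7, 256.1]), 'hinge': array([687.1, -58.5, 208.5])}
tip top px [[237.83005633 170.53327984]] lp tri (array([654.04886602,  14.19792413, 250.35311941]), [np.float64(1.7302147085889887), np.float64(1.7302147085900779)]) rp (array([ 697.69709581, -133.89052911,  256.62655476]), [np.float64(1.0411013995369032), np.float64(1.0411013995379228)])
(array([444.90436641, 241.11652144,  67.21690712]), [np.float64(0.007806267343915081), np.float64(0.007806267344129257)]) [445.61498065 242.49399241  18.        ] [443.91296137 240.12975459  66.        ] [445.04001206 241.3883756   66.        ]
[446.64645386 245.14395394  18.        ]
tumb [ 453.10114397 -234.73668223   60.        ]
mug [561.402018   337.11344166  60.        ]
bott [712.17409134 317.64307296  60.        ]
```

```bash
cat > mv.py <<'E'
from neck import *
def go(p,R,q=True):
    s=monitor.get_state(); R0=Rot.from_rotvec(s["ee_rot"]).as_matrix(); p0=np.array(s["ee_pos"])
    d=R0.T@(np.array(p)-p0); w=Rot.from_matrix(R0.T@R).as_rotvec()
    print("shift",np.round(d,1),"turn",np.round(w,4),"| t",round(s["clock"],2),"J",np.round(s["joint_pos"],2),"F",np.round(s["force"],1),"op",round(s["opening"],1))
def down(az): # tool pointing down, tool y at azimuth az(rad)
    y=np.array([np.cos(az),np.sin(az),0]); z=np.array([0,0,-1.]); return np.column_stack([np.cross(y,z),y,z])
E
python3 - <<'E'
from mv import *
go([445,242,300],down(np.deg2rad(28.5)))
go([445,242,200],down(np.deg2rad(28.5)))
E
```

```text
shift [-313.7 -252.   104.3] turn [-1.400e-03  6.000e-04  6.686e-01] | t 0.15 J [-1.15  0.32 -0.07  1.45  0.02  1.37 -0.06] F [-0.  -1.  -0.4] op 85.1
shift [-313.7 -251.8  204.3] turn [-1.400e-03  6.000e-04  6.686e-01] | t 0.15 J [-1.15  0.32 -0.07  1.45  0.02  1.37 -0.06] F [-0.  -1.  -0.4] op 85.1
```

>>> drive_tool(
  commands=[
    [[-157, -126, 52, 0, 0, 0.334, 60], [-314, -252, 104, 0, 0, 0.668, 60], [-314, -252, 104, 0, 0, 0.668, 60], [-314, -252, 104, 0, 0, 0.668, 60], [-314, -252, 104, 0, 0, 0.668, 60]],
  ],
  grip_force=40,
)

```text
clock: 0.78
ee_pos: [398.9, 328.5, 326.1]
ee_rot: [1.606, 2.7, 0.001]
force: [2.1, 0.6, 0.4]
opening: 60.2
```

Run:
```python
from mv import *
go([445,242,300],down(np.deg2rad(28.5)))
```

```text
shift [-98.   -0.8  26.1] turn [ 0.0004 -0.0001 -0.0001] | t 0.78 J [-0.9   0.09  0.17  1.89 -0.02  1.16 -0.23] F [2.1 0.6 0.4] op 60.2
```

>>> drive_tool(
  commands=[
    [[-98, 0, 26, 0, 0, 0, 60], [-98, 0, 26, 0, 0, 0, 60], [-98, 0, 26, 0, 0, 0, 60], [-98, 0, 26, 0, 0, 0, 60]],
  ],
)

```text
clock: 1.27
ee_pos: [444.8, 245.0, 300.6]
ee_rot: [-1.605, -2.7, -0.001]
force: [-0.2, 0.8, 0.1]
opening: 59.7
```

Run:
```python
from mv import *
go([445,242,200],down(np.deg2rad(28.5)))
c=cam("wrist"); im=optics.read_camera("wrist"); save(im,"w1",None,1.5)
print(proj("wrist",[[445,242,66],[445,242,18]],c)*1.5)
```

```text
shift [ -2.8  -1.3 100.6] turn [ 0.0001 -0.0006  0.0011] | t 1.27 J [-0.79  0.1   0.25  1.94 -0.03  1.11 -0.03] F [-0.2  0.8  0.1] op 59.7
[[379.75175712 325.83668629]
 [380.66709642 296.34712753]]
```

View pics/w1.png

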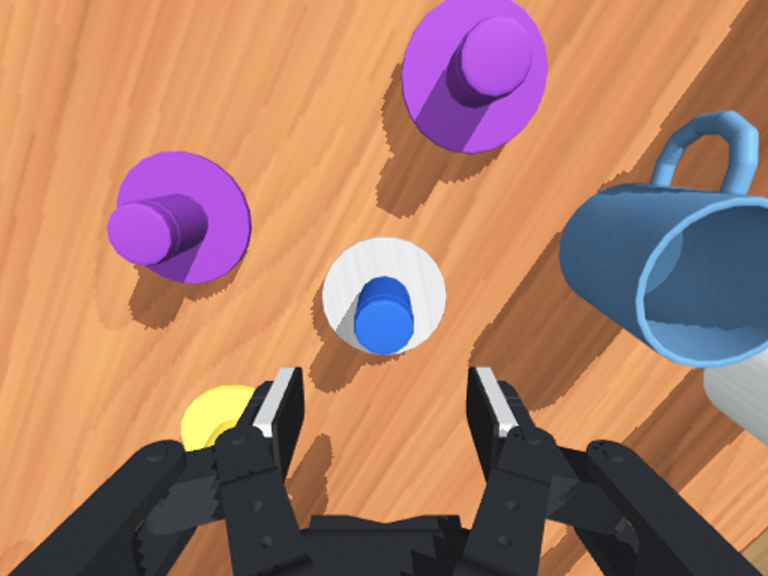

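>>> drive_tool(
  commands=[
    [[-2.5, 0.7, 50, 0, 0, 0, 60], [-2.5, 0.7, 100.5, 0, 0, 0, 60], [-2.5, 0.7, 100.5, 0, 0, 0, 60], [-2.5, 0.7, 100.5, 0, 0, 0, 60]],
  ],
)

```text
clock: 1.82
ee_pos: [447.4, 243.8, 201.7]
ee_rot: [1.603, 2.701, 0.003]
force: [0.9, 1.2, 0.4]
opening: 60.2
```

>>> drive_tool(
  commands=[
    [[0, 0, 0, 0, 0, 0, 20], [0, 0, 0, 0, 0, 0, 20], [0, 0, 0, 0, 0, 0, 20], [0, 0, 0, 0, 0, 0, 20]],
  ],
  grip_force=40,
)

```text
clock: 2.33
ee_pos: [447.6, 243.0, 202.2]
ee_rot: [1.605, 2.7, 0.004]
force: [-1.3, 0.0, 5.9]
opening: 30.8
```

Run:
```python
from mv import *
go([445,242,200],down(np.deg2rad(28.5)))
im=optics.read_camera("wrist"); save(im,"w2",None,1.5)
```

```text
shift [ 0.3 -2.8  2.2] turn [ 0.0028 -0.0009  0.0007] | t 2.33 J [-0.77  0.23  0.25  2.02 -0.07  0.9   0.01] F [-1.3  0.   5.9] op 30.8
```

View pics/w2.png

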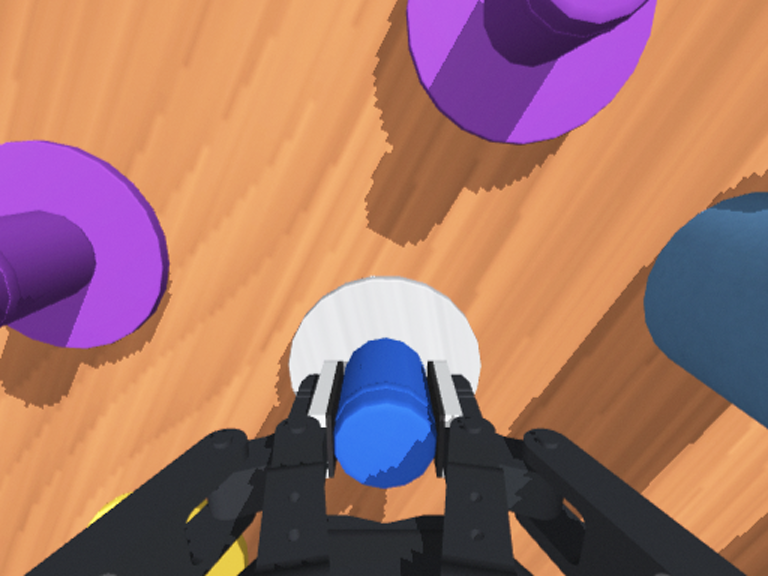

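```bash
cat >> mv.py <<'E'
M=np.array([640.1,-68.8,184.]); YAW=0.215
def tool(rot=0): # on neck axes; rot about neck z
    N=Rn(YAW)@Rot.from_euler('z',rot).as_matrix(); return np.column_stack([N[:,1],N[:,0],-N[:,2]])
def nk(p): return M+Rn(YAW)@np.array(p,float)
def tn(): # current TCP in neck axes
    s=monitor.get_state(); return np.round(Rn(YAW).T@(np.array(s["ee_pos"])-M),1)
E
python3 - <<'E'
from mv import *
print(nk([0,0,290]),nk([0,0,190.2]))
go([447,243,420],tool()); go(nk([0,0,280]),tool())
E
```

```text
[511.47397958 -96.88873462 442.39189201] [555.73907213 -87.2223356  353.4694409 ]
shift [ 4.000e-01  1.000e-01 -2.178e+02] turn [-0.4654 -0.068   0.2775] | t 2.38 J [-0.77  0.23  0.25  2.02 -0.07  0.9   0.01] F [-2.6 -0.7  6.4] op 31.1
shift [-330.2 -101.3 -231.8] turn [-0.4654 -0.068   0.2775] | t 2.38 J [-0.77  0.23  0.25  2.02 -0.07  0.9   0.01] F [-2.6 -0.7  6.4] op 31.1
```

>>> drive_tool(
  commands=[
    [[0, 0, -60, 0, 0, 0, 20], [0, 0, -120, 0, 0, 0, 20], [0, 0, -180, 0, 0, 0, 20], [0, 0, -220, 0, 0, 0, 20], [0, 0, -220, 0, 0, 0, 20]],
  ],
  grip_force=60,
)

```text
clock: 3.0
ee_pos: [447.6, 242.6, 424.5]
ee_rot: [1.604, 2.697, 0.013]
force: [0.3, 0.2, -3.8]
opening: 30.6
```

Run:
```python
from mv import *
go(nk([0,0,280]),tool())
```

```text
shift [-330.  -101.6  -10.3] turn [-0.4598 -0.0691  0.2768] | t 3.0 J [-0.8   0.    0.25  1.78 -0.    1.35 -0.05] F [ 0.3  0.2 -3.8] op 30.6
```

>>> drive_tool(
  commands=[
    [[-55, -17, -10, -0.08, -0.01, 0.05, 20], [-110, -34, -10, -0.16, -0.02, 0.1, 20], [-165, -51, -10, -0.23, -0.035, 0.14, 20], [-220, -68, -10, -0.32, -0.05, 0.19, 20], [-275, -85, -10, -0.4, -0.06, 0.24, 20]],
  ],
)

```text
clock: 3.62
ee_pos: [502.1, -39.6, 427.3]
ee_rot: [1.746, 2.26, 0.452]
force: [0.8, 0.6, -1.6]
opening: 30.7
```

Run:
```python
from mv import *
go(nk([0,0,280]),tool()); print(tn())
```

```text
shift [-58.    1.6  -5.6] turn [-0.0705 -0.0095  0.0384] | t 3.62 J [-0.56 -0.2   0.56  1.95  0.01  0.97  0.26] F [ 0.8  0.6 -1.6] op 30.7
[ -4.2  57.9 275.1]
```

>>> drive_tool(
  commands=[
    [[-58, 1.6, -5.6, -0.07, -0.01, 0.038, 20], [-58, 1.6, -5.6, -0.07, -0.01, 0.038, 20], [-58, 1.6, -5.6, -0.07, -0.01, 0.038, 20], [-58, 1.6, -5.6, -0.07, -0.01, 0.038, 20]],
  ],
)

```text
clock: 4.12
ee_pos: [517.2, -94.1, 435.4]
ee_rot: [1.751, 2.181, 0.521]
force: [0.6, 0.2, -2.4]
opening: 30.9
```

Run:
```python
from mv import *
go(nk([0,0,190]),tool()); print(tn())
c=cam("wrist"); im=optics.read_camera("wrist")
v=[640.1,-68.8,.215,.818,.984,1.5]; P=pts(v)
im=im.copy()
for k in P:
    u=proj("wrist",P[k],c)[0]; cv2.drawMarker(im,tuple(int(round(a)) for a in u),(255,0,255),0,8,1)
    print(k,np.round(u,1))
a=np.linspace(0,6.28,60)
for r in (39,28):
  cv2.polylines(im,[np.round(proj("wrist",np.array([nk([r*np.cos(t),r*np.sin(t),0]) for t in a]),c)).astype(int)],True,(0,255,0),1)
save(im,"w3",None,1.5)
im=optics.read_camera("scene"); save(im,"s3",(150,90,320,270),4)
```

```text
shift [-1.3 -2.3 91. ] turn [0.0001 0.002  0.0032] | t 4.12 J [-0.54 -0.18  0.66  1.93 -0.06  0.91  0.38] F [ 0.6  0.2 -2.4] op 30.9
[  2.3   1.5 281. ]
mouth [252.7 196.6]
lp [335.6 111.2]
rp [333.8 296.8]
piv [234.5  96.9]
tip [217.2 101.9]
hinge [310.7 196.9]
```

View pics/w3.png

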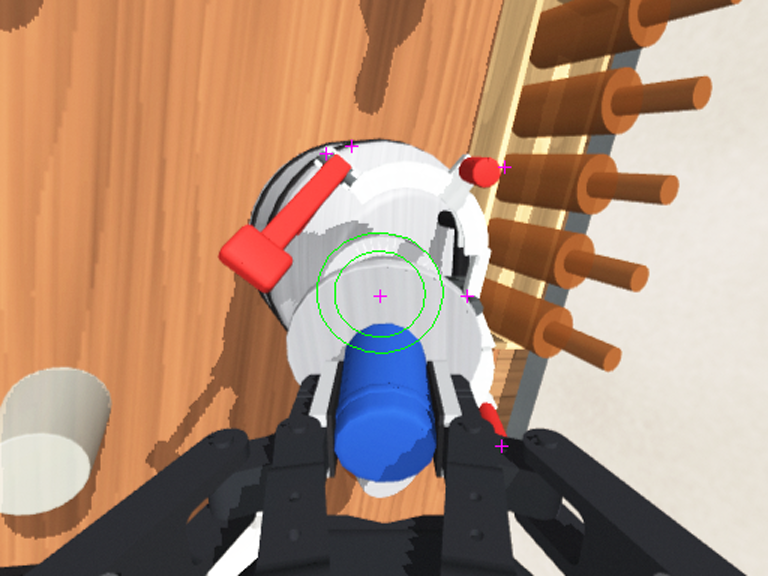

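View pics/s3.png

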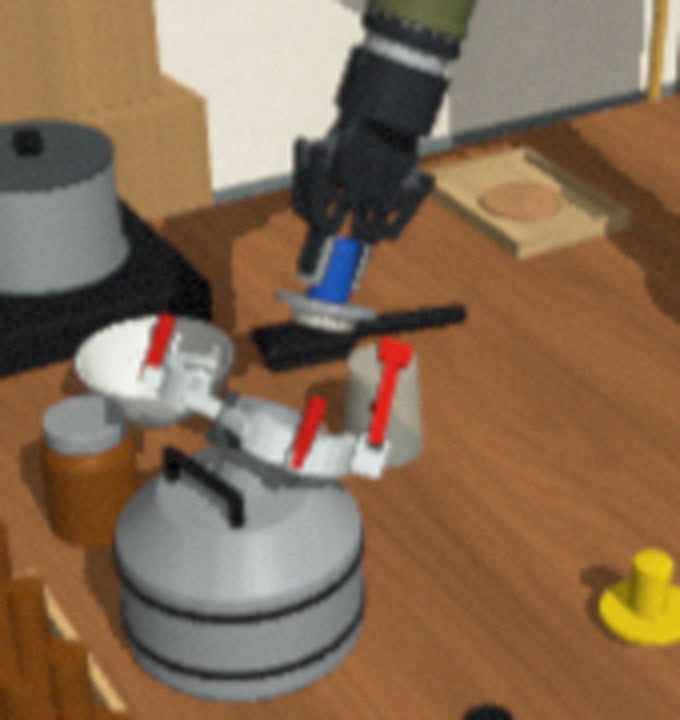

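Run:
```python
from mv import *
s=monitor.get_state(); R0=Rot.from_rotvec(s["ee_rot"]).as_matrix(); p0=s["ee_pos"]
print(s["clock"],tn())
c=cam("wrist")
K,R,t=c; C=-R.T@t
print("cam in tool",R0.T@(C-p0), (R@R0).round(3))
for d in (136.2,184,190): print(d,proj("wrist",p0+R0[:,2]*d,c)*1.5)
ct,cs=cam("top"),cam("scene")
u=np.array([480,170])/1.5; print(tri([(c,u),(cs,(443/7+165,245/7+155))]),tri([(c,u),(ct,(150/8+215,285/8+105))]))
# new scene crop
print(tri([(c,u),(cs,(316/4+150,400/4+90))]))
ut=np.array([255,260])/1.5; print("tip",tri([(c,ut),(cs,(396/4+150,353/4+90))]))
```

```text
4.225 [  2.6   1.1 281.3]
cam in tool [82.50181858  1.35874047 30.94650218] [[ 0.001  1.     0.001]
 [-0.948  0.001 -0.318]
 [-0.318 -0.001  0.948]]
136.2 [[380.15637973 446.6863708 ]]
184 [[381.44245125 369.03125347]]
190 [[381.5573824 362.0915212]]
(array([648.06519348,   9.87484992, 243.78854461]), [np.float64(0.6355467288864752), np.float64(0.6355467288866067)]) (array([662.96159042,  12.86441639, 224.48389221]), [np.float64(0.1745584740252129), np.float64(0.17455847402505695)])
(array([646.89565392,  10.33645211, 244.16199909]), [np.float64(0.24252722750645214), np.float64(0.24252722750581784)])
tip (array([551.88148235, -44.76198741, 226.86305551]), [np.float64(2.9696476367776885), np.float64(2.9696476367773923)])
```

Run:
```python
from mv import *
im=optics.read_camera("top"); save(im,"t4",(215,105,315,190),8)
im=optics.read_camera("scene"); save(im,"s4",(165,155,275,265),7)
im=optics.read_camera("wrist"); save(im,"w4",(140,70,400,320),3)
```

```text
(no output)
```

View pics/t4.png

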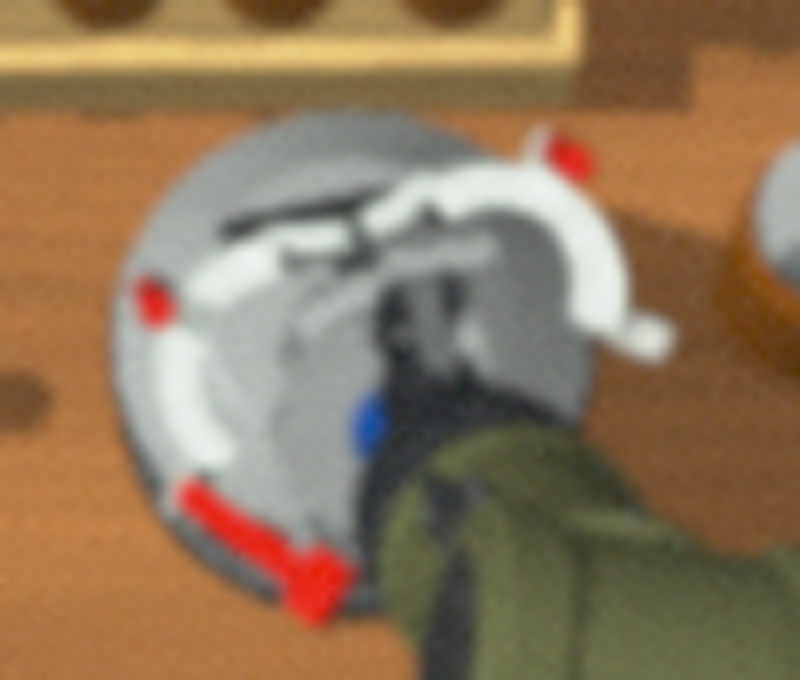

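View pics/s4.png

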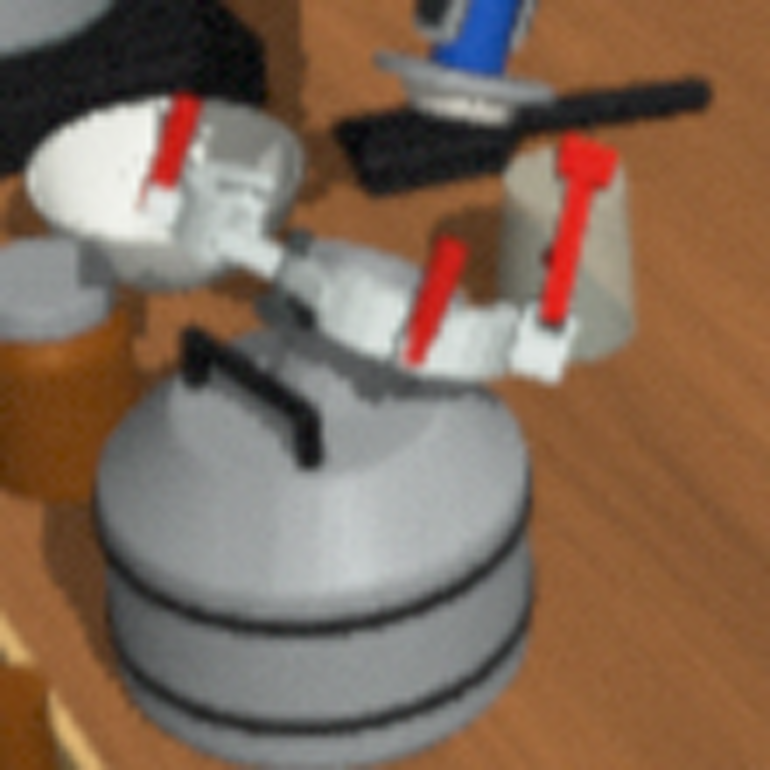

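View pics/w4.png

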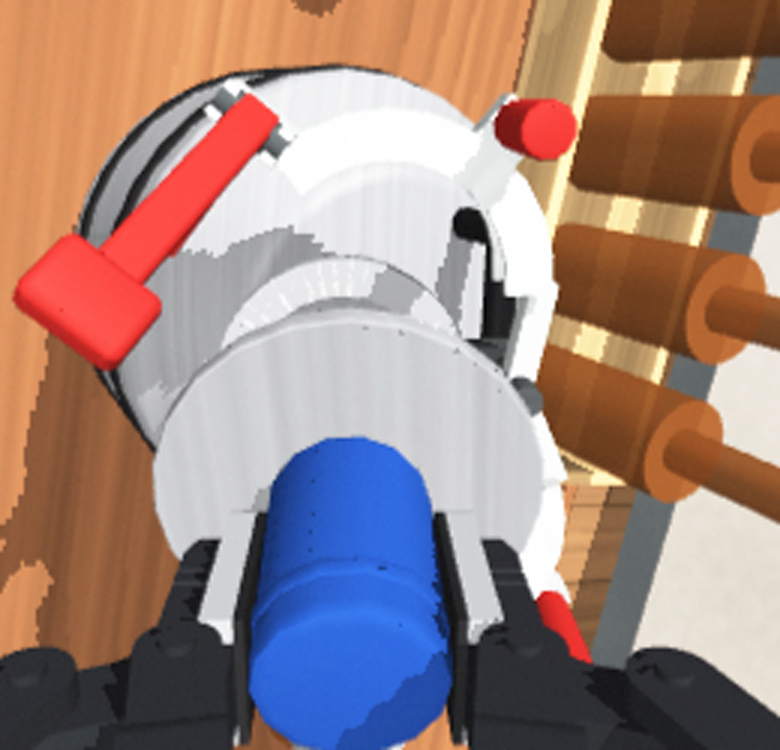

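```bash
cat > fit2.py <<'E'
from neck import *
from scipy.optimize import least_squares
C=dict(top=cam("top"),scene=cam("scene"),wrist=cam("wrist"))
def px(c,o,s): return np.array(o)+(np.array(c)+.5)/s-.5
T,S,W=((215,105),8),((165,155),7),((140,70),3)
obs=[("top","mouth",px((382,380),*T)),("top","lp",px((154,300),*T)),("top","rp",px((572,158),*T)),("top","tip",px((318,585),*T)),
("scene","lp",px((450,245),*S)),("scene","rp",px((187,102),*S)),("scene","tip",px((587,160),*S)),
("wrist","lp",px((538,130),*W)),("wrist","tip",px((88,302),*W)),("wrist","piv",px((253,120),*W))]
def f(v):
    P=pts(v[:6]); r=[]
    for n,k,uv in obs: r.append((proj(n,P[k],C[n])[0]-uv)*(1 if n!="wrist" else .7))
    return np.hstack(r)
s=least_squares(f,[640,-68,0.2,.8,1,.8])
print(np.round(s.x,3)); print(np.round(s.fun,1).reshape(-1,2).tolist())
P=pts(s.x); 
for k,p in P.items(): print(k,np.round(p,1),"neck",np.round(Rn(s.x[2]).T@(p-P["mouth"]),1))
J=np.linalg.inv(s.jac.T@s.jac); print("sd",np.sqrt(np.diag(J))*np.sqrt(2*s.cost/(len(s.fun)-6)))
E
python3 fit2.py
```

```text
[ 6.42192e+02 -6.98680e+01  1.96000e-01  6.73000e-01  9.75000e-01
  9.22000e-01]
[[0.1, -0.5], [0.7, 1.3], [0.7, 0.3], [0.3, -0.1], [-0.3, 0.1], [-0.8, -0.2], [-0.8, 0.4], [1.6, -0.7], [-0.3, -0.5], [-1.2, 0.6]]
mouth [642.2 -69.9 184. ] neck [0. 0. 0.]
lp [647.9  10.2 245.3] neck [46.7 77.4 45. ]
rp [ 698.1 -136.4  255.9] neck [ 70.  -76.1  45. ]
piv [597.7  -0.8 186.6] neck [-25.8  76.4  16. ]
tip [553.3 -45.3 227.5] neck [-53.7  41.4  76.2]
hinge [689.4 -60.5 208.5] neck [54.  0.  0.]
sd [0.63337533 1.08332326 0.03116875 0.02822013 0.04114662 0.02646594]
```

```bash
sed -i 's/^M=.*/M=np.array([642.2,-69.9,184.]); YAW=0.198/' mv.py
python3 - <<'E'
from mv import *
go(nk([0,0,265]),tool(np.deg2rad(50))); print(tn())
E
```

```text
shift [ 0.3 -1.2 17.6] turn [ 0.004  -0.0033 -0.8557] | t 4.38 J [-0.54 -0.18  0.66  1.92 -0.06  0.91  0.38] F [ 0.2 -0.9 -2.5] op 30.6
[  1.1  -0.3 282.6]
```

>>> drive_tool(
  commands=[
    [[0.3, -1.2, 0, 0.004, -0.003, -0.17, 20], [0.3, -1.2, 0, 0.004, -0.003, -0.34, 20], [0.3, -1.2, 0, 0.004, -0.003, -0.51, 20], [0.3, -1.2, 0, 0.004, -0.003, -0.68, 20], [0.3, -1.2, 0, 0.004, -0.003, -0.855, 20]],
  ],
)

```text
clock: 5.0
ee_pos: [516.3, -95.7, 436.0]
ee_rot: [0.663, 2.62, 0.28]
force: [0.9, 0.3, -4.2]
opening: 30.6
```

>>> drive_tool(
  commands=[
    [[0, 0, 0, 0, 0, 0, 20], [0, 0, 0, 0, 0, 0, 20]],
  ],
)

```text
clock: 5.25
ee_pos: [516.3, -95.7, 435.9]
ee_rot: [0.675, 2.618, 0.283]
force: [-0.3, -0.4, -3.1]
opening: 30.8
```

Run:
```python
from mv import *
go(nk([0,0,265]),tool(np.deg2rad(50))); print(tn())
c=cam("wrist"); im=optics.read_camera("wrist"); save(im,"w5r",None,1.5);im=im.copy()
a=np.linspace(0,6.28,60)
for r,z in ((39,0),(28,0),(39,-6)):
  cv2.polylines(im,[np.round(proj("wrist",np.array([nk([r*np.cos(t),r*np.sin(t),z]) for t in a]),c)*16).astype(int)],True,(0,255,0),1,shift=4)
save(im,"w5",(110,60,370,310),3)
```

```text
shift [ 0.3  0.5 17.8] turn [ 0.0002  0.0002 -0.0044] | t 5.25 J [-0.66 -0.21  0.76  1.93  0.    0.92  1.19] F [-0.3 -0.4 -3.1] op 30.8
[-1.000e-01 -5.000e-01  2.828e+02]
```

View pics/w5.png

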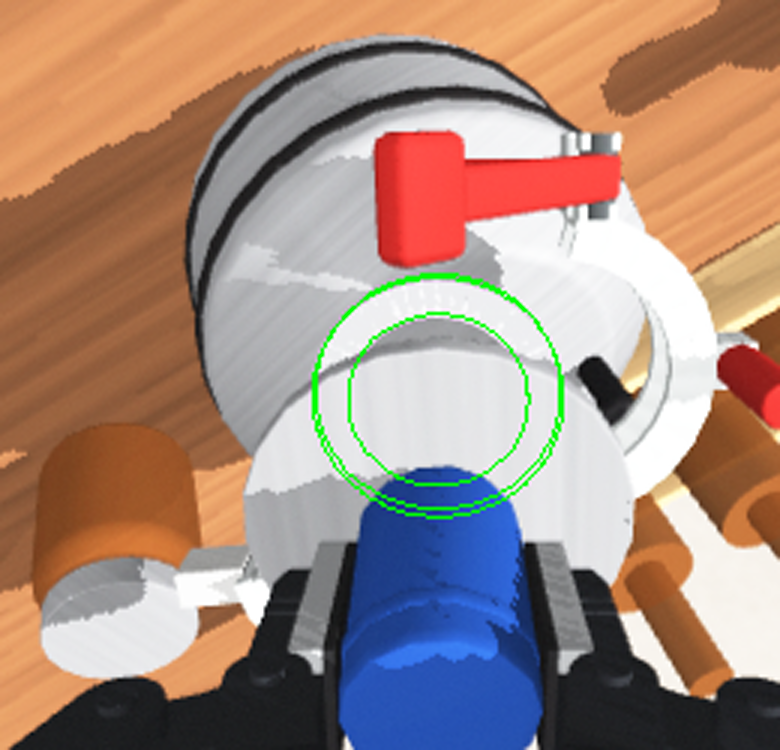

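View pics/w5r.png

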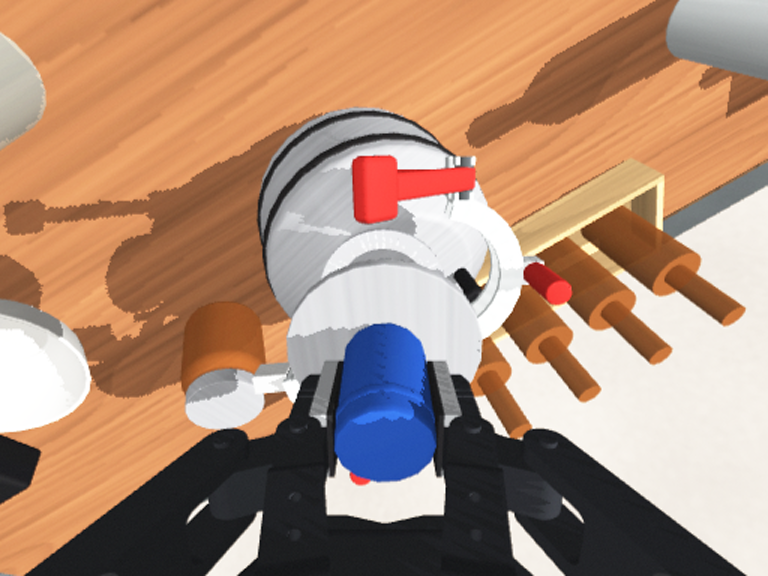

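Run:
```python
from mv import *
r=cv2.cvtColor(cv2.imread("pics/w5r.png"),cv2.COLOR_BGR2RGB)
save(r,"w5c",(300,200,470,320),4.5)
c=cam("wrist");a=np.linspace(0,6.28,90)
L=[proj("wrist",np.array([nk([q*np.cos(t),q*np.sin(t),z]) for t in a]),c) for q,z in ((39,0),(28,0))]
im=r.copy()
for l in L: cv2.polylines(im,[np.round(((l+.5)*1.5-.5)*16).astype(int)],True,(0,255,0),1,shift=4)
save(im,"w5d",(300,200,470,320),4.5)
```

```text
(no output)
```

View pics/w5c.png

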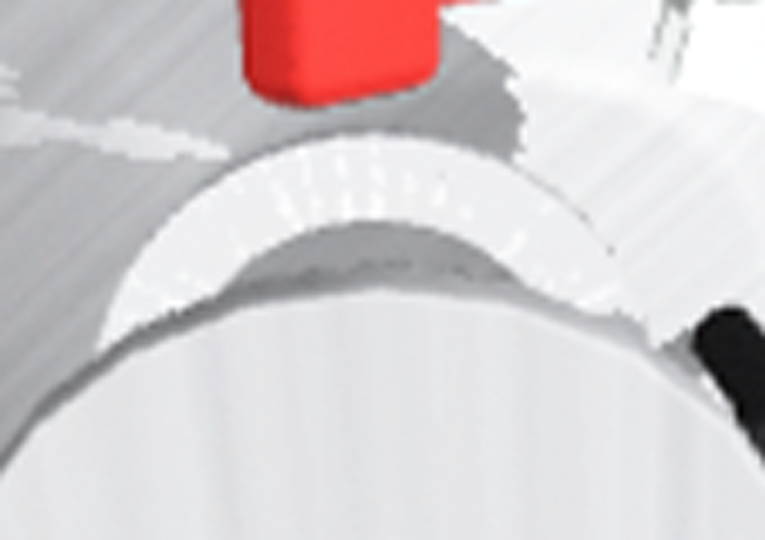

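View pics/w5d.png

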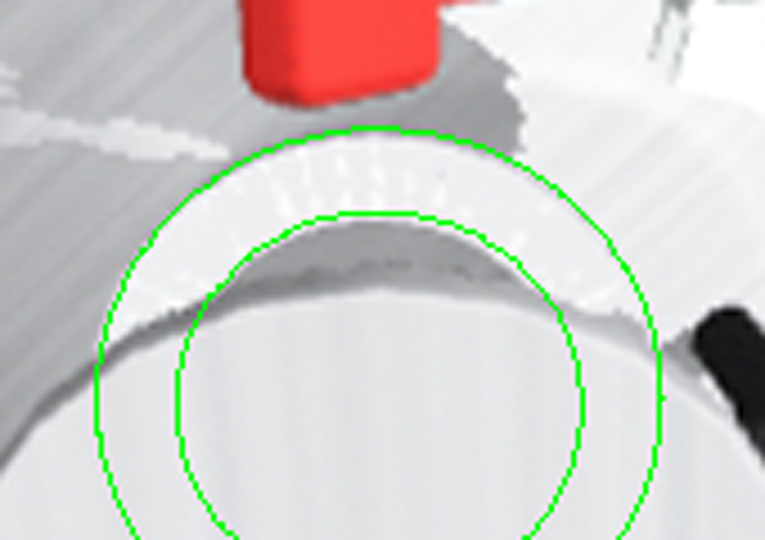

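>>> drive_tool(
  commands=[
    [[0.3, -0.5, 25, 0, 0, -0.004, 20], [0.3, -0.5, 50, 0, 0, -0.004, 20], [0.3, -0.5, 65, 0, 0, -0.004, 20], [0.3, -0.5, 74, 0, 0, -0.004, 20], [0.3, -0.5, 74, 0, 0, -0.004, 20]],
  ],
)

```text
clock: 5.92
ee_pos: [548.8, -89.4, 369.3]
ee_rot: [0.667, 2.62, 0.279]
force: [-0.3, 0.4, -2.5]
opening: 30.5
```

Run:
```python
from mv import *
go(nk([0,0,190]),tool(np.deg2rad(50))); print(tn())
im=optics.read_camera("wrist"); save(im,"w6",None,1.5)
im=optics.read_camera("scene"); save(im,"s6",(165,155,275,265),7)
```

```text
shift [-0.2  1.2 18.4] turn [-0.0011 -0.0004  0.0017] | t 5.92 J [-0.71 -0.05  0.86  1.96 -0.18  0.78  1.34] F [-0.3  0.4 -2.5] op 30.5
[ -0.9  -0.8 208.4]
```

View pics/w6.png

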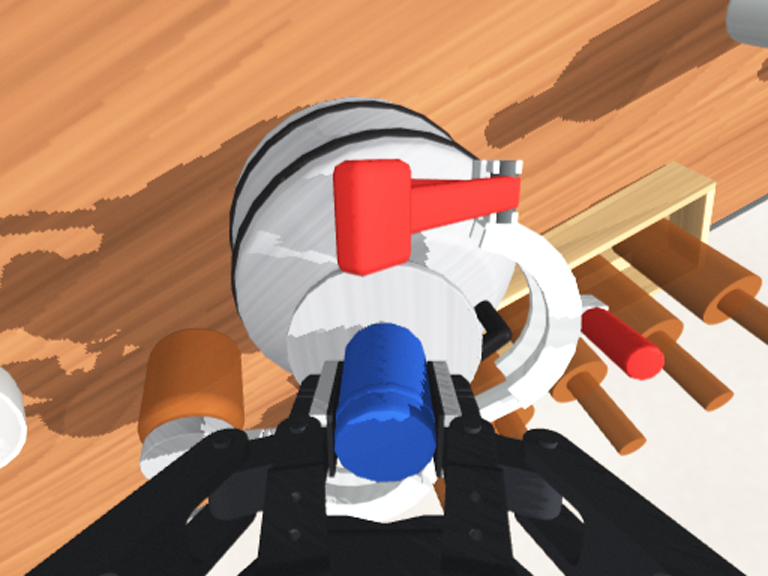

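View pics/s6.png

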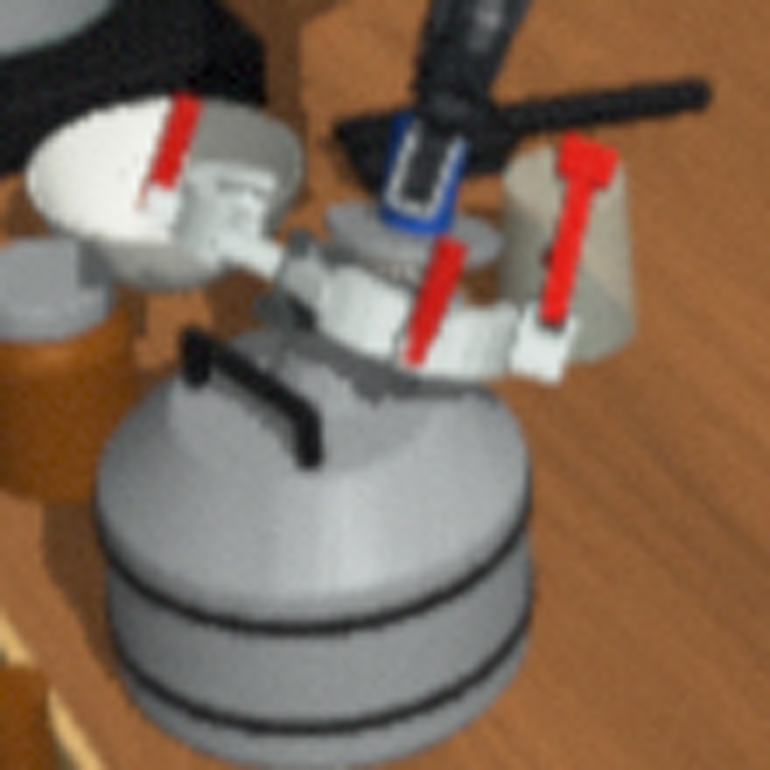

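>>> drive_tool(
  commands=[
    [[0, 0, 4, 0, 0, 0, 20], [0, 0, 8, 0, 0, 0, 20], [0, 0, 12, 0, 0, 0, 20], [0, 0, 12, 0, 0, 0, 20]],
  ],
)

```text
clock: 6.52
ee_pos: [554.7, -89.2, 360.2]
ee_rot: [0.667, 2.617, 0.281]
force: [-2.8, -1.1, 3.6]
opening: 30.7
```

>>> drive_tool(
  commands=[
    [[0, 0, 3, 0, 0, 0, 20], [0, 0, 5, 0, 0, 0, 20], [0, 0, 6, 0, 0, 0, 20], [0, 0, 6, 0, 0, 0, 20]],
  ],
)

```text
clock: 7.02
ee_pos: [556.6, -90.5, 359.3]
ee_rot: [0.668, 2.618, 0.288]
force: [-40.9, -0.8, 45.2]
opening: 30.5
```

Run:
```python
from mv import *
go(nk([0,0,190]),tool(np.deg2rad(50))); print(tn())
im=optics.read_camera("wrist"); save(im,"w7",None,1.5)
im=optics.read_camera("scene"); save(im,"s7",(165,155,275,265),7)
```

```text
shift [3.  1.8 6.2] turn [ 0.0047 -0.0007 -0.0005] | t 7.03 J [-0.71 -0.01  0.88  1.96 -0.24  0.76  1.39] F [-40.9  -0.8  45.2] op 30.5
[  1.2  -3.3 196.2]
```

View pics/w7.png

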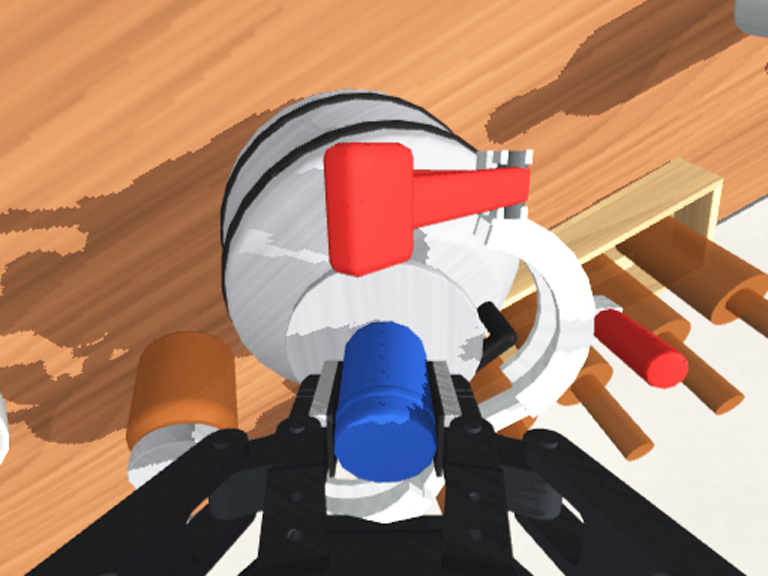

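View pics/s7.png

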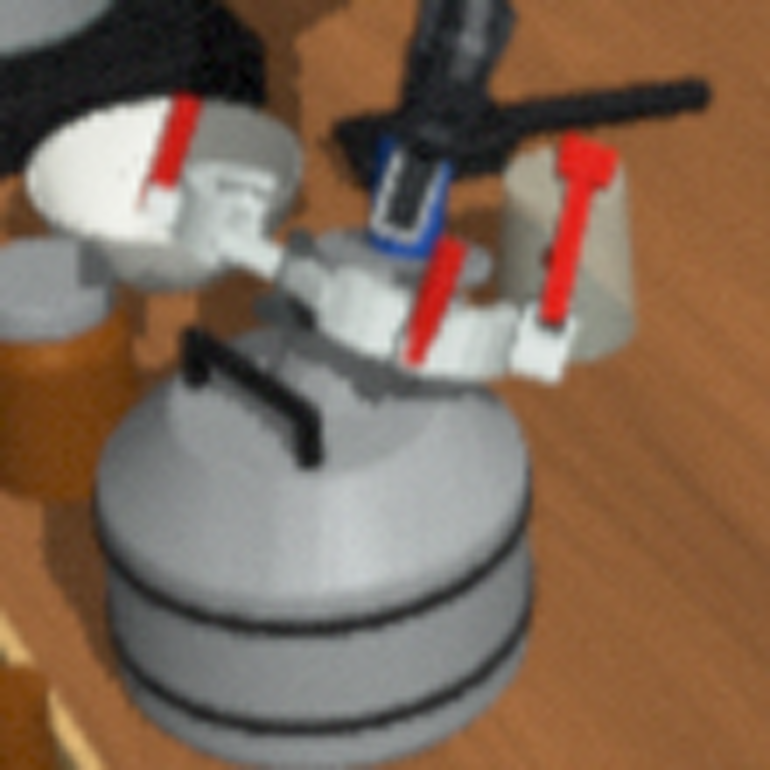

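>>> drive_tool(
  commands=[
    [[0, 0, -5, 0, 0, 0, 20], [0, 0, -5, 0, 0, 0, 20], [0, 0, -5, 0, 0, 0, 20]],
  ],
)

```text
clock: 7.5
ee_pos: [555.3, -89.3, 359.7]
ee_rot: [0.667, 2.616, 0.281]
force: [-7.6, -2.2, 11.4]
opening: 30.7
```

Run:
```python
from mv import *
go(nk([0,0,190]),tool(np.deg2rad(50))); print(tn(), (Rn(YAW).T@monitor.get_state()["force"]).round(1), monitor.get_state()["ft_torque"].round(2))
```

```text
shift [1.6 1.2 7. ] turn [0.0013 0.003  0.0013] | t 7.5 J [-0.71 -0.02  0.88  1.96 -0.22  0.75  1.37] F [-7.6 -2.2 11.4] op 30.7
[  0.4  -1.9 197. ] [-1.8 -0.6 13.7] [-0.11  0.97  0.04]
```

Run:
```python
from mv import *
c=cam("wrist"); print((monitor.get_state()["force"]).round(1), monitor.get_state()["ft_torque"].round(2))
im=optics.read_camera("wrist").copy()
v=[642.2,-69.9,.196,.673,.975,.922]; P=pts(v)
for k in P:
    u=proj("wrist",P[k],c)[0]; cv2.drawMarker(im,tuple(int(round(a)) for a in u),(255,0,255),0,8,1); print(k,u*1.5)
a=np.linspace(0,6.28,60)
for r,z in ((39,0),(39,6.5),(39,12.5)):
  cv2.polylines(im,[np.round(proj("wrist",np.array([nk([r*np.cos(t),r*np.sin(t),z]) for t in a]),c)*16).astype(int)],True,(0,255,0),1,shift=4)
save(im,"w8",(110,60,370,310),3)
```

```text
[-7.6 -2.2 11.4] [-0.11  0.97  0.04]
mouth [383.73970543 347.81138856]
lp [663.91711816 370.18419306]
rp [350.10251223 625.48365558]
piv [506.97047275 185.67925713]
tip [371.17088265 211.84070109]
hinge [458.83370235 429.6518654 ]
```

View pics/w8.png

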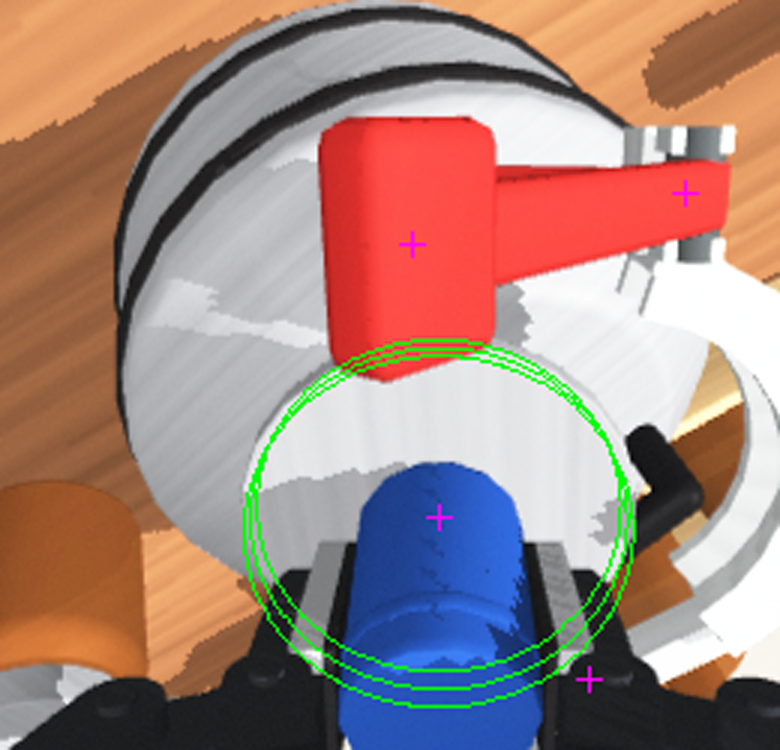

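>>> drive_tool(
  commands=[
    [[-1.5, 0, -3, 0, 0, 0, 20], [-3, 0, -3, 0, 0, 0, 20], [-3, 0, 0, 0, 0, 0, 20], [-3, 0, 3, 0, 0, 0, 20], [-3, 0, 3, 0, 0, 0, 20]],
  ],
)

```text
clock: 8.18
ee_pos: [557.2, -90.8, 359.7]
ee_rot: [0.668, 2.624, 0.287]
force: [-39.4, 0.9, 37.9]
opening: 30.9
```

Run:
```python
from mv import *
go(nk([0,0,190]),tool(np.deg2rad(50))); print(tn(), (Rn(YAW).T@monitor.get_state()["force"]).round(1), (Rn(YAW).T@monitor.get_state()["ft_torque"]).round(2))
```

```text
shift [3.8 1.7 6.3] turn [ 0.0029 -0.0059 -0.    ] | t 8.18 J [-0.7  -0.01  0.88  1.96 -0.24  0.77  1.39] F [-39.4   0.9  37.9] op 30.9
[  1.8  -3.7 196.3] [-17.    8.6  51.2] [1.71 3.99 0.11]
```

>>> drive_tool(
  commands=[
    [[3, 0, -8, 0, 0, 0, 20], [3, 0, -8, 0, 0, 0, 20], [3, 0, -8, 0, 0, 0, 20], [3, 0, -8, 0, 0, 0, 20]],
  ],
)

```text
clock: 8.68
ee_pos: [552.4, -88.6, 361.9]
ee_rot: [0.666, 2.62, 0.279]
force: [-0.2, -0.5, -2.5]
opening: 30.8
```

```bash
cat >> mv.py <<'E'
def st(rot=50):
    s=monitor.get_state(); N=Rn(YAW)
    R0=Rot.from_rotvec(s["ee_rot"]).as_matrix()
    print("neckF",(N.T@s["force"]).round(1),"neckT",(N.T@s["ft_torque"]).round(2),"toolF",(R0.T@s["force"]).round(1)); go(nk([0,0,190]),tool(np.deg2rad(rot))); print(tn())
E
python3 - <<'E'
from mv import *
st()
c=cam("wrist"); im=optics.read_camera("wrist"); save(im,"w9",(110,60,370,310),3)
im=optics.read_camera("scene"); save(im,"s9",(200,165,250,215),14)
im=optics.read_camera("top"); save(im,"t9",(225,115,295,175),11)
E
```

```text
neckF [-1.4 -0.4 -2.1] neckT [-0.04  0.77  0.02] toolF [ 0.8 -1.2  2.1]
shift [-0.3  1.1 10.1] turn [-0.001  -0.0005  0.0025] | t 8.68 J [-0.71 -0.03  0.87  1.97 -0.2   0.76  1.36] F [-0.2 -0.5 -2.5] op 30.8
[ -1.   -0.7 200.1]
```

View pics/s9.png

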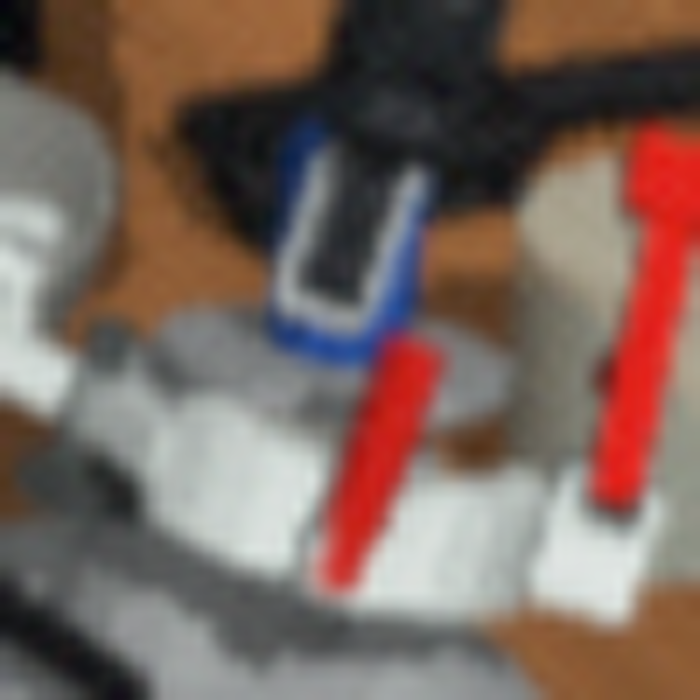

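View pics/t9.png

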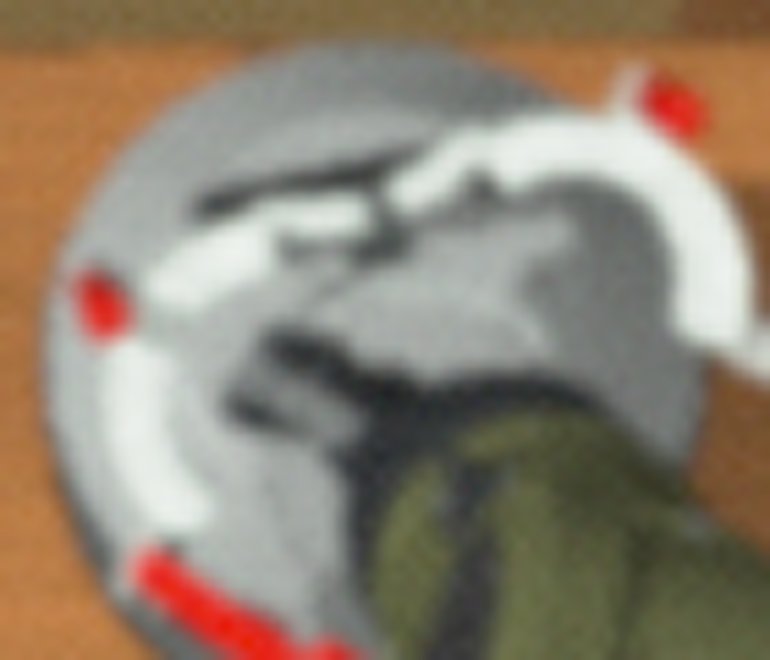

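View pics/w9.png

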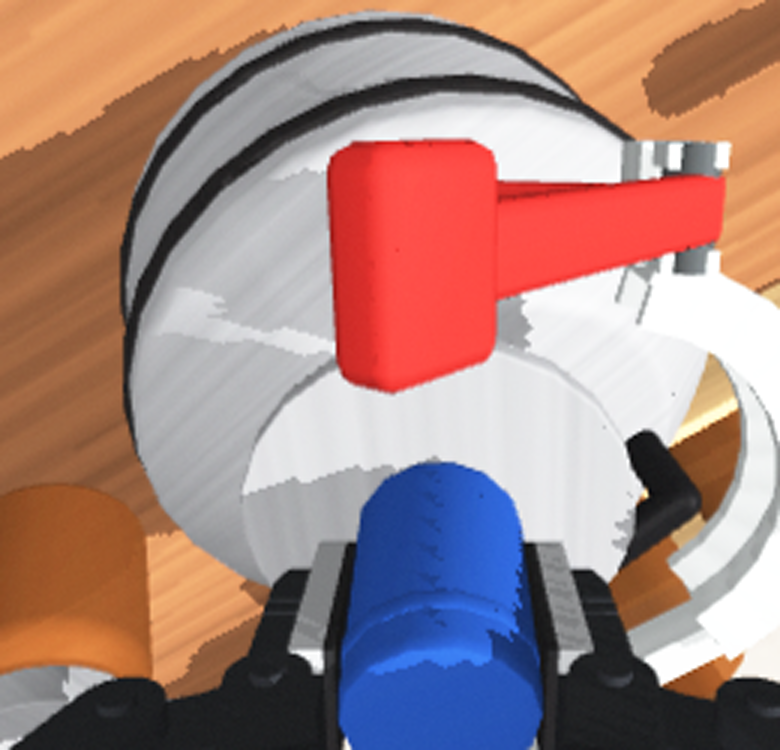

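Run:
```python
from mv import *
s=monitor.get_state(); R0=Rot.from_rotvec(s["ee_rot"]).as_matrix(); p0=s["ee_pos"]; c=cam("wrist")
im=cv2.cvtColor(cv2.imread("pics/w9.png"),cv2.COLOR_BGR2RGB)
a=np.linspace(0,2*np.pi,120)
def draw(d,r,col,tilt=0):
    Q=np.array([[r*np.cos(t),r*np.sin(t),d+tilt*r*np.cos(t)] for t in a])
    u=proj("wrist",p0+Q@R0.T,c); u=((u-[110,60])+.5)*3-.5
    cv2.polylines(im,[np.round(u*16).astype(int)],True,col,1,shift=4)
draw(184.2,39,(0,255,0)); draw(190.2,39,(255,0,255)); draw(136.2,16,(0,255,0))
save(im,"w9o")
```

```text
(no output)
```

View pics/w9o.png

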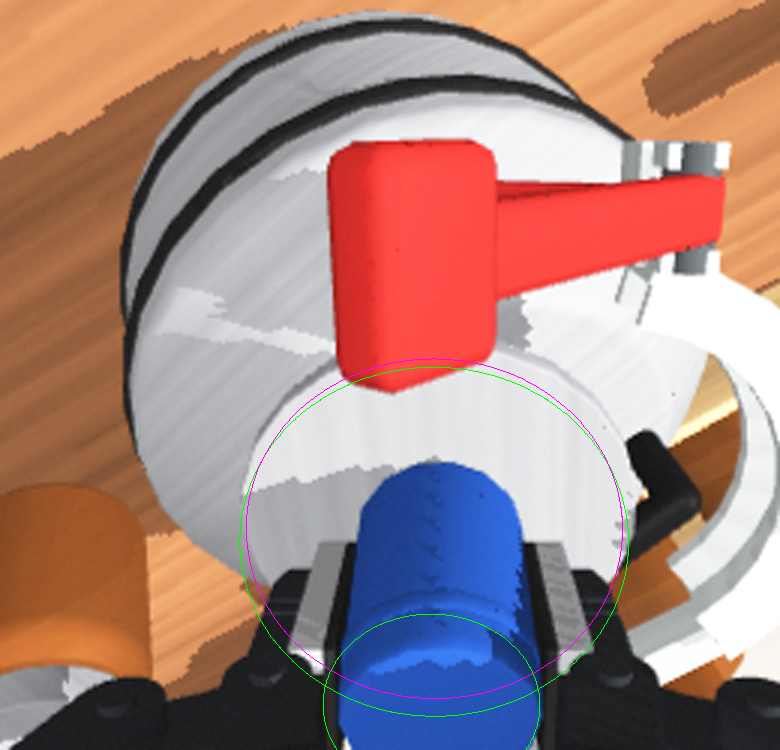

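Run:
```python
from mv import *
s=monitor.get_state(); R0=Rot.from_rotvec(s["ee_rot"]).as_matrix(); p0=s["ee_pos"]; c=cam("wrist")
a=np.linspace(0,2*np.pi,120)
src=cv2.cvtColor(cv2.imread("pics/w9.png"),cv2.COLOR_BGR2RGB)
out=[]
for th,dp in ((.08,155),(.12,155),(.16,155)):
    im=src.copy()
    Ry=Rot.from_euler('y',th).as_matrix()
    for d,r,col in ((184.2,39,(0,255,0)),(190.2,39,(255,0,255)),(136.2,16,(0,255,0))):
        Q=np.array([[r*np.cos(t),r*np.sin(t),d-dp] for t in a])@Ry.T+[0,0.8,dp]
        u=((proj("wrist",p0+Q@R0.T,c)-[110,60])+.5)*3-.5
        cv2.polylines(im,[np.round(u*16).astype(int)],True,col,1,shift=4)
    out.append(im[320:750,200:680])
save(np.hstack(out),"w9t",None,.55)
save(out[1],"w9t1",None,1.2)
```

```text
(no output)
```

View pics/w9t.png

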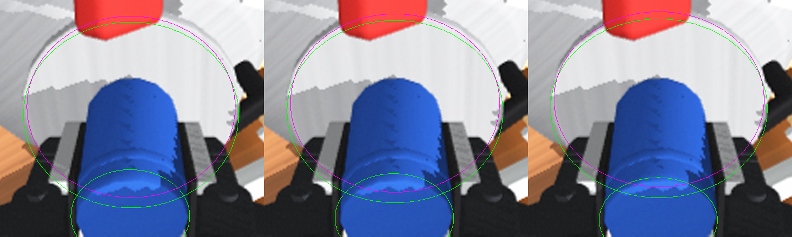

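View pics/w9t1.png

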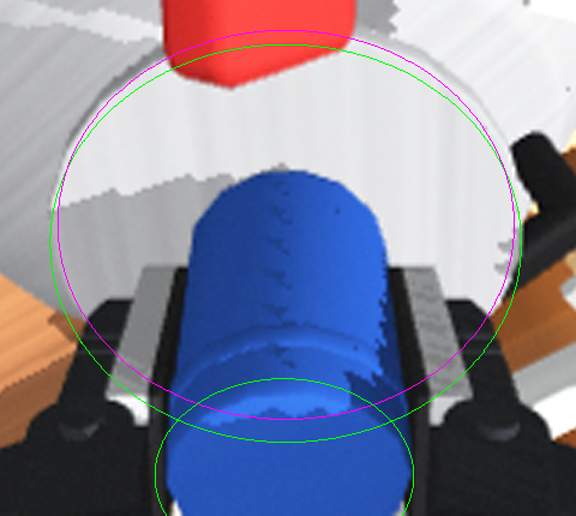

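Run:
```python
from mv import *
im=optics.read_camera("wrist"); save(im,"wa",(180,165,330,290),5.2)
cv2.imwrite("pics/wraw.png",cv2.cvtColor(im,cv2.COLOR_RGB2BGR))
```

```text
(no output)
```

View pics/wa.png

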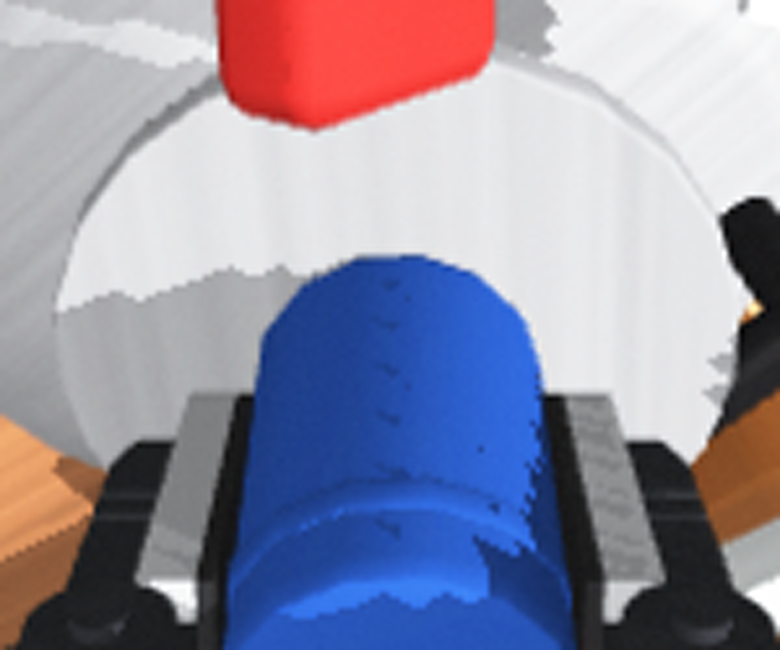

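```bash
cat > capfit.py <<'E'
from mv import *
from scipy.optimize import least_squares
def capfit(fl,kb,o,sc,d0=184.2):
    s=monitor.get_state(); R0=Rot.from_rotvec(s["ee_rot"]).as_matrix(); p0=np.array(s["ee_pos"]); c=cam("wrist")
    K,R,t=c; C=-R.T@t
    def plane(v,pts):
        uv=np.array(o)+(np.array(pts)+.5)/sc-.5
        D=np.c_[uv,np.ones(len(uv))]@np.linalg.inv(K).T@R   # world dirs
        D=D@R0; Ct=R0.T@(C-p0)                             # in tool
        Q=Rot.from_rotvec([v[0],v[1],0]).as_matrix(); n=Q[:,2]; c0=np.array([v[2],v[3],v[4]])
        lam=((c0-Ct)@n)/(D@n); P=Ct+lam[:,None]*D
        return np.linalg.norm(P-c0,axis=1)
    def f(v): return np.r_[plane(v,fl)-39,plane(v,kb)-16,(v[4]-d0)/3]
    r=least_squares(f,[0,0,0,0,d0]); J=np.linalg.inv(r.jac.T@r.jac)
    print("tilt x,y",r.x[:2].round(3),"centre flange top in tool",r.x[2:].round(2),"rms",np.sqrt(np.mean(r.fun**2)).round(2),"sd",np.sqrt(np.diag(J)).round(3)*.7)
    return r.x
if __name__=="__main__":
    fl=[(55,315),(62,255),(80,220),(130,155),(225,85),(500,60),(580,90),(650,140),(690,185),(720,225),(742,290),(735,360),(710,430),(75,410),(105,475)]
    kb=[(400,255),(340,268),(460,268),(300,297),(505,295)]
    capfit(fl,kb,(180,165),5.2)
E
python3 capfit.py
```

```text
tilt x,y [0.015 0.204] centre flange top in tool [  6.7    1.27 183.39] rms 0.77 sd [0.0196 0.0371 0.532  0.2135 0.8799]
```

>>> drive_tool(
  commands=[
    [[0, 0, -30, 0, 0, 0.1, 20], [0, 0, -60, 0, 0, 0.28, 20], [0, 0, -70, 0, 0, 0.46, 20], [0, 0, -70, 0, 0, 0.64, 20], [0, 0, -70, 0, 0, 0.82, 20]],
  ],
)

```text
clock: 9.5
ee_pos: [521.1, -95.2, 425.2]
ee_rot: [1.715, 2.2, 0.508]
force: [0.1, -0.2, -2.6]
opening: 30.7
```

>>> drive_tool(
  commands=[
    [[0, 0, 0, 0, 0, 0.18, 20], [0, 0, 0, 0, 0, 0.36, 20], [0, 0, 0, 0, 0, 0.54, 20], [0, 0, 0, 0, 0, 0.72, 20], [0, 0, 0, 0, 0, 0.9, 20]],
  ],
)

```text
clock: 10.12
ee_pos: [521.2, -95.2, 424.8]
ee_rot: [2.639, 1.303, 0.682]
force: [0.1, 0.4, -2.7]
opening: 30.3
```

```bash
cat >> mv.py <<'E'
def capgo(rot,h,tilt,cen,off=(0,0)):
    # cap aligned with neck, face h above mouth; cen = flange-top centre in tool
    Q=Rot.from_rotvec([tilt[0],tilt[1],0]).as_matrix()
    R=tool(np.deg2rad(rot))@Q.T
    p=nk([off[0],off[1],h+6])-R@np.array(cen,float)
    go(p,R)
E
python3 - <<'E'
from mv import *
for h in (70,20): capgo(-90,h,(0,.2),(6.7,.2,183.4))
E
```

```text
shift [23.9 19.3 13.5] turn [ 0.0721 -0.191   0.7169] | t 10.12 J [-0.48 -0.15  0.61  1.93 -0.09  0.89 -0.46] F [ 0.1  0.4 -2.7] op 30.3
shift [23.9 19.3 63.5] turn [ 0.0721 -0.191   0.7169] | t 10.12 J [-0.48 -0.15  0.61  1.93 -0.09  0.89 -0.46] F [ 0.1  0.4 -2.7] op 30.3
```

>>> drive_tool(
  commands=[
    [[6, 5, 3, 0.018, -0.048, 0.18, 20], [12, 10, 6, 0.036, -0.095, 0.36, 20], [18, 15, 10, 0.054, -0.143, 0.54, 20], [24, 19.3, 13.5, 0.072, -0.191, 0.717, 20], [24, 19.3, 13.5, 0.072, -0.191, 0.717, 20]],
  ],
)

```text
clock: 10.75
ee_pos: [554.6, -86.6, 426.5]
ee_rot: [-3.073, -0.318, -0.42]
force: [0.4, -0.0, -3.1]
opening: 31.1
```

>>> drive_tool(
  commands=[
    [[0, 0, 0, 0, 0, 0, 20], [0, 0, 0, 0, 0, 0, 20]],
  ],
)

```text
clock: 11.0
ee_pos: [553.4, -87.3, 426.9]
ee_rot: [-3.072, -0.316, -0.421]
force: [-0.1, 0.0, -2.2]
opening: 31.0
```

Run:
```python
from mv import *
for h in (70,20): capgo(-90,h,(0,.2),(6.7,.2,183.4))
im=optics.read_camera("wrist"); save(im,"wb",(180,165,330,290),5.2); save(im,"wbf",None,1.5)
im=optics.read_camera("scene"); save(im,"sb",(180,120,290,230),7)
```

```text
shift [0.3 0.2 0.4] turn [ 0.0012 -0.0011  0.0072] | t 11.0 J [-0.43  0.01  0.58  1.78 -0.11  1.1  -1.18] F [-0.1  0.  -2.2] op 31.0
shift [10.2  0.2 49.4] turn [ 0.0012 -0.0011  0.0072] | t 11.0 J [-0.43  0.01  0.58  1.78 -0.11  1.1  -1.18] F [-0.1  0.  -2.2] op 31.0
```

View pics/wb.png

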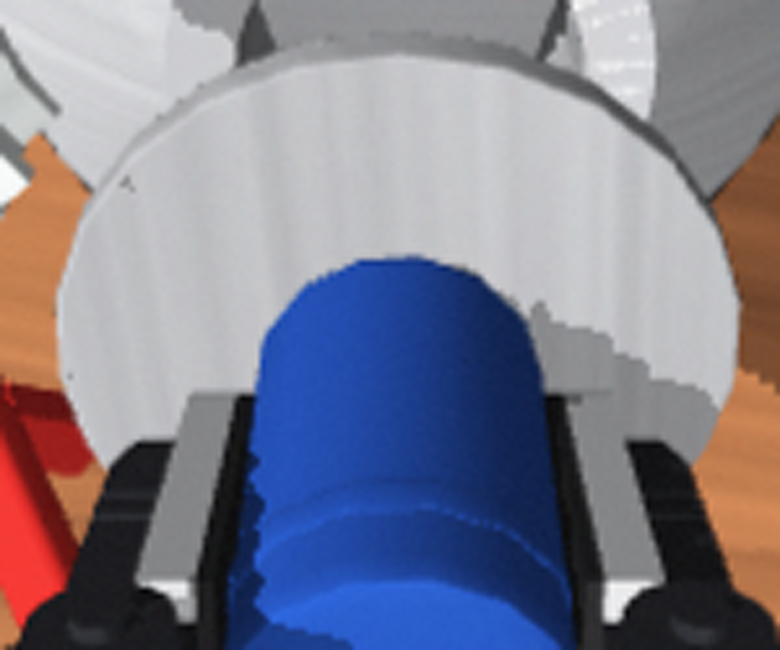

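View pics/wbf.png

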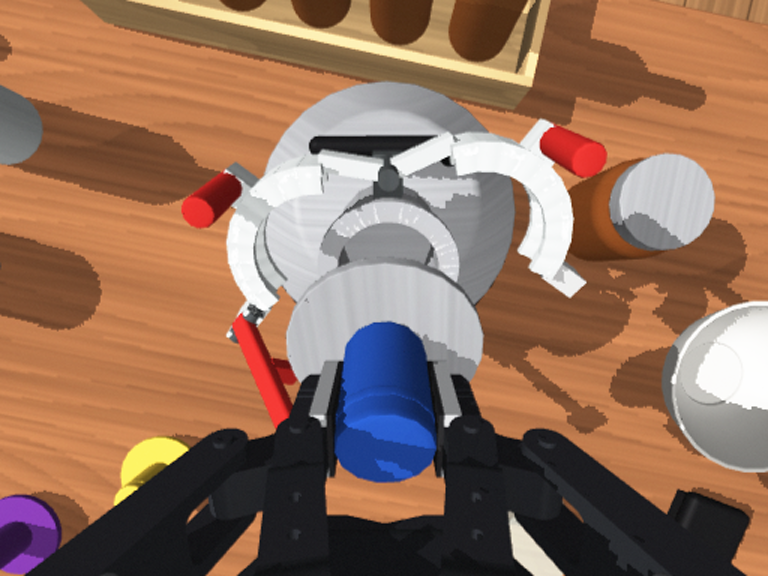

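View pics/sb.png

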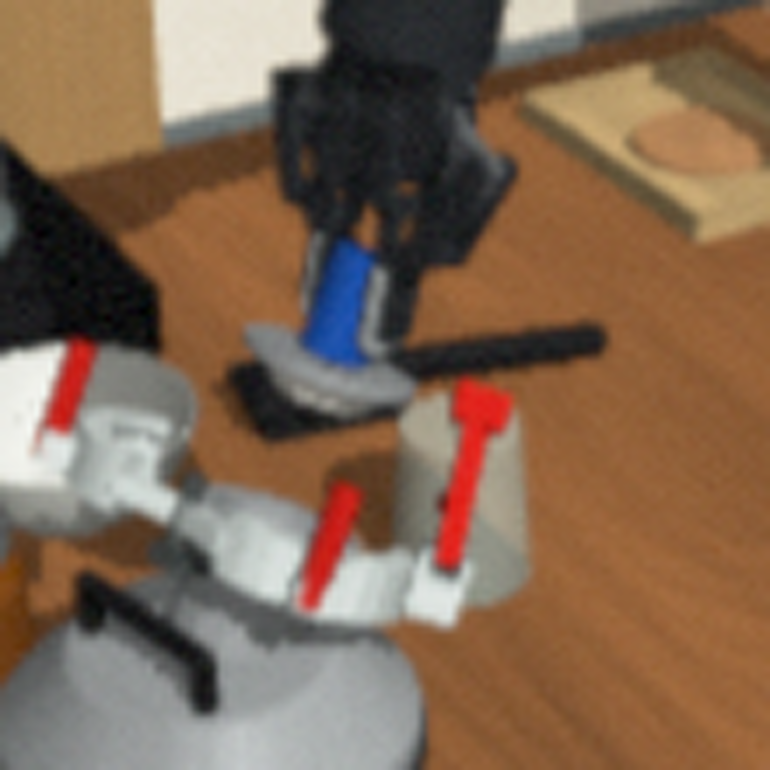

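```bash
python3 - <<'E'
from mv import *
s=monitor.get_state(); R0=Rot.from_rotvec(s["ee_rot"]).as_matrix(); p0=np.array(s["ee_pos"])
cen=np.array([6.7,.2,183.4])
for th in (0,.1,.2,.3):
    ax=Rot.from_rotvec([0,th,0]).as_matrix()[:,2]
    cc=[(th/.2)*6.7,.2,183.4]
    P=[p0+R0@cc,p0+R0@(cc-48*ax)]
    u=(proj("scene",P)-[180,120]+.5)*7-.5
    print(th,u.round(0).tolist(), "slope",(u[1]-u[0])[0]/(u[0]-u[1])[1])
c=cam("wrist"); a=np.linspace(0,6.28,90)
im=cv2.cvtColor(cv2.imread("pics/wbf.png"),cv2.COLOR_BGR2RGB)
for r in (39,28):
  l=proj("wrist",np.array([nk([r*np.cos(t),r*np.sin(t),0]) for t in a]),c)
  cv2.polylines(im,[np.round(((l+.5)*1.5-.5)*16).astype(int)],True,(0,255,0),1,shift=4)
save(im,"wbo",(270,160,510,340),3.2)
E
cat > x.py <<'E'
from capfit import *
fl=[(58,315),(68,255),(95,205),(150,145),(215,100),(300,65),(400,55),(500,67),(580,98),(650,145),(690,190),(715,225),(738,290),(738,350),(715,430),(66,375),(85,430),(105,470)]
kb=[(400,257),(340,268),(460,268),(300,297),(500,297)]
capfit(fl,kb,(180,165),5.2)
E
python3 x.py
```

```text
0 [[340.0, 358.0], [360.0, 253.0]] slope 0.19343988975245843
0.1 [[334.0, 359.0], [363.0, 253.0]] slope 0.27123792652573614
0.2 [[328.0, 359.0], [365.0, 255.0]] slope 0.34946913161343723
0.3 [[322.0, 360.0], [367.0, 257.0]] slope 0.4297377303981042
tilt x,y [-0.014  0.175] centre flange top in tool [  7.37  -0.53 184.1 ] rms 0.58 sd [0.0203 0.0343 0.5152 0.2086 0.8596]
```

View pics/wbo.png

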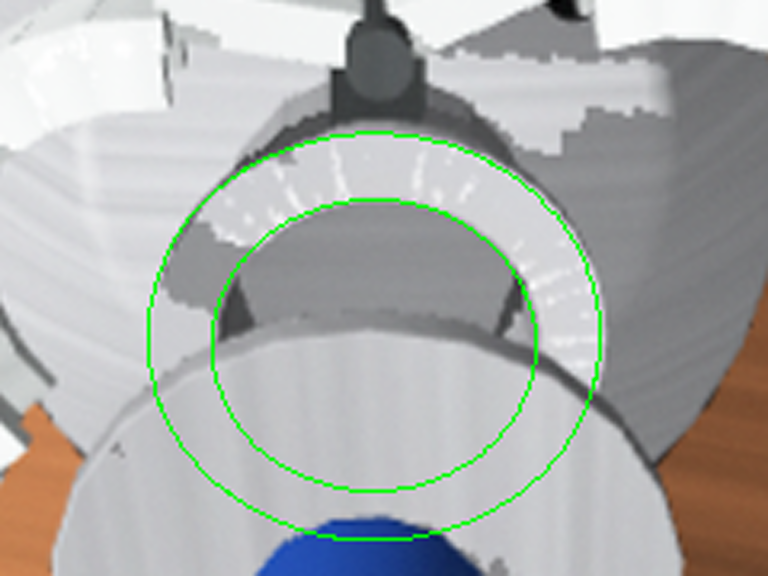

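Run:
```python
from mv import *
s=monitor.get_state(); R0=Rot.from_rotvec(s["ee_rot"]).as_matrix(); p0=np.array(s["ee_pos"])
src=cv2.cvtColor(cv2.imread("pics/sb.png"),cv2.COLOR_BGR2RGB)
a=np.linspace(0,2*np.pi,90); outs=[]
for th,dx in ((0,0),(0,6.7),(.2,6.7)):
    Q=Rot.from_rotvec([0,th,0]).as_matrix(); im=src.copy()
    for z,r in ((0,39),(0,16),(-48,16),(6,39),(18,21.5)):
        P=np.array([[r*np.cos(t),r*np.sin(t),z] for t in a])@Q.T+[dx,0.2,184]
        u=(proj("scene",p0+P@R0.T)-[180,120]+.5)*7-.5
        cv2.polylines(im,[np.round(u*16).astype(int)],True,(0,255,0),1,shift=4)
    outs.append(im[215:445,225:440])
save(np.hstack(outs),"sbo",None,1.23)
```

```text
(no output)
```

View pics/sbo.png

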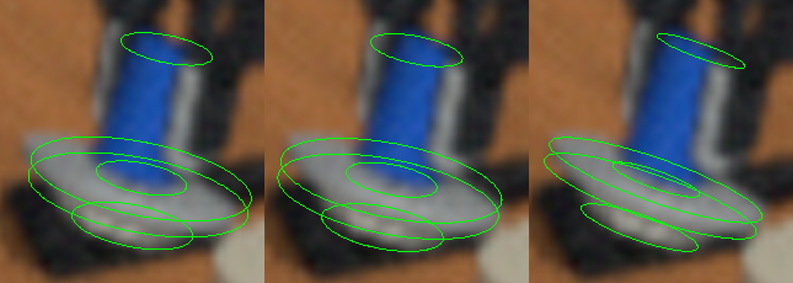

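>>> drive_tool(
  commands=[
    [[4, 0, 20, 0, 0, 0, 20], [7, 0, 35, 0, 0, 0, 20], [10, 0, 49, 0, 0, 0, 20], [10, 0, 49, 0, 0, 0, 20], [10, 0, 49, 0, 0, 0, 20]],
  ],
)

```text
clock: 11.72
ee_pos: [576.3, -82.8, 382.5]
ee_rot: [-3.073, -0.314, -0.42]
force: [-1.0, -0.8, -2.4]
opening: 30.6
```

Run:
```python
from mv import *
for h in (20,12,6,0): capgo(-90,h,(0,.19),(7,.3,183.8))
st(-90)
im=optics.read_camera("wrist"); save(im,"wc",None,1.5)
```

```text
shift [-2.5  0.  -0. ] turn [0.0017 0.0096 0.0059] | t 11.72 J [-0.42  0.09  0.58  1.8  -0.17  1.02 -1.14] F [-1.  -0.8 -2.4] op 30.6
shift [-0.9  0.   7.8] turn [0.0017 0.0096 0.0059] | t 11.72 J [-0.42  0.09  0.58  1.8  -0.17  1.02 -1.14] F [-1.  -0.8 -2.4] op 30.6
shift [ 0.3  0.  13.7] turn [0.0017 0.0096 0.0059] | t 11.72 J [-0.42  0.09  0.58  1.8  -0.17  1.02 -1.14] F [-1.  -0.8 -2.4] op 30.6
shift [ 1.5  0.  19.6] turn [0.0017 0.0096 0.0059] | t 11.72 J [-0.42  0.09  0.58  1.8  -0.17  1.02 -1.14] F [-1.  -0.8 -2.4] op 30.6
neckF [-2.1 -0.6 -1.6] neckT [0.05 0.52 0.02] toolF [-1.7  0.6  2. ]
shift [-26.2   0.2  23. ] turn [0.0011 0.1996 0.006 ] | t 11.72 J [-0.42  0.09  0.58  1.8  -0.17  1.02 -1.14] F [-1.  -0.8 -2.4] op 30.6
[ 30.3   0.4 207.3]
```

View pics/wc.png

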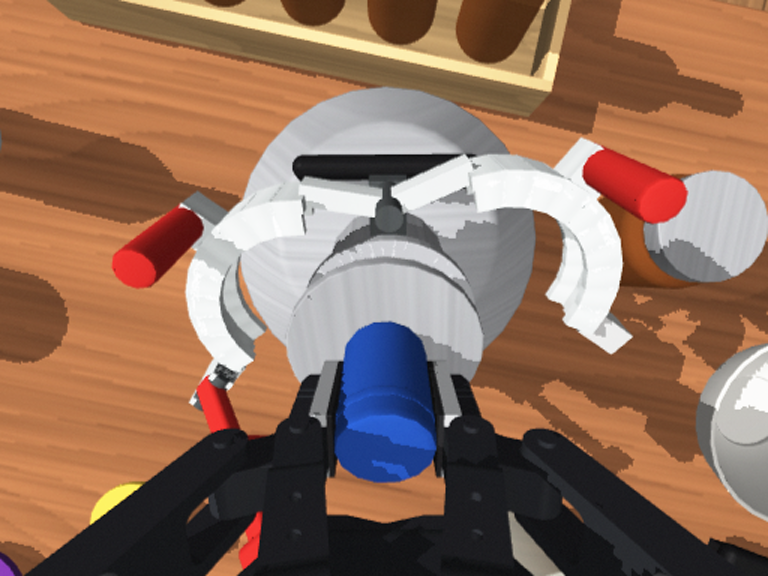

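>>> drive_tool(
  commands=[
    [[-1, 0, 6, 0.001, 0.009, 0.006, 20], [0, 0, 12, 0.001, 0.009, 0.006, 20], [0.3, 0, 14, 0.001, 0.009, 0.006, 20], [0.3, 0, 14, 0.001, 0.009, 0.006, 20]],
  ],
)

```text
clock: 12.28
ee_pos: [580.1, -81.7, 368.8]
ee_rot: [-3.069, -0.305, -0.433]
force: [-0.4, -0.1, -1.3]
opening: 31.1
```

Run:
```python
from mv import *
for h in (6,0): capgo(-90,h,(0,.19),(7,.3,183.8))
st(-90)
```

```text
shift [ 0.2  0.3 -0.5] turn [0.0002 0.001  0.0001] | t 12.28 J [-0.42  0.11  0.58  1.81 -0.19  0.98 -1.14] F [-0.4 -0.1 -1.3] op 31.1
shift [1.3 0.3 5.3] turn [0.0002 0.001  0.0001] | t 12.28 J [-0.42  0.11  0.58  1.81 -0.19  0.98 -1.14] F [-0.4 -0.1 -1.3] op 31.1
neckF [-1.  0. -1.] neckT [ 0.08  0.46 -0.02] toolF [-0.7 -0.   1.2]
shift [-26.4   0.6   8.5] turn [2.00e-04 1.91e-01 1.00e-04] | t 12.28 J [-0.42  0.11  0.58  1.81 -0.19  0.98 -1.14] F [-0.4 -0.1 -1.3] op 31.1
[ 27.6   0.6 193.3]
```

No contact where it was blocked before. Continue down.

>>> drive_tool(
  commands=[
    [[0.6, 0.2, 3, 0, 0, 0, 20], [1, 0.2, 4.5, 0, 0, 0, 20], [1.2, 0.2, 6, 0, 0, 0, 20], [1.2, 0.2, 6, 0, 0, 0, 20]],
  ],
)

```text
clock: 12.78
ee_pos: [582.8, -81.8, 364.1]
ee_rot: [-3.069, -0.304, -0.434]
force: [-2.8, -0.0, 2.6]
opening: 30.8
```

Run:
```python
from mv import *
for h in (6,0): capgo(-90,h,(0,.19),(7,.3,183.8))
st(-90)
im=optics.read_camera("wrist"); save(im,"wd",(180,165,330,290),5.2)
im=optics.read_camera("scene"); save(im,"sd",(165,155,275,265),7)
```

```text
shift [-1.1 -0.2 -5.7] turn [ 0.0003  0.0005 -0.0003] | t 12.78 J [-0.41  0.12  0.58  1.81 -0.2   0.97 -1.13] F [-2.8 -0.   2.6] op 30.8
shift [ 0.  -0.2  0.2] turn [ 0.0003  0.0005 -0.0003] | t 12.78 J [-0.41  0.12  0.58  1.81 -0.2   0.97 -1.13] F [-2.8 -0.   2.6] op 30.8
neckF [-1.2  0.5  3.6] neckT [-0.01  1.16  0.02] toolF [-1.9 -0.5 -3.3]
shift [-27.7   0.1   3.3] turn [ 0.0003  0.1905 -0.0002] | t 12.78 J [-0.41  0.12  0.58  1.81 -0.2   0.97 -1.13] F [-2.8 -0.   2.6] op 30.8
[2.78e+01 1.00e-01 1.88e+02]
```

View pics/wd.png

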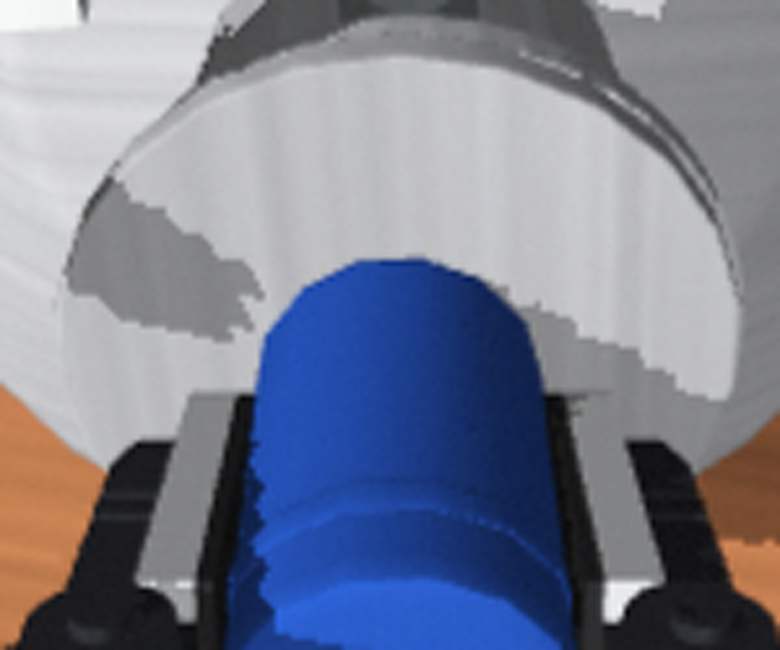

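View pics/sd.png

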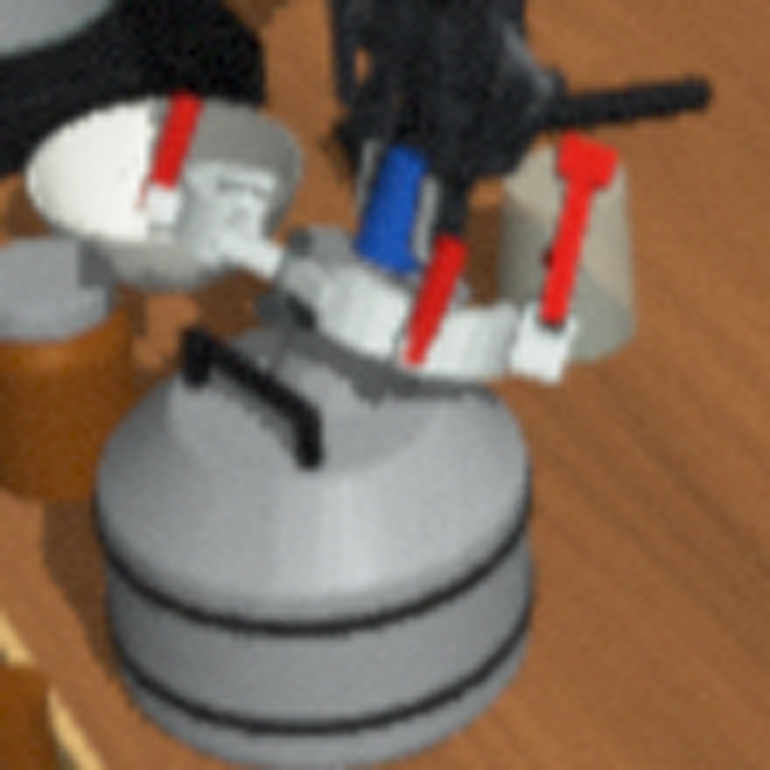

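>>> drive_tool(
  commands=[
    [[0.3, 0, 1.5, 0, 0, 0, 20], [0.3, 0, 1.5, 0, 0, 0, 20]],
  ],
  grip_force=30,
)

```text
clock: 13.12
ee_pos: [583.3, -81.8, 363.9]
ee_rot: [-3.068, -0.304, -0.433]
force: [-9.7, -1.1, 11.6]
opening: 30.6
```

>>> drive_tool(
  commands=[
    [[0, 0, -1, 0, 0, 0, 45], [0, 0, -1, 0, 0, 0, 55], [0, 0, -1, 0, 0, 0, 55], [0, 0, -1, 0, 0, 0, 55]],
  ],
)

```text
clock: 13.62
ee_pos: [583.4, -81.2, 363.0]
ee_rot: [-3.069, -0.305, -0.434]
force: [-0.2, -0.9, 0.6]
opening: 55.2
```

Run:
```python
from mv import *
st(-90)
c=cam("wrist"); im=optics.read_camera("wrist"); save(im,"we",(160,130,350,320),4)
im=im.copy(); a=np.linspace(0,6.28,90)
for r,z in ((39,6),(39,0),(16,54),(16,6)):
  l=proj("wrist",np.array([nk([r*np.cos(t),r*np.sin(t),z]) for t in a]),c)
  cv2.polylines(im,[np.round(l*16).astype(int)],True,(0,255,0),1,shift=4)
save(im,"weo",(160,130,350,320),4)
```

```text
neckF [-0.1 -0.9  0.7] neckT [-0.05  0.31 -0.02] toolF [-0.2  0.9 -0.7]
shift [-28.1   0.5   2. ] turn [0.0003 0.1905 0.0002] | t 13.62 J [-0.41  0.12  0.58  1.81 -0.2   0.97 -1.13] F [-0.2 -0.9  0.6] op 55.2
[ 27.9   0.5 186.7]
```

View pics/we.png

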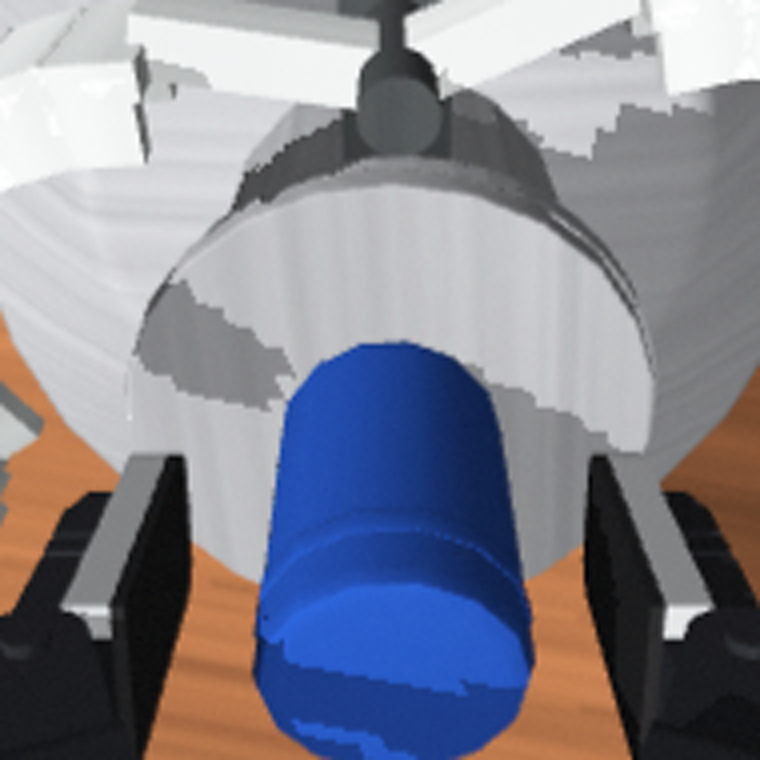

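View pics/weo.png

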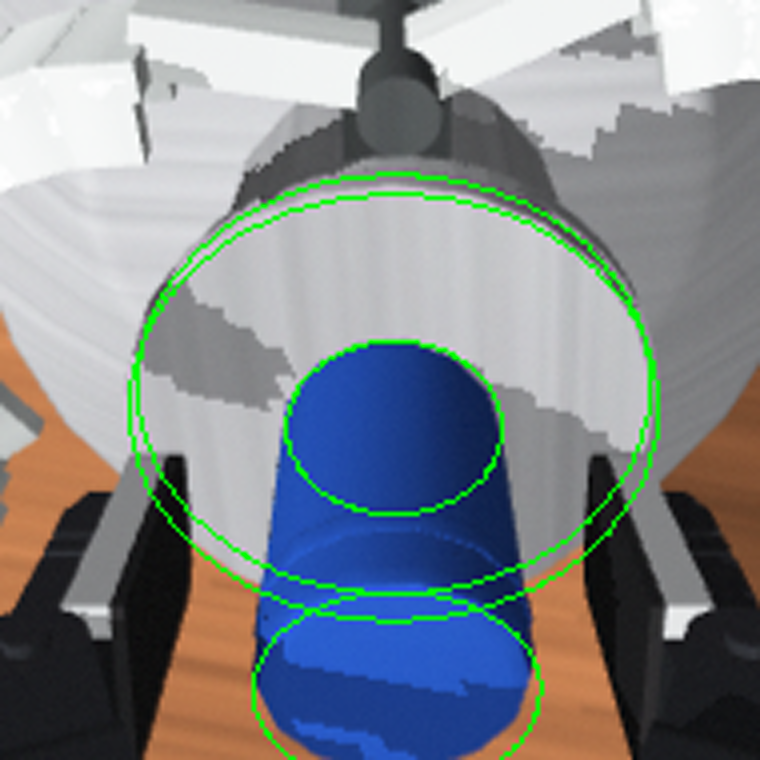

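>>> drive_tool(
  commands=[
    [[0, 0, -20, 0, 0, 0, 55], [0, 0, -50, 0, 0, 0, 55], [0, 0, -85, 0, 0, 0, 40], [0, 0, -85, 0, 0, 0, 10], [0, 0, -85, 0, 0, 0, 0]],
  ],
)

```text
clock: 14.3
ee_pos: [560.0, -86.1, 445.3]
ee_rot: [-3.068, -0.304, -0.435]
force: [-0.0, -0.8, -0.1]
opening: 4.4
```

Run:
```python
from mv import *
c=cam("wrist"); im=optics.read_camera("wrist"); save(im,"wf",None,1.5)
go(nk([-76,14,268]),tool(np.deg2rad(-38.5))); print(tn())
```

```text
shift [-117.1  -13.5   24.9] turn [-0.086   0.1781 -0.896 ] | t 14.35 J [-0.44  0.01  0.58  1.74 -0.11  1.13 -1.19] F [ 0.3 -0.1 -0.5] op -0.3
[ 43.6   0.5 270.2]
```

View pics/wf.png

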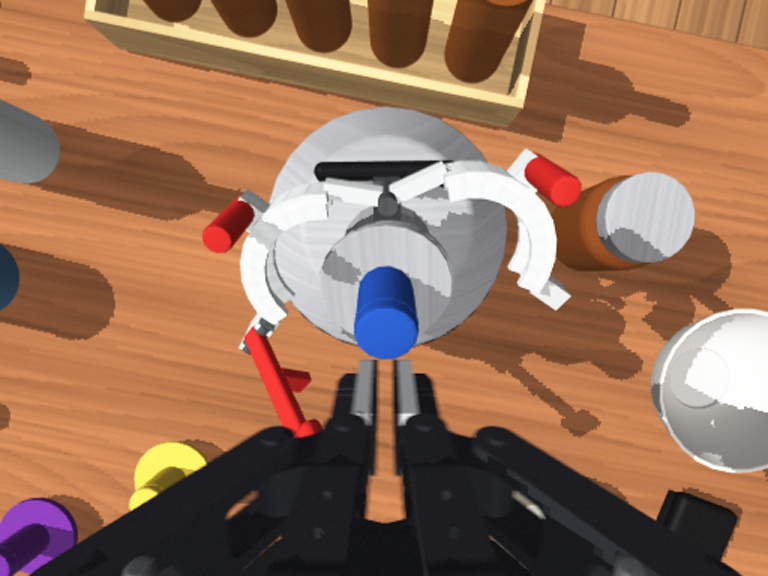

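>>> drive_tool(
  commands=[
    [[-25, -3, 0, -0.017, 0.035, -0.18, 0], [-50, -6, 5, -0.034, 0.07, -0.36, 0], [-75, -9, 12, -0.051, 0.105, -0.54, 0], [-100, -12, 20, -0.068, 0.14, -0.72, 0], [-117, -13.5, 25, -0.086, 0.178, -0.896, 0]],
  ],
)

```text
clock: 14.98
ee_pos: [452.9, -93.0, 386.4]
ee_rot: [2.477, 1.525, 0.654]
force: [-5.6, 2.1, 12.2]
opening: 0.3
```

>>> drive_tool(
  commands=[
    [[0, 0, 0, 0, 0, 0, 0]],
  ],
)

```text
clock: 15.1
ee_pos: [453.0, -93.5, 386.1]
ee_rot: [2.487, 1.514, 0.651]
force: [0.6, 0.2, -0.5]
opening: -0.0
```

Run:
```python
from mv import *
R=tool(np.deg2rad(-38.5))
for p in ((-76,14,268),(-76,14,224),(-39,60,224)): go(nk(p),R)
print(tn())
im=optics.read_camera("wrist"); save(im,"wg",None,1.5)
```

```text
shift [ 1.   1.4 -1.6] turn [-0.0033  0.0023 -0.003 ] | t 15.1 J [-0.41 -0.3   0.54  2.11  0.    0.84 -0.34] F [ 0.6  0.2 -0.5] op -0.0
shift [ 1.1  1.5 42.4] turn [-0.0033  0.0023 -0.003 ] | t 15.1 J [-0.41 -0.3   0.54  2.11  0.    0.84 -0.34] F [ 0.6  0.2 -0.5] op -0.0
shift [60.1  1.7 42.3] turn [-0.0033  0.0023 -0.003 ] | t 15.1 J [-0.41 -0.3   0.54  2.11  0.    0.84 -0.34] F [ 0.6  0.2 -0.5] op -0.0
[-77.7  14.1 266.4]
```

View pics/wg.png

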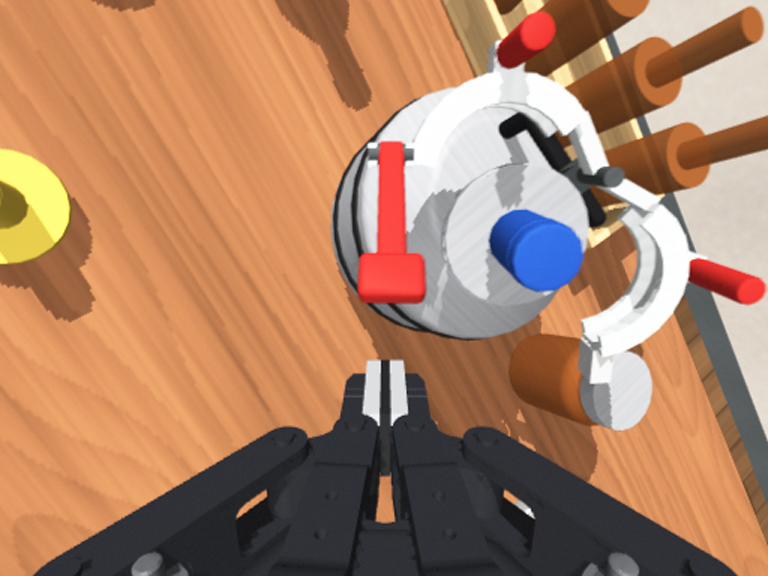

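>>> drive_tool(
  commands=[
    [[0, 1.5, 20, 0, 0, 0, 0], [1, 1.5, 42, 0, 0, 0, 0], [1, 1.5, 42, 0, 0, 0, 0], [10, 1.5, 42, 0, 0, 0, 0], [20, 1.5, 42, 0, 0, 0, 0]],
  ],
)

```text
clock: 15.78
ee_pos: [482.1, -72.8, 358.3]
ee_rot: [2.481, 1.514, 0.657]
force: [-2.7, -2.3, 1.7]
opening: -0.2
```

>>> drive_tool(
  commands=[
    [[10, 0, 0, 0, 0, 0, 0], [20, 0, 0, 0, 0, 0, 0], [30, 0, 0, 0, 0, 0, 0], [40, 0, 0, 0, 0, 0, 0], [40, 0, 0, 0, 0, 0, 0]],
  ],
)

```text
clock: 16.4
ee_pos: [498.0, -36.7, 369.1]
ee_rot: [2.479, 1.517, 0.658]
force: [-0.7, 0.1, 1.1]
opening: 0.3
```

Run:
```python
from mv import *
st(-38.5)
im=optics.read_camera("wrist"); save(im,"wh",None,1.5)
im=optics.read_camera("scene"); save(im,"sh",(165,155,275,265),7)
```

```text
neckF [-0.1  0.2  1.3] neckT [-0.01  0.45  0.01] toolF [ 0.1 -0.2 -1.3]
shift [-25.3  66.1  36.2] turn [ 0.0014 -0.0014  0.0015] | t 16.4 J [-0.47 -0.18  0.49  2.08 -0.03  0.76 -0.43] F [-0.7  0.1  1.1] op 0.3
[-36.1  60.9 226.1]
```

View pics/wh.png

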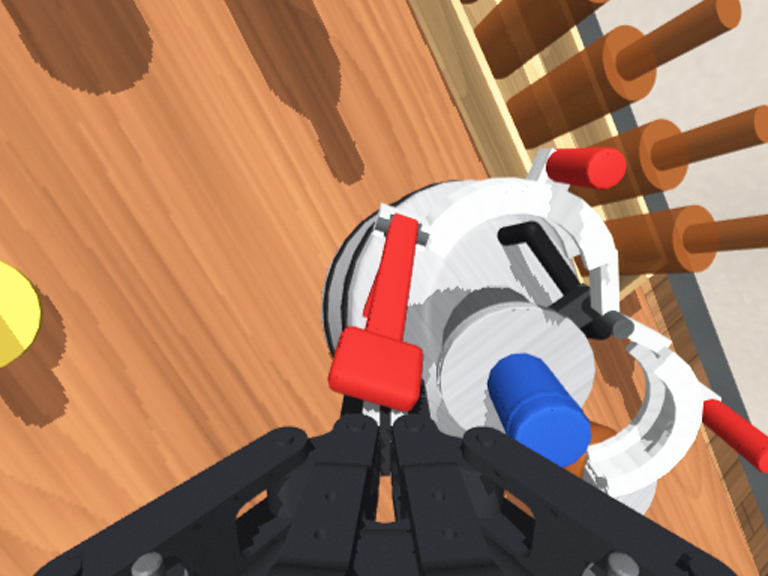

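View pics/sh.png

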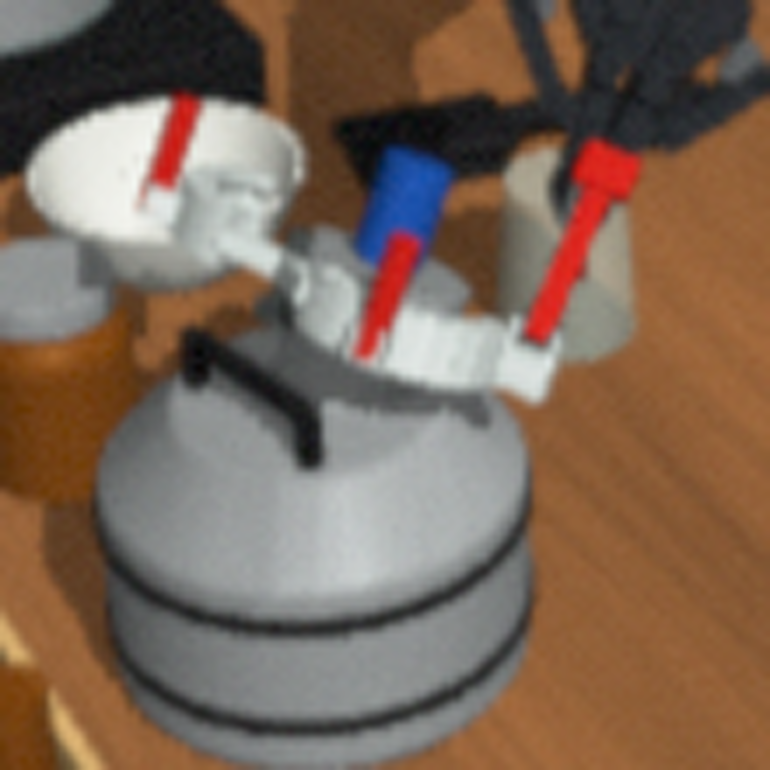

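```bash
cat > halffit.py <<'E'
from mv import *
from scipy.optimize import least_squares
def hf(w,extra=()):
    c=cam("wrist"); obs=[("wrist",k,np.array(uv)) for k,uv in w]+[(n,k,np.array(uv)) for n,k,uv in extra]
    C={n:cam(n) for n in("wrist","scene","top")}
    def f(v):
        P=pts([M[0],M[1],YAW,v[0],v[1],v[2]]); return np.hstack([proj(n,P[k],C[n])[0]-uv for n,k,uv in obs]+[1e-3*(v[1]-.97)])
    r=least_squares(f,[.8,.97,1.3]); print("ql,qr,latch",r.x.round(3),"res",r.fun.round(1)); P=pts([M[0],M[1],YAW,*r.x])
    for k,p in P.items(): print(k,"neck",(Rn(YAW).T@(p-M)).round(1),end="; ")
    print(); return r.x
E
python3 - <<'E'
from halffit import *
q=lambda u,v:((u+.5)/1.5-.5,(v+.5)/1.5-.5)
s=lambda u,v:(165+(u+.5)/7-.5,155+(v+.5)/7-.5)
hf([("lp",q(604,169)),("piv",q(402,232)),("tip",q(378,372))],[("scene","lp",s(405,240)),("scene","tip",s(607,168))])
E
```

```text
ql,qr,latch [0.977 0.97  1.152] res [-1.5 -1.6 -2.1 -0.4 -2.5 -1.1 -0.1  0.1 -0.7  0.7  0. ]
mouth neck [0. 0. 0.]; lp neck [70.2 76.1 45. ]; rp neck [ 69.7 -76.2  45. ]; piv neck [ 0.7 96.8 16. ]; tip neck [-24.2  79.9  84.4]; hinge neck [54. -0.  0.];
```

>>> drive_tool(
  commands=[
    [[-12, 0, 0, 0, 0, 0, 0], [-14, 0, -15, 0, 0, 0, 0], [-14, 0, -27, 0, 0, 0, 0], [0, 0, -27, 0, 0, 0, 0], [0, 0, -27, 0, 0, 0, 0]],
  ],
)

```text
clock: 17.12
ee_pos: [485.9, -38.8, 393.3]
ee_rot: [2.479, 1.518, 0.658]
force: [0.3, 0.6, -0.1]
opening: 0.2
```

>>> drive_tool(
  commands=[
    [[8, 0, 0, 0, 0, 0, 0], [16, 0, 0, 0, 0, 0, 0], [22, 0, 0, 0, 0, 0, 0], [28, 0, 0, 0, 0, 0, 0], [28, 0, 0, 0, 0, 0, 0]],
  ],
)

```text
clock: 17.75
ee_pos: [496.6, -15.0, 400.5]
ee_rot: [2.48, 1.517, 0.657]
force: [-0.4, 0.3, 0.2]
opening: -0.0
```

Run:
```python
from mv import *
st(-38.5)
im=optics.read_camera("wrist"); save(im,"wi",None,1.5)
im=optics.read_camera("scene"); save(im,"si",(165,155,275,265),7)
```

```text
neckF [-0.2  0.4  0.3] neckT [ 0.03  0.54 -0.05] toolF [ 0.2 -0.4 -0.3]
shift [-52.6  66.4  62.9] turn [ 0.0005 -0.0005  0.0009] | t 17.75 J [-0.47 -0.21  0.43  2.04  0.01  0.83 -0.51] F [-0.4  0.3  0.2] op -0.0
[-19.3  82.4 252.9]
```

View pics/wi.png

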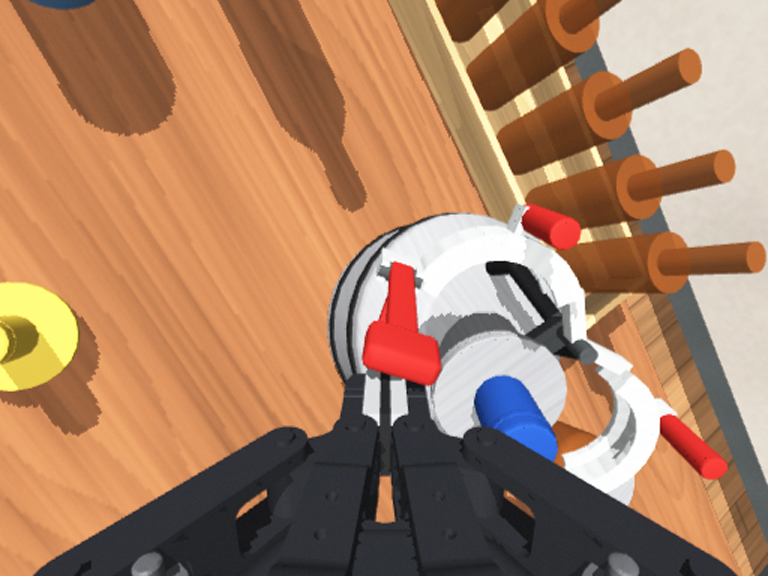

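View pics/si.png

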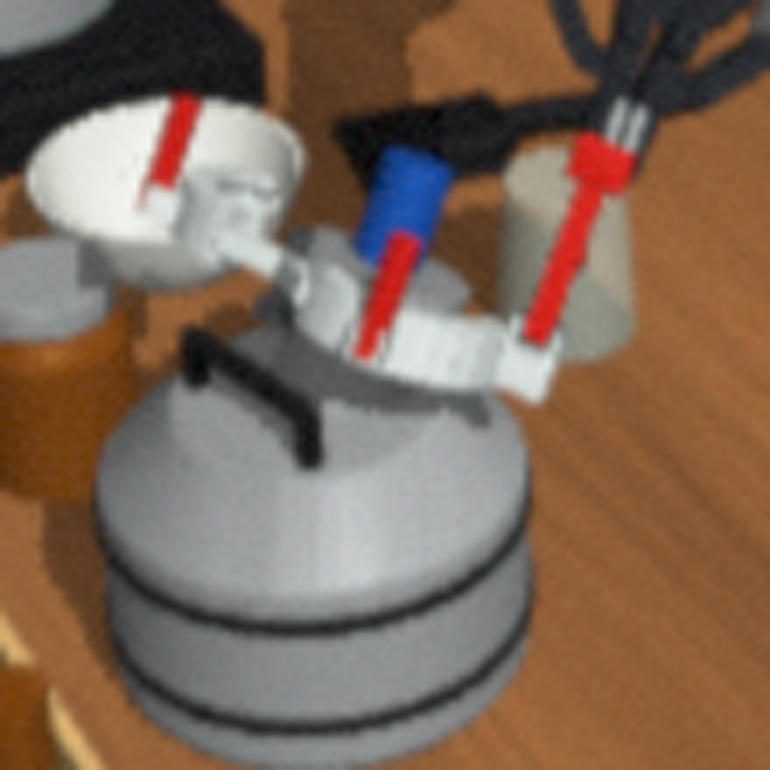

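>>> drive_tool(
  commands=[
    [[0, 0, 4, 0, 0, 0, 0], [6, 0, 4, 0, 0, 0, 0], [12, 0, 4, 0, 0, 0, 0], [18, 0, 4, 0, 0, 0, 0], [18, 0, 4, 0, 0, 0, 0]],
  ],
)

```text
clock: 18.48
ee_pos: [505.4, 1.1, 402.2]
ee_rot: [2.48, 1.517, 0.657]
force: [-0.2, -0.4, 0.7]
opening: 0.2
```

Run:
```python
from mv import *
st(-38.5)
im=optics.read_camera("wrist"); save(im,"wj",None,1.5)
im=optics.read_camera("scene"); save(im,"sj",(165,155,275,265),7)
```

```text
neckF [ 0.1 -0.4  0.8] neckT [-0.01  0.51  0.  ] toolF [-0.2  0.3 -0.8]
shift [-70.7  66.3  59. ] turn [ 0.0007 -0.0007  0.001 ] | t 18.48 J [-0.48 -0.19  0.41  2.02  0.02  0.83 -0.54] F [-0.2 -0.4  0.7] op 0.2
[ -8.   96.6 249. ]
```

View pics/wj.png

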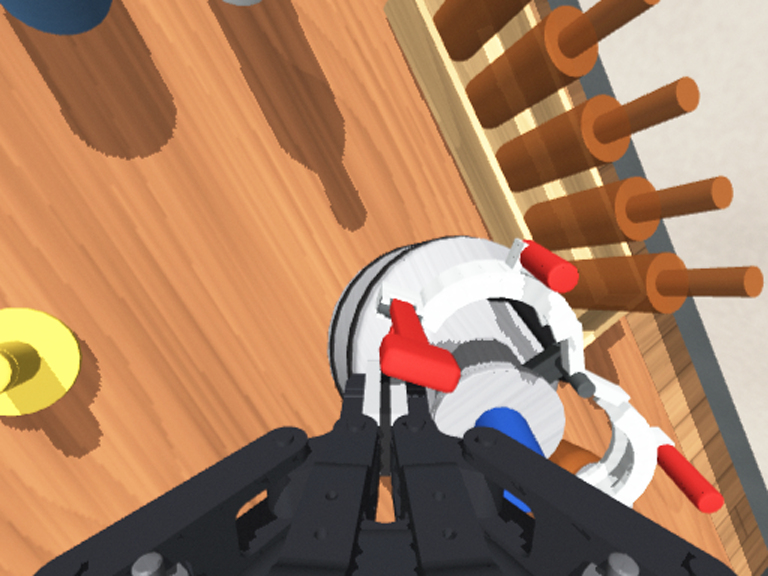

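View pics/sj.png

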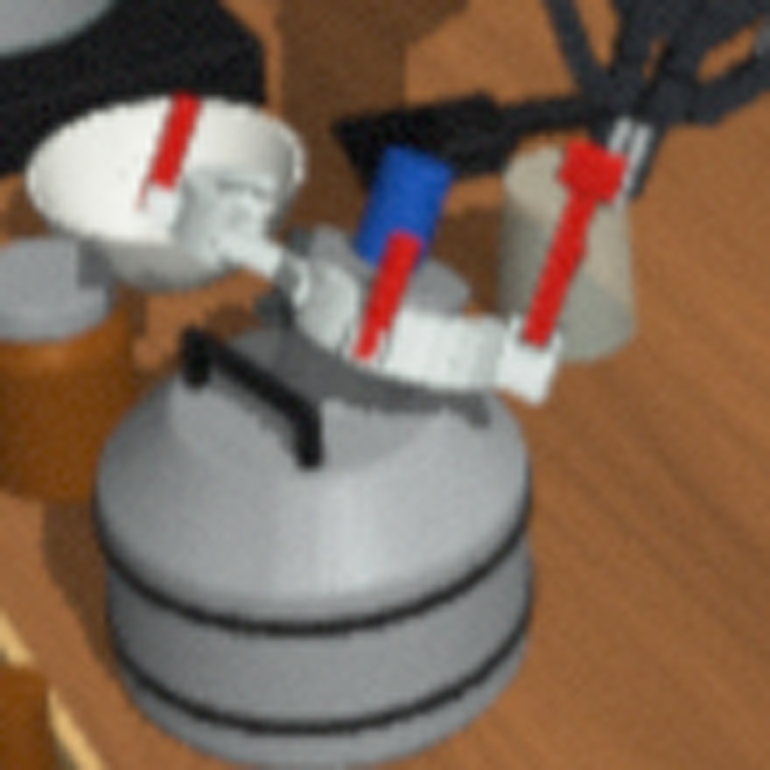

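Run:
```python
from halffit import *
q=lambda u,v:((u+.5)/1.5-.5,(v+.5)/1.5-.5)
s=lambda u,v:(165+(u+.5)/7-.5,155+(v+.5)/7-.5)
hf([("lp",q(564,276)),("tip",q(419,363))],[("scene","lp",s(405,240)),("scene","tip",s(593,172))])
```

```text
ql,qr,latch [1.015 0.97  1.669] res [ 0.5 -0.5 -2.6 -0.9 -1.  -0.1 -0.9  0.4  0. ]
mouth neck [0. 0. 0.]; lp neck [73.1 75.4 45. ]; rp neck [ 69.7 -76.2  45. ]; piv neck [ 4.5 98.7 16. ]; tip neck [ 10.6 102.5  89.5]; hinge neck [54. -0.  0.];
```

```bash
cat >> mv.py <<'E'
t44=np.arctan2(54,56)
def pegpose(q,left,d,z=198):
    # finger centre d behind (opening side of) the peg
    if left:
        c=half([0+d*np.cos(t44),56+d*np.sin(t44),z],q,1); rot=t44-q
    else:
        c=half([0+d*np.cos(t44),-56-d*np.sin(t44),z],q,0); rot=-t44+q
    return nk(c),tool(rot)
E
python3 - <<'E'
from mv import *
for q,d,z in ((1.0,28,290),(1.0,28,198)):
    p,R=pegpose(q,1,d,z); print(p.round(0)); go(p,R)
E
```

```text
[586. -11. 487.]
shift [ 45.8 100.9 -40.9] turn [ 8.000e-04 -3.000e-04 -4.388e-01] | t 18.57 J [-0.48 -0.19  0.41  2.02  0.02  0.83 -0.54] F [ 0.3  0.3 -0.2] op 0.1
[627.  -2. 405.]
shift [ 45.8 100.9  51.1] turn [ 8.000e-04 -3.000e-04 -4.388e-01] | t 18.57 J [-0.48 -0.19  0.41  2.02  0.02  0.83 -0.54] F [ 0.3  0.3 -0.2] op 0.1
```

>>> drive_tool(
  commands=[
    [[-5, 0, -20, 0, 0, 0, 0], [-5, 0, -42, 0, 0, -0.08, 0], [15, 35, -44, 0, 0, -0.2, 0], [35, 70, -44, 0, 0, -0.33, 0], [46, 101, -41, 0, 0, -0.439, 0]],
  ],
)

```text
clock: 19.2
ee_pos: [587.3, -10.1, 488.7]
ee_rot: [2.03, 1.971, 0.574]
force: [0.0, -0.0, 0.5]
opening: -0.3
```

Run:
```python
from mv import *
im=optics.read_camera("wrist"); save(im,"wk",None,1.5)
p,R=pegpose(1.0,1,28,198); go(p,R); print(tn())
u=proj("wrist",pts([M[0],M[1],YAW,1.0,.97,1.6])["lp"]); print(u*1.5)
```

```text
shift [-0.  -5.2 92.4] turn [0.0066 0.0011 0.0081] | t 19.25 J [-0.54 -0.03  0.53  1.72 -0.09  0.98  0.  ] F [ 3.  -1.2  3.1] op 0.1
[103.7  68.4 290.4]
[[319.33927807 314.13618816]]
```

View pics/wk.png

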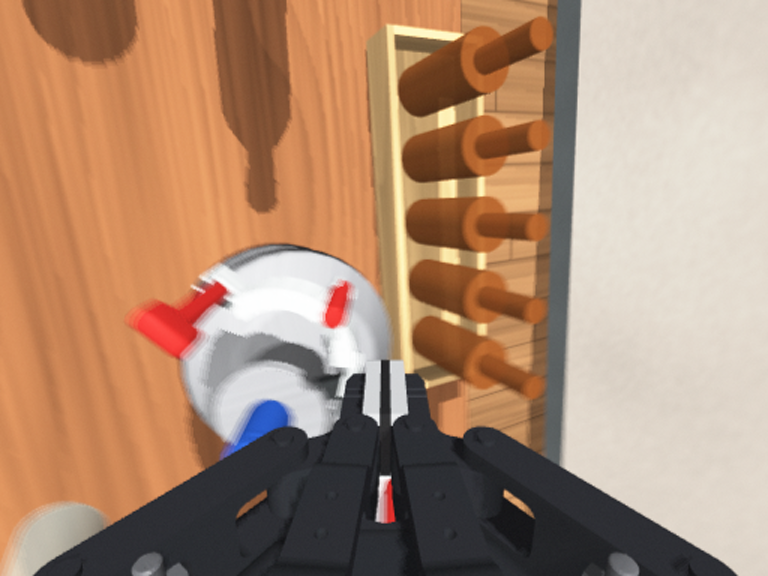

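>>> drive_tool(
  commands=[
    [[0, 2, 30, 0, 0, 0, 0], [0, 2, 60, 0, 0, 0, 0], [0, 2, 85, 0, 0, 0, 0], [0, 2, 92, 0, 0, 0, 0], [0, 2, 92, 0, 0, 0, 0]],
  ],
)

```text
clock: 19.88
ee_pos: [628.9, -2.7, 406.4]
ee_rot: [2.037, 1.966, 0.572]
force: [-0.4, -0.0, -0.5]
opening: 0.2
```

Run:
```python
from mv import *
im=optics.read_camera("wrist"); save(im,"wl",None,1.5)
p,R=pegpose(1.0,1,24,198); go(p,R); print(tn())
for q in (1.0,.82,.64,.46,.28,.1,0):
    p,R=pegpose(q,1,22,198); go(p,R)
u=proj("wrist",pts([M[0],M[1],YAW,1.0,.97,1.6])["lp"]); print(u*1.5)
```

```text
shift [ 0.3 -6.5  0.8] turn [ 0.0018  0.0001 -0.0004] | t 19.93 J [-0.52  0.11  0.54  1.75 -0.21  0.84  0.08] F [0.1 0.6 0.1] op -0.3
[101.6  68.3 198.8]
shift [ 0.3 -8.5  0.8] turn [ 0.0018  0.0001 -0.0004] | t 19.93 J [-0.52  0.11  0.54  1.75 -0.21  0.84  0.08] F [0.1 0.6 0.1] op -0.3
shift [  3.  -22.8   0.8] turn [ 0.0018  0.0002 -0.1804] | t 19.93 J [-0.52  0.11  0.54  1.75 -0.21  0.84  0.08] F [0.1 0.6 0.1] op -0.3
shift [  3.1 -37.4   0.7] turn [ 0.0017  0.0004 -0.3604] | t 19.93 J [-0.52  0.11  0.54  1.75 -0.21  0.84  0.08] F [0.1 0.6 0.1] op -0.3
shift [  0.5 -51.7   0.7] turn [ 0.0017  0.0006 -0.5404] | t 19.93 J [-0.52  0.11  0.54  1.75 -0.21  0.84  0.08] F [0.1 0.6 0.1] op -0.3
shift [ -4.5 -65.3   0.7] turn [ 1.700e-03  7.000e-04 -7.204e-01] | t 19.93 J [-0.52  0.11  0.54  1.75 -0.21  0.84  0.08] F [0.1 0.6 0.1] op -0.3
shift [-11.9 -77.8   0.7] turn [ 1.600e-03  9.000e-04 -9.004e-01] | t 19.93 J [-0.52  0.11  0.54  1.75 -0.21  0.84  0.08] F [0.1 0.6 0.1] op -0.3
shift [-17.  -84.1   0.7] turn [ 1.6000e-03  1.0000e-03 -1.0004e+00] | t 19.93 J [-0.52  0.11  0.54  1.75 -0.21  0.84  0.08] F [0.1 0.6 0.1] op -0.3
[[289.62237881 412.21314692]]
```

View pics/wl.png

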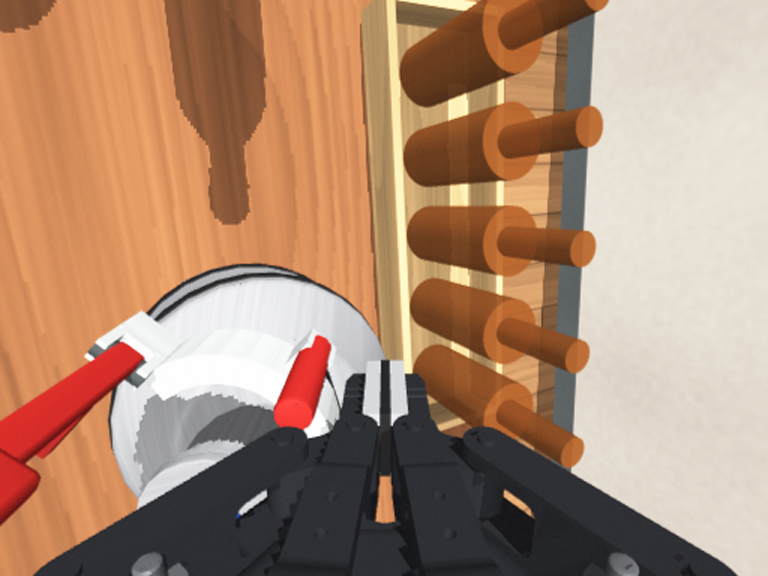

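>>> drive_tool(
  commands=[
    [[0.3, -8.5, -1, 0, 0, 0, 0], [3, -23, -1, 0, 0, -0.18, 0], [3, -37.5, -1, 0, 0, -0.36, 0], [0.5, -51.7, -1, 0, 0, -0.54, 0], [0.5, -51.7, -1, 0, 0, -0.54, 0]],
  ],
)

```text
clock: 20.55
ee_pos: [581.2, 0.3, 385.0]
ee_rot: [1.403, 2.373, 0.444]
force: [0.9, -0.3, 0.1]
opening: 0.2
```

Run:
```python
from mv import *
im=optics.read_camera("wrist"); save(im,"wm",None,1.5)
print(tn())
for q in (.46,.28,.1,0):
    p,R=pegpose(q,1,22,198); go(p,R)
for q in (.46,.4,.35): print(q,proj("wrist",pts([M[0],M[1],YAW,q,.97,1.6])["lp"])*1.5)
```

```text
[ 50.9  80.9 199.9]
shift [-0.2  0.5  1.9] turn [ 0.0018  0.0003 -0.0039] | t 20.6 J [-0.52  0.01  0.51  1.89 -0.13  0.78  0.56] F [ 0.7 -0.2  0.2] op -0.2
shift [  2.4 -13.8   1.9] turn [ 0.0018  0.0004 -0.1839] | t 20.6 J [-0.52  0.01  0.51  1.89 -0.13  0.78  0.56] F [ 0.7 -0.2  0.2] op -0.2
shift [  2.4 -28.4   1.8] turn [ 0.0017  0.0006 -0.3639] | t 20.6 J [-0.52  0.01  0.51  1.89 -0.13  0.78  0.56] F [ 0.7 -0.2  0.2] op -0.2
shift [  1.3 -36.4   1.8] turn [ 0.0017  0.0007 -0.4639] | t 20.6 J [-0.52  0.01  0.51  1.89 -0.13  0.78  0.56] F [ 0.7 -0.2  0.2] op -0.2
0.46 [[315.8031461  410.22540154]]
0.4 [[302.0206799  410.62636346]]
0.35 [[290.62443266 411.50441353]]
```

View pics/wm.png

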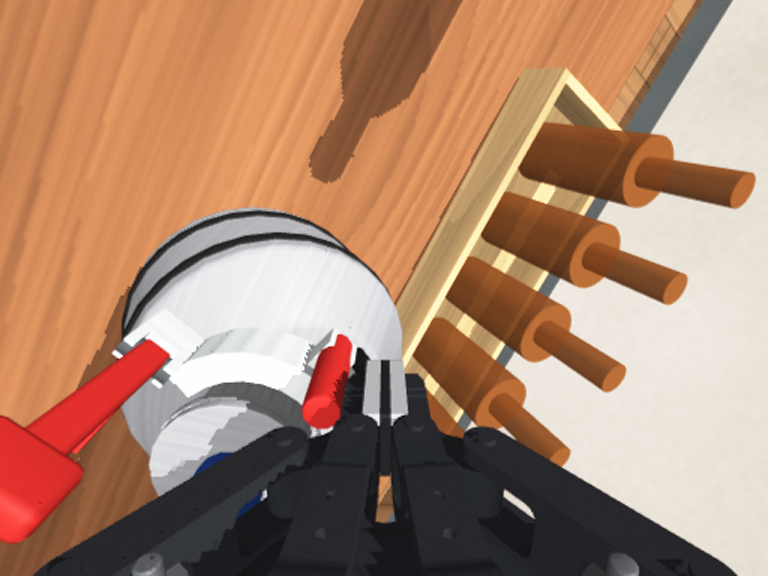

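>>> drive_tool(
  commands=[
    [[2.4, -14, 2, 0, 0, -0.18, 0], [2.4, -28, 2, 0, 0, -0.36, 0], [1.3, -36, 2, 0, 0, -0.46, 0], [1.3, -39, 2, 0, 0, -0.46, 0], [1.3, -39, 2, 0, 0, -0.46, 0]],
  ],
)

```text
clock: 21.22
ee_pos: [552.8, -16.2, 366.2]
ee_rot: [0.812, 2.585, 0.314]
force: [0.6, 0.1, 0.9]
opening: -0.1
```

Run:
```python
from mv import *
im=optics.read_camera("wrist"); save(im,"wn",None,1.5)
s=monitor.get_state(); print((Rot.from_rotvec(s["ee_rot"]).as_matrix().T@s["force"]).round(1))
print(tn())
for q in (0,):
    p,R=pegpose(q,1,22,198); go(p,R)
for q in (.1,.05,0): print(q,proj("wrist",pts([M[0],M[1],YAW,q,.97,1.6])["lp"])*1.5)
```

```text
[-0.8  2.1  0.8]
[ 14.   70.3 197.2]
shift [-0.6  2.  -0.8] turn [ 0.0005  0.0013 -0.0024] | t 21.27 J [-0.51 -0.04  0.51  1.97 -0.11  0.74  1.04] F [2.  1.3 0.2] op -0.2
0.1 [[343.16623507 414.80968958]]
0.05 [[331.44252247 414.06825916]]
0 [[319.70424733 413.82953849]]
```

View pics/wn.png

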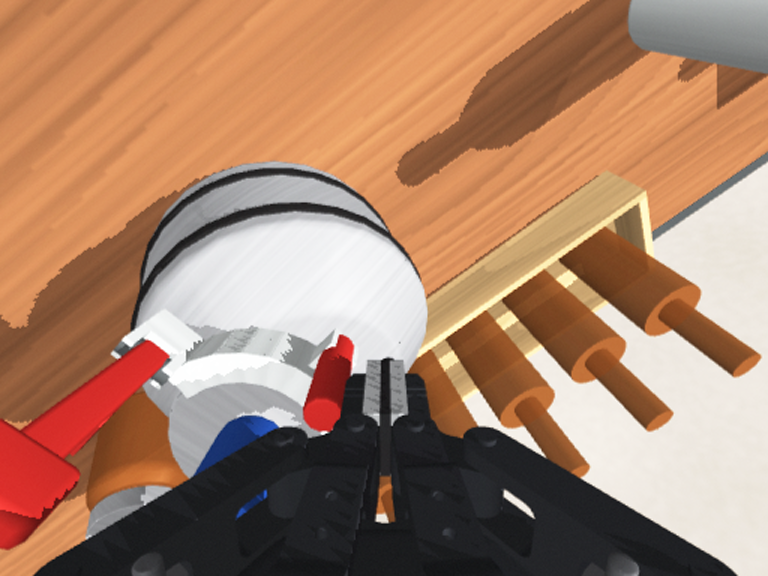

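>>> drive_tool(
  commands=[
    [[0, -2, 0, 0, 0, 0, 0], [0, -4, 0, 0, 0, 0, 0], [0, -4, 0, 0, 0, 0, 0]],
  ],
)

```text
clock: 21.65
ee_pos: [551.3, -17.8, 365.3]
ee_rot: [0.806, 2.585, 0.316]
force: [3.9, 4.6, 1.5]
opening: -0.0
```

Run:
```python
from mv import *
s=monitor.get_state(); print((Rot.from_rotvec(s["ee_rot"]).as_matrix().T@s["force"]).round(1))
print(tn())
p,R=pegpose(0,1,22,198); go(p,R)
```

```text
[-0.6  6.1  0.8]
[ 12.   69.  197.3]
shift [-1.   4.4 -0.7] turn [0.0038 0.0022 0.0004] | t 21.65 J [-0.51 -0.04  0.51  1.98 -0.11  0.74  1.05] F [3.9 4.6 1.5] op -0.0
```

>>> drive_tool(
  commands=[
    [[0, -3, 0, 0, 0, 0, 0], [0, -5, 0, 0, 0, 0, 0], [0, -5, 0, 0, 0, 0, 0]],
  ],
)

```text
clock: 22.02
ee_pos: [550.3, -18.7, 364.9]
ee_rot: [0.801, 2.581, 0.322]
force: [12.4, 11.7, -0.5]
opening: 0.0
```

Run:
```python
from mv import *
s=monitor.get_state(); print((Rot.from_rotvec(s["ee_rot"]).as_matrix().T@s["force"]).round(1))
print(tn())
p,R=pegpose(0,1,22,198); go(p,R)
im=optics.read_camera("scene"); save(im,"so",(165,155,275,265),7)
c=cam("wrist"); im=optics.read_camera("wrist"); save(im,"wo",None,1.5)
for q in (.1,.05,0): print(q,proj("wrist",pts([M[0],M[1],YAW,q,.97,1.6])["lp"])*1.5)
```

```text
[-2.3 15.3  7.1]
[ 10.8  68.2 197.6]
shift [-1.3  5.7 -0.4] turn [0.0099 0.0043 0.0027] | t 22.02 J [-0.5  -0.05  0.52  1.98 -0.12  0.73  1.05] F [12.4 11.7 -0.5] op 0.0
0.1 [[350.19169545 414.86721616]]
0.05 [[338.48834561 414.1391987 ]]
0 [[326.75762373 413.91175159]]
```

View pics/so.png

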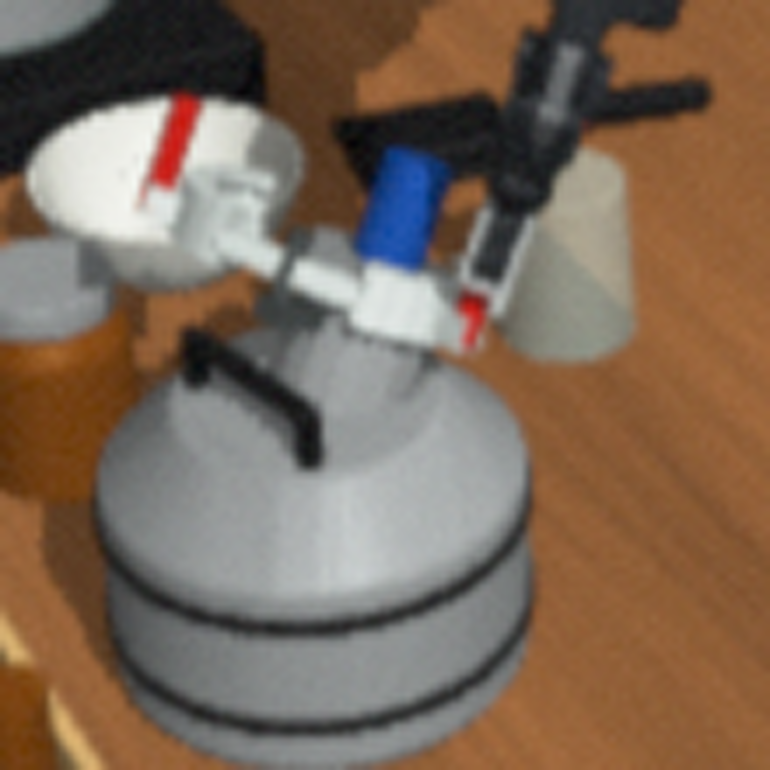

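View pics/wo.png

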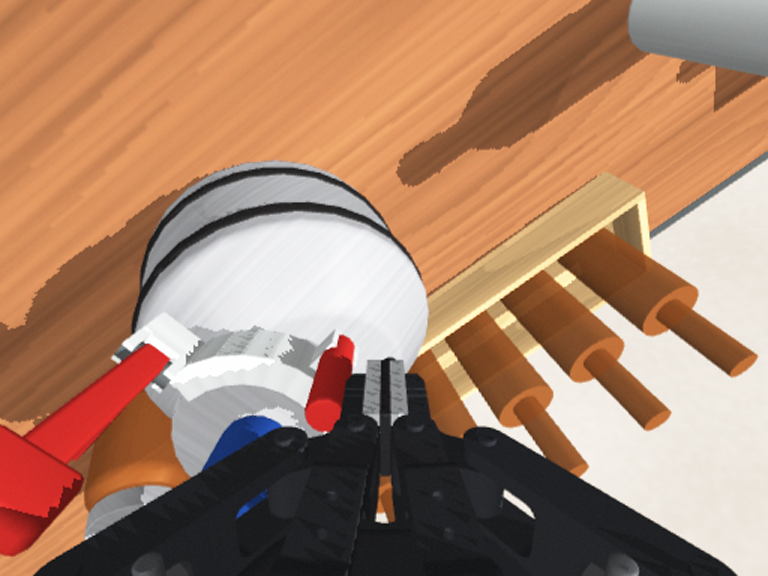

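>>> drive_tool(
  commands=[
    [[0, 10, 0, 0, 0, 0, 0], [0, 18, -20, 0, 0, 0, 0], [0, 18, -50, 0, 0, 0.08, 0], [0, 18, -75, 0, 0, 0.2, 0]],
  ],
)

```text
clock: 22.62
ee_pos: [522.8, -16.2, 435.5]
ee_rot: [1.077, 2.509, 0.369]
force: [-0.2, 0.5, -0.2]
opening: -0.2
```

Run:
```python
from mv import *
p,R=pegpose(.97,0,30,268); go(p,R); print(tn())
```

```text
shift [-166.2  -10.5    4.5] turn [-0.0018  0.0007  0.3597] | t 22.62 J [-0.5  -0.17  0.46  1.93 -0.    0.89  0.74] F [-0.2  0.5 -0.2] op -0.2
[ 19.3  76.1 272.5]
```

>>> drive_tool(
  commands=[
    [[-40, 0, 2, 0, 0, 0.09, 0], [-85, -4, 3, 0, 0, 0.18, 0], [-130, -8, 4, 0, 0, 0.27, 0], [-166, -10.5, 4.5, 0, 0, 0.36, 0], [-166, -10.5, 4.5, 0, 0, 0.36, 0]],
  ],
)

```text
clock: 23.25
ee_pos: [624.5, -147.3, 467.3]
ee_rot: [1.53, 2.307, 0.462]
force: [0.1, 0.2, 0.3]
opening: 0.1
```

Run:
```python
from mv import *
im=optics.read_camera("wrist"); save(im,"wp",None,1.5)
p,R=pegpose(.97,0,28,198); go(p,R); print(tn())
for q in (.97,.9): print(q,proj("wrist",pts([M[0],M[1],YAW,0,q,1.6])["rp"])*1.5)
```

```text
shift [ 0.5 -2.  68.9] turn [-0.0028  0.0018  0.0023] | t 23.3 J [-0.36  0.13  0.67  1.63 -0.35  1.01  0.82] F [-1.1  1.  -0.8] op 0.2
[ 99.3 -70.5 266.9]
0.97 [[321.20647643 329.6104935 ]]
0.9 [[310.01134059 329.2003866 ]]
```

View pics/wp.png

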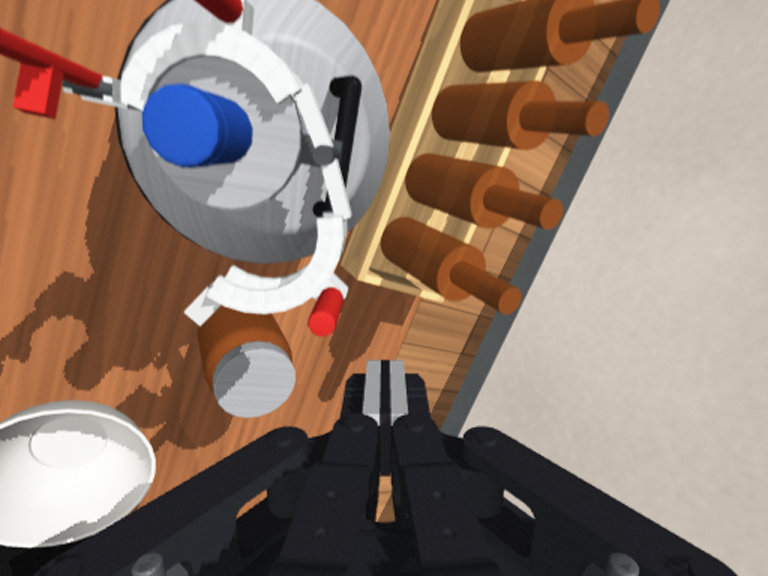

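>>> drive_tool(
  commands=[
    [[0.5, -1, 30, 0, 0, 0, 0], [0.5, -1, 55, 0, 0, 0, 0], [0.5, -1, 67, 0, 0, 0, 0], [0.5, -1, 67, 0, 0, 0, 0]],
  ],
)

```text
clock: 23.8
ee_pos: [652.7, -136.9, 406.7]
ee_rot: [1.524, 2.314, 0.467]
force: [0.1, 0.3, -0.2]
opening: 0.1
```

Run:
```python
from mv import *
print(tn())
for q in (.97,.8,.62,.44,.26,.08,0):
    p,R=pegpose(q,0,22,198); go(p,R)
```

```text
[ 98.6 -67.7 199.7]
shift [-2.4 -8.1  1.8] turn [-0.0013 -0.0013  0.0052] | t 23.8 J [-0.34  0.23  0.65  1.65 -0.44  0.92  0.88] F [ 0.1  0.3 -0.2] op 0.1
shift [ -5.  -21.6   1.8] turn [-0.0014 -0.0012  0.1752] | t 23.8 J [-0.34  0.23  0.65  1.65 -0.44  0.92  0.88] F [ 0.1  0.3 -0.2] op 0.1
shift [ -5.1 -36.1   1.8] turn [-0.0015 -0.001   0.3552] | t 23.8 J [-0.34  0.23  0.65  1.65 -0.44  0.92  0.88] F [ 0.1  0.3 -0.2] op 0.1
shift [ -2.7 -50.4   1.8] turn [-0.0016 -0.0009  0.5352] | t 23.8 J [-0.34  0.23  0.65  1.65 -0.44  0.92  0.88] F [ 0.1  0.3 -0.2] op 0.1
shift [  2.3 -64.1   1.8] turn [-0.0017 -0.0008  0.7152] | t 23.8 J [-0.34  0.23  0.65  1.65 -0.44  0.92  0.88] F [ 0.1  0.3 -0.2] op 0.1
shift [  9.6 -76.6   1.9] turn [-1.800e-03 -6.000e-04  8.952e-01] | t 23.8 J [-0.34  0.23  0.65  1.65 -0.44  0.92  0.88] F [ 0.1  0.3 -0.2] op 0.1
shift [ 13.6 -81.7   1.9] turn [-1.800e-03 -5.000e-04  9.752e-01] | t 23.8 J [-0.34  0.23  0.65  1.65 -0.44  0.92  0.88] F [ 0.1  0.3 -0.2] op 0.1
```

>>> drive_tool(
  commands=[
    [[-5, -21.6, 1, 0, 0, 0.175, 0], [-5, -36, 1, 0, 0, 0.355, 0], [-2.7, -50.4, 1, 0, 0, 0.535, 0], [2.3, -64, 1, 0, 0, 0.715, 0], [2.3, -64, 1, 0, 0, 0.715, 0]],
  ],
)

```text
clock: 24.42
ee_pos: [599.8, -160.0, 379.2]
ee_rot: [2.323, 1.697, 0.63]
force: [0.7, 1.6, 0.3]
opening: 0.2
```

Run:
```python
from mv import *
print(tn())
for q in (.26,.08,0):
    p,R=pegpose(q,0,22,198); go(p,R)
im=optics.read_camera("wrist"); save(im,"wq",None,1.5)
for q in (.3,.26,.2): print(q,proj("wrist",pts([M[0],M[1],YAW,0,q,1.6])["rp"])*1.5)
```

```text
[ 35.8 -80.  200.8]
shift [ 1.  -0.9  2.8] turn [ 0.0018 -0.0009  0.0003] | t 24.43 J [-0.41  0.15  0.76  1.8  -0.44  0.86  0.24] F [0.7 1.6 0.3] op 0.2
shift [ -1.7 -15.2   2.8] turn [ 0.0017 -0.0011  0.1803] | t 24.43 J [-0.41  0.15  0.76  1.8  -0.44  0.86  0.24] F [0.7 1.6 0.3] op 0.2
shift [ -2.  -21.7   2.8] turn [ 0.0017 -0.0012  0.2603] | t 24.43 J [-0.41  0.15  0.76  1.8  -0.44  0.86  0.24] F [0.7 1.6 0.3] op 0.2
0.3 [[321.75747098 409.62824654]]
0.26 [[312.61061274 409.76878252]]
0.2 [[298.85605983 409.38699056]]
```

View pics/wq.png

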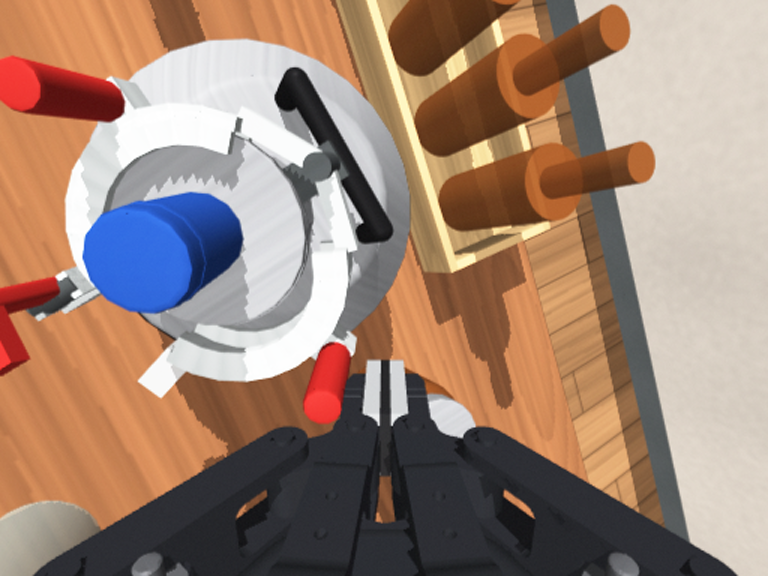

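Working. Finish the swing with gentle overpress.

>>> drive_tool(
  commands=[
    [[-1, -10, 2, 0, 0, 0.12, 0], [-1.8, -18, 2, 0, 0, 0.22, 0], [-2, -23, 2, 0, 0, 0.26, 0], [-2, -26, 2, 0, 0, 0.26, 0], [-2, -26, 2, 0, 0, 0.26, 0]],
  ],
)

```text
clock: 25.1
ee_pos: [580.3, -153.2, 367.9]
ee_rot: [2.559, 1.404, 0.677]
force: [5.8, -1.5, 0.0]
opening: -0.2
```

>>> drive_tool(
  commands=[
    [[0, -3, 0, 0, 0, 0, 0], [0, -5, 0, 0, 0, 0, 0], [0, -5, 0, 0, 0, 0, 0]],
  ],
)

```text
clock: 25.48
ee_pos: [578.4, -152.2, 367.9]
ee_rot: [2.551, 1.396, 0.682]
force: [18.7, -6.7, -4.6]
opening: 0.3
```

Run:
```python
from mv import *
s=monitor.get_state(); print((Rot.from_rotvec(s["ee_rot"]).as_matrix().T@s["force"]).round(1))
print(tn())
p,R=pegpose(0,0,22,198); go(p,R)
im=optics.read_camera("wrist"); save(im,"wr",None,1.5)
for q in (.1,.05,0): print(q,proj("wrist",pts([M[0],M[1],YAW,0,q,1.6])["rp"])*1.5)
```

```text
[ 1.6 16.3 12.1]
[ 13.4 -68.2 199.6]
shift [-0.5  3.9  1.7] turn [ 0.0176 -0.0019  0.0026] | t 25.48 J [-0.46  0.09  0.78  1.87 -0.4   0.8  -0.04] F [18.7 -6.7 -4.6] op 0.3
0.1 [[344.72459336 413.94703189]]
0.05 [[333.24794266 414.77184124]]
0 [[321.72140256 415.10249247]]
```

View pics/wr.png

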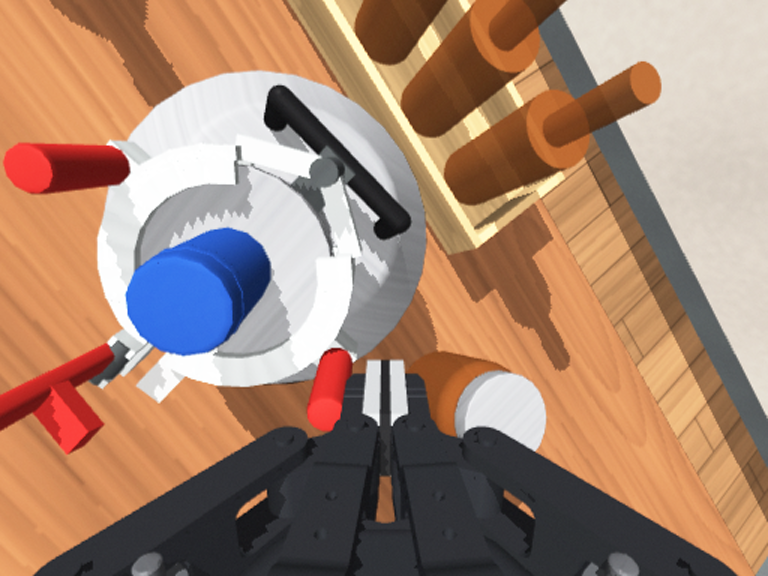

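Run:
```python
from mv import *
for q in (.05,0): print(q,[ (k,(proj("wrist",pts([M[0],M[1],YAW,q,q,1.6])[k])*1.5).round(0).tolist()) for k in ("lp","rp","piv","hinge")])
for p in ([-56,0,13],[-47,0,13],[-56,-10,13]): print(p,proj("wrist",nk(p))*1.5)
```

```text
0.05 [('lp', [[22.0, 150.0]]), ('rp', [[333.0, 415.0]]), ('piv', [[99.0, 345.0]]), ('hinge', [[327.0, 170.0]])]
0 [('lp', [[25.0, 165.0]]), ('rp', [[322.0, 415.0]]), ('piv', [[110.0, 355.0]]), ('hinge', [[327.0, 170.0]])]
[-56, 0, 13] [[135.162613   367.36886757]]
[-47, 0, 13] [[148.65624621 353.31533245]]
[-56, -10, 13] [[155.45289576 382.98018713]]
```

>>> drive_tool(
  commands=[
    [[0, 10, 0, 0, 0, 0, 0], [0, 20, -25, 0, 0, 0, 0], [0, 20, -60, 0, 0, -0.1, 0], [0, 20, -92, 0, 0, -0.2, 0], [0, 20, -92, 0, 0, -0.3, 0]],
  ],
)

```text
clock: 26.15
ee_pos: [548.8, -170.4, 455.7]
ee_rot: [2.276, 1.741, 0.624]
force: [-0.5, -0.5, -1.6]
opening: 0.2
```

Run:
```python
from mv import *
go(nk([0,50,292]),tool(0)); go(nk([-56,48,292]),tool(0)); print(tn())
```

```text
shift [105.7 -79.7   0.4] turn [ 5.300e-03 -2.000e-04 -4.626e-01] | t 26.15 J [-0.48 -0.05  0.79  1.79 -0.24  0.98  0.15] F [-0.5 -0.5 -1.6] op 0.2
shift [ 7.90e+01 -1.29e+02  1.00e-01] turn [ 5.300e-03 -2.000e-04 -4.626e-01] | t 26.15 J [-0.48 -0.05  0.79  1.79 -0.24  0.98  0.15] F [-0.5 -0.5 -1.6] op 0.2
[ 24.2 -80.2 292.7]
```

>>> drive_tool(
  commands=[
    [[35, -27, 0, 0, 0, -0.15, 0], [70, -53, 0, 0, 0, -0.3, 0], [106, -80, 0, 0, 0, -0.46, 0], [95, -105, 0, 0.005, 0, -0.46, 0], [79, -129, 0, 0.005, 0, -0.46, 0]],
  ],
)

```text
clock: 26.78
ee_pos: [455.9, -53.3, 417.9]
ee_rot: [1.774, 2.17, 0.52]
force: [-0.6, 0.3, 1.3]
opening: 0.2
```

>>> drive_tool(
  commands=[
    [[0, 0, 0, 0, 0, 0, 0], [0, 0, 0, 0, 0, 0, 0]],
  ],
)

```text
clock: 27.02
ee_pos: [457.0, -56.8, 418.4]
ee_rot: [1.783, 2.16, 0.519]
force: [0.6, -1.0, 0.6]
opening: 0.1
```

Run:
```python
from mv import *
im=optics.read_camera("wrist"); save(im,"ws",None,1.5)
go(nk([-56,45,292]),tool(0)); print(tn())
for q in (1.7,1.57,1.4): print(q,proj("wrist",pts([M[0],M[1],YAW,0,0,q])["tip"])*1.5)
```

```text
shift [-4.9 -3.3 -2. ] turn [-0.0029 -0.0013 -0.0067] | t 27.07 J [-0.32 -0.3   0.37  2.07 -0.01  0.9   0.25] F [ 0.2 -0.6  0.1] op -0.2
[-52.7  49.9 290. ]
1.7 [[376.61618582 410.7079919 ]]
1.57 [[376.82071911 429.44118889]]
1.4 [[377.16188881 450.64898391]]
```

View pics/ws.png

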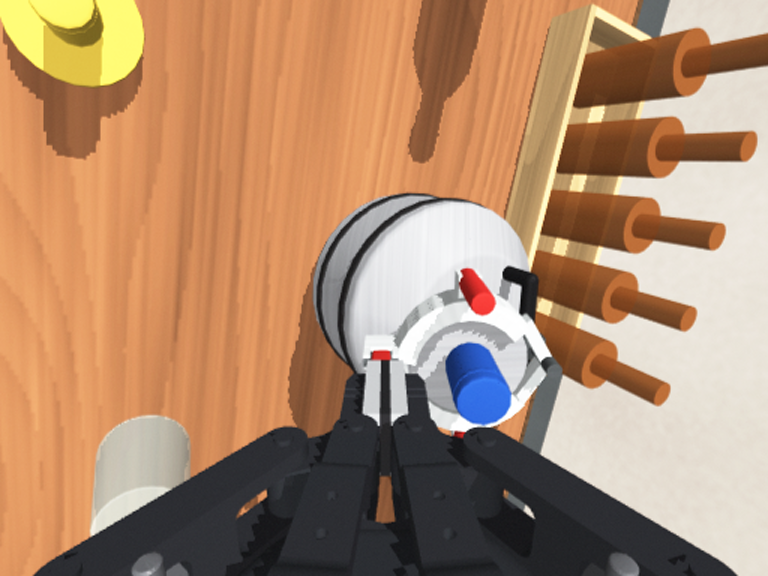

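>>> drive_tool(
  commands=[
    [[0, -2, 20, 0, 0, 0, 0], [0, -3.3, 37, 0, 0, 0, 0], [0, -3.3, 37, 0, 0, 0, 0]],
  ],
)

```text
clock: 27.45
ee_pos: [470.4, -52.0, 382.3]
ee_rot: [1.782, 2.166, 0.517]
force: [-0.5, 0.5, -0.4]
opening: -0.4
```

```bash
cat >> mv.py <<'E'
def latchpose(q,r=66,off=5,hw=11):
    y=10-r*np.cos(q)+off*np.sin(q); z=16+r*np.sin(q)+off*np.cos(q)
    return nk([-56,y+hw,z+173.4]),tool(0)
E
python3 - <<'E'
from mv import *
im=optics.read_camera("wrist"); save(im,"wt",None,1.5)
im=optics.read_camera("scene"); save(im,"stt",(165,155,275,265),7)
print(tn())
for q in (1.5,1.3,1.1,.9,.7,.5,.3,.15,0): print(q); go(*latchpose(q))
E
```

```text
[-56.2  50.8 253. ]
1.5
shift [-29.4   0.3  -2.7] turn [-0.0033 -0.002  -0.0056] | t 27.55 J [-0.33 -0.24  0.39  2.1  -0.04  0.82  0.28] F [-0.4 -0.  -0.1] op 0.3
1.3
shift [-42.6   0.4  -1.5] turn [-0.0033 -0.002  -0.0056] | t 27.55 J [-0.33 -0.24  0.39  2.1  -0.04  0.82  0.28] F [-0.4 -0.  -0.1] op 0.3
1.1
shift [-55.2   0.5   2.4] turn [-0.0033 -0.002  -0.0056] | t 27.55 J [-0.33 -0.24  0.39  2.1  -0.04  0.82  0.28] F [-0.4 -0.  -0.1] op 0.3
0.9
shift [-66.9   0.6   8.6] turn [-0.0033 -0.002  -0.0056] | t 27.55 J [-0.33 -0.24  0.39  2.1  -0.04  0.82  0.28] F [-0.4 -0.  -0.1] op 0.3
0.7
shift [-77.1   0.7  17.1] turn [-0.0033 -0.002  -0.0056] | t 27.55 J [-0.33 -0.24  0.39  2.1  -0.04  0.82  0.28] F [-0.4 -0.  -0.1] op 0.3
0.5
shift [-85.3   0.8  27.3] turn [-0.0033 -0.002  -0.0056] | t 27.55 J [-0.33 -0.24  0.39  2.1  -0.04  0.82  0.28] F [-0.4 -0.  -0.1] op 0.3
0.3
shift [-91.4   0.8  39.1] turn [-0.0033 -0.002  -0.0056] | t 27.55 J [-0.33 -0.24  0.39  2.1  -0.04  0.82  0.28] F [-0.4 -0.  -0.1] op 0.3
0.15
shift [-94.4   0.9  48.6] turn [-0.0033 -0.002  -0.0056] | t 27.55 J [-0.33 -0.24  0.39  2.1  -0.04  0.82  0.28] F [-0.4 -0.  -0.1] op 0.3
0
shift [-95.9   0.9  58.4] turn [-0.0033 -0.002  -0.0056] | t 27.55 J [-0.33 -0.24  0.39  2.1  -0.04  0.82  0.28] F [-0.4 -0.  -0.1] op 0.3
```

View pics/wt.png

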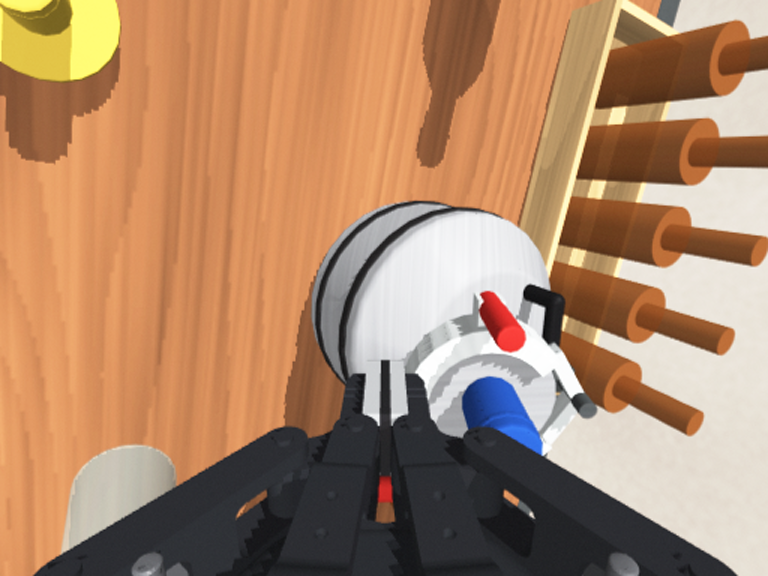

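View pics/stt.png

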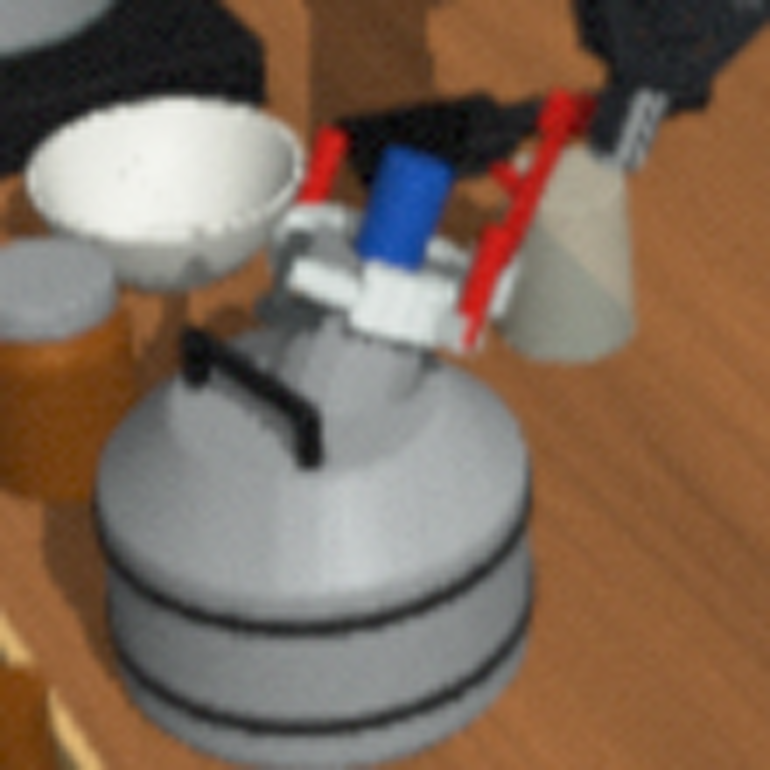

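>>> drive_tool(
  commands=[
    [[-15, 0.2, -3, 0, 0, 0, 0], [-29, 0.3, -3, 0, 0, 0, 0], [-42, 0.4, -1.5, 0, 0, 0, 0], [-55, 0.5, 2.4, 0, 0, 0, 0], [-67, 0.6, 8.6, 0, 0, 0, 0]],
  ],
)

```text
clock: 28.18
ee_pos: [487.7, -118.6, 377.2]
ee_rot: [1.781, 2.159, 0.521]
force: [0.4, 1.0, -0.3]
opening: 0.2
```

Run:
```python
from mv import *
im=optics.read_camera("wrist"); save(im,"wu",None,1.5)
im=optics.read_camera("scene"); save(im,"su",(165,155,275,265),7)
print(tn())
for q in (.9,.7,.5,.3,.15,0): print(q); go(*latchpose(q))
```

```text
[-56.6 -18.  244.6]
0.9
shift [1.9 0.6 0.4] turn [-0.0029 -0.0002 -0.0087] | t 28.27 J [-0.32 -0.17  0.53  2.05 -0.14  0.81  0.49] F [ 0.5 -0.2 -0.2] op 0.1
0.7
shift [-8.2  0.7  8.9] turn [-0.0029 -0.0002 -0.0087] | t 28.27 J [-0.32 -0.17  0.53  2.05 -0.14  0.81  0.49] F [ 0.5 -0.2 -0.2] op 0.1
0.5
shift [-16.5   0.8  19.2] turn [-0.0029 -0.0002 -0.0087] | t 28.27 J [-0.32 -0.17  0.53  2.05 -0.14  0.81  0.49] F [ 0.5 -0.2 -0.2] op 0.1
0.3
shift [-22.6   0.9  30.9] turn [-0.0029 -0.0002 -0.0087] | t 28.27 J [-0.32 -0.17  0.53  2.05 -0.14  0.81  0.49] F [ 0.5 -0.2 -0.2] op 0.1
0.15
shift [-25.5   0.9  40.4] turn [-0.0029 -0.0002 -0.0087] | t 28.27 J [-0.32 -0.17  0.53  2.05 -0.14  0.81  0.49] F [ 0.5 -0.2 -0.2] op 0.1
0
shift [-27.    0.9  50.2] turn [-0.0029 -0.0002 -0.0087] | t 28.27 J [-0.32 -0.17  0.53  2.05 -0.14  0.81  0.49] F [ 0.5 -0.2 -0.2] op 0.1
```

View pics/wu.png

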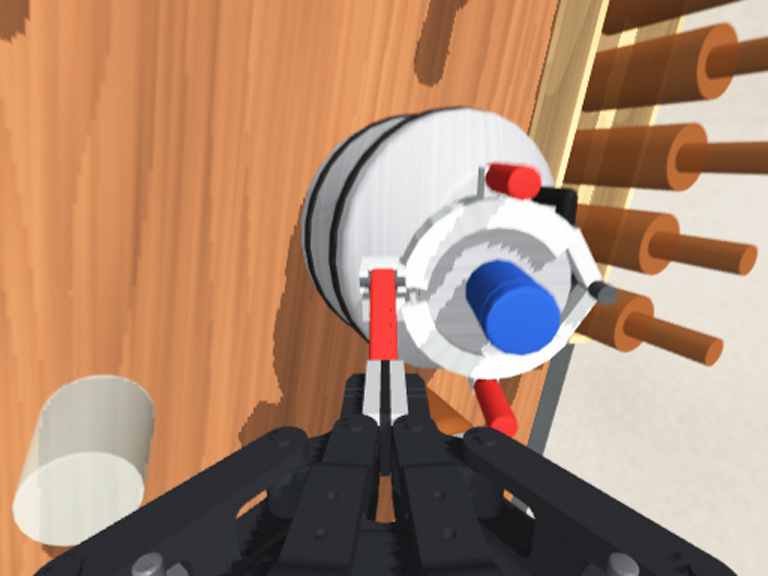

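View pics/su.png

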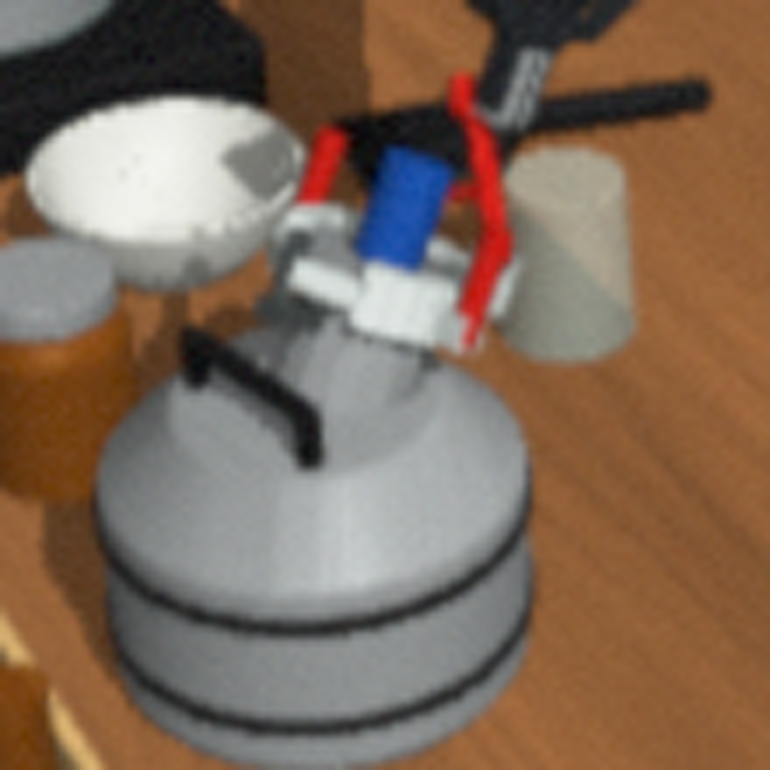

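Lever is tipping over; ring halves look shut. Continue down.

>>> drive_tool(
  commands=[
    [[-8, 0.7, 9, 0, 0, 0, 0], [-16.5, 0.8, 19, 0, 0, 0, 0], [-22.5, 0.9, 31, 0, 0, 0, 0], [-25.5, 0.9, 40, 0, 0, 0, 0], [-27, 0.9, 48, 0, 0, 0, 0]],
  ],
)

```text
clock: 28.9
ee_pos: [514.5, -140.4, 332.5]
ee_rot: [1.783, 2.161, 0.518]
force: [0.6, 0.0, 0.7]
opening: -0.3
```

>>> drive_tool(
  commands=[
    [[0, 0, 2, 0, 0, 0, 0], [0, 0, 4, 0, 0, 0, 0], [0, 0, 4, 0, 0, 0, 0]],
  ],
)

```text
clock: 29.28
ee_pos: [515.3, -140.9, 331.5]
ee_rot: [1.785, 2.161, 0.521]
force: [-17.8, 0.6, 19.9]
opening: -0.3
```

Run:
```python
from mv import *
im=optics.read_camera("wrist"); save(im,"wv",None,1.5)
im=optics.read_camera("scene"); save(im,"sv",(165,155,275,265),7)
st(0)
go(*latchpose(0))
```

```text
neckF [-5.9  4.  25.6] neckT [0.91 1.89 0.07] toolF [  4.1  -6.  -25.5]
shift [45.1 56.   4.2] turn [-0.0034 -0.0034 -0.0086] | t 29.38 J [-0.33 -0.03  0.61  2.04 -0.3   0.74  0.66] F [-17.3   0.6  20.1] op 0.1
[-56.3 -44.6 194.2]
shift [-0.4  0.3 -0.2] turn [-0.0034 -0.0034 -0.0086] | t 29.38 J [-0.33 -0.03  0.61  2.04 -0.3   0.74  0.66] F [-17.3   0.6  20.1] op 0.1
```

View pics/wv.png

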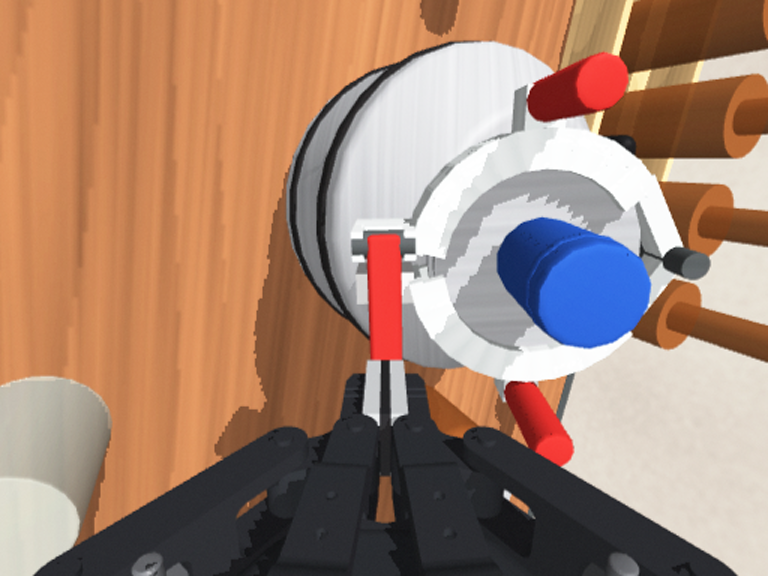

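View pics/sv.png

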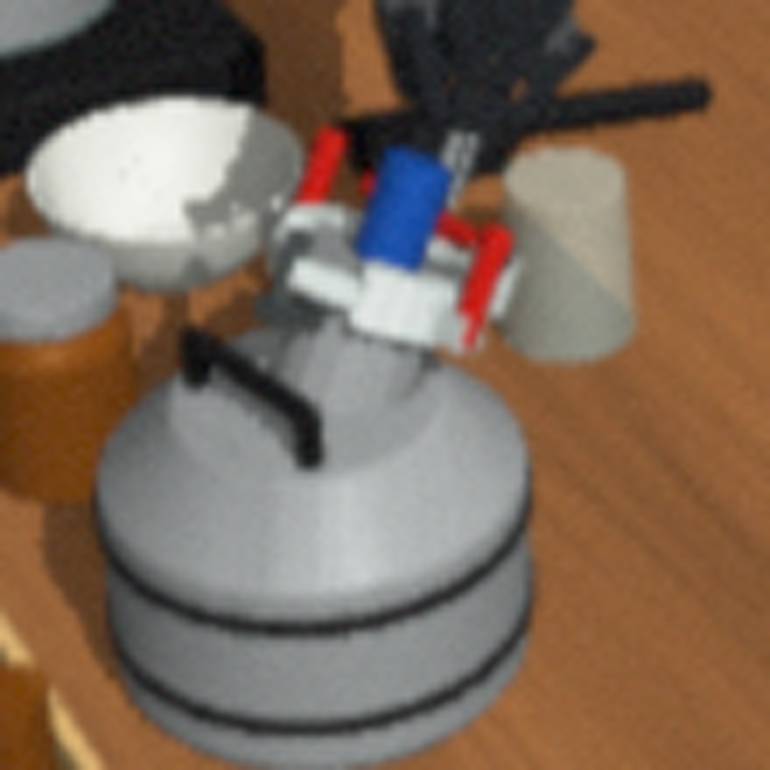

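>>> drive_tool(
  commands=[
    [[0, 0, -15, 0, 0, 0, 0], [0, 0, -50, 0, 0, 0, 0], [-20, 0, -100, 0, 0, 0, 0], [-60, 0, -120, 0, 0, 0, 0], [-80, 0, -120, 0, 0, 0, 0]],
  ],
)

```text
clock: 30.0
ee_pos: [477.6, -232.3, 438.9]
ee_rot: [1.783, 2.154, 0.521]
force: [-0.2, 0.2, -1.7]
opening: -0.2
```

>>> drive_tool(
  commands=[
    [[0, 0, 0, 0, 0, 0, 0], [0, 0, 0, 0, 0, 0, 0]],
  ],
)

```text
clock: 30.25
ee_pos: [478.2, -228.2, 435.5]
ee_rot: [1.783, 2.163, 0.519]
force: [-0.7, 0.3, -0.4]
opening: -0.0
```

Run:
```python
from mv import *
c=cam("wrist"); im=optics.read_camera("wrist"); save(im,"ww",None,1.5); 
P=pts([M[0],M[1],YAW,0,0,0])
for k in P: print(k,(proj("wrist",P[k],c)[0]*1.5).round(0))
for q in (.05,.1): print(q,(proj("wrist",pts([M[0],M[1],YAW,q,q,q])["tip"],c)*1.5).round(0),(proj("wrist",pts([M[0],M[1],YAW,q,q,0])["lp"],c)*1.5).round(0),(proj("wrist",pts([M[0],M[1],YAW,q,q,0])["rp"],c)*1.5).round(0))
im=optics.read_camera("scene"); save(im,"sw",(165,155,275,265),7)
im=optics.read_camera("top"); save(im,"tw",(215,105,315,190),8); save(im,"twf",None,1.5)
st(0)
```

```text
mouth [480.  82.]
lp [508. -71.]
rp [490. 184.]
piv [385.  58.]
tip [386. 196.]
hinge [571.  81.]
0.05 [[381. 186.]] [[515. -78.]] [[495. 189.]]
0.1 [[376. 176.]] [[522. -85.]] [[500. 194.]]
neckF [0.4 0.3 0. ] neckT [-0.02  0.5  -0.02] toolF [ 0.3  0.4 -0. ]
shift [123.1  56.5 121.4] turn [-0.0046 -0.0025 -0.0063] | t 30.4 J [-0.28 -0.14  0.72  1.89 -0.22  0.99  0.73] F [0.3 0.4 0.2] op -0.2
[ -56.7 -123.   311.3]
```

View pics/ww.png

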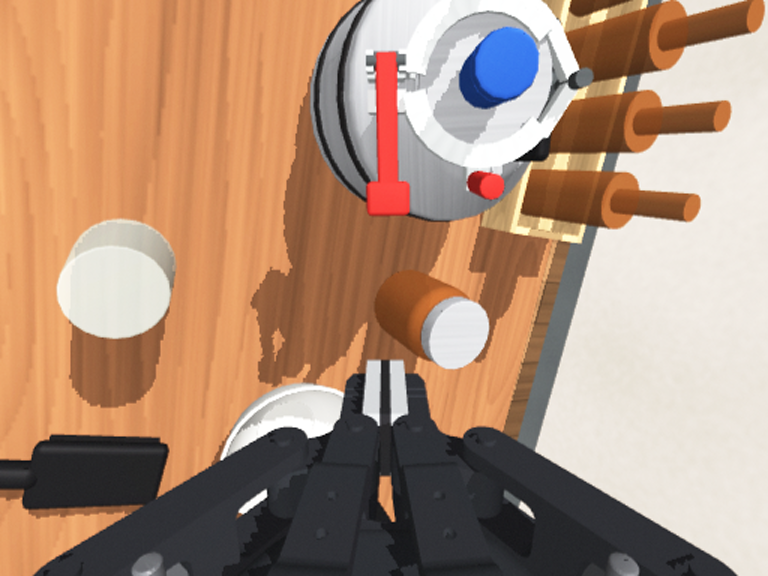

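View pics/sw.png

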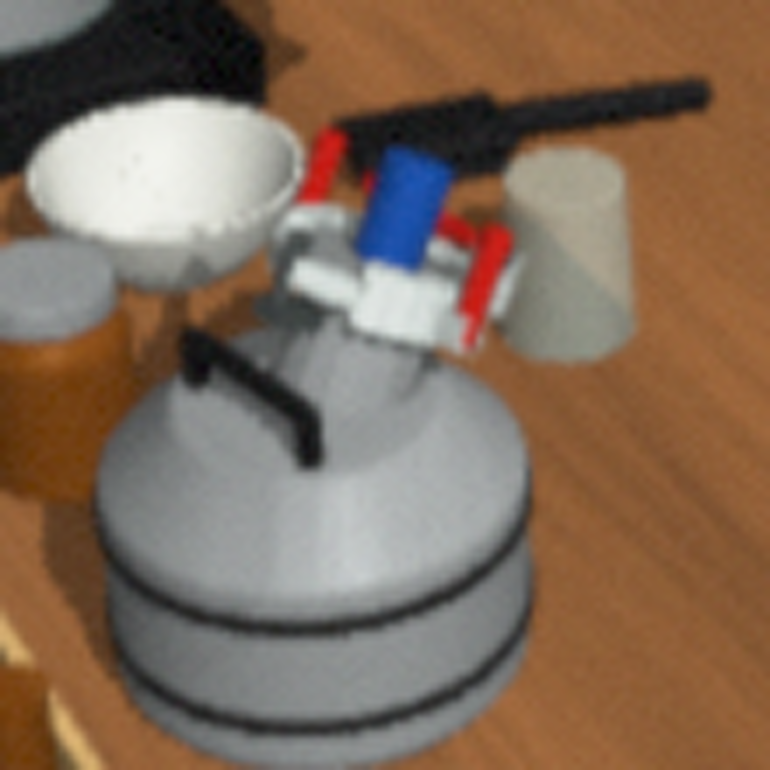

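View pics/tw.png

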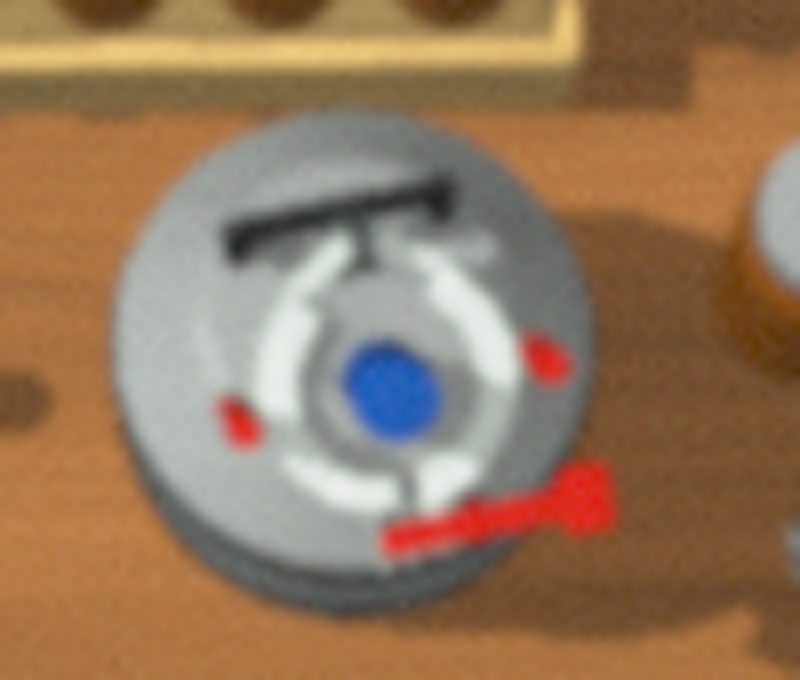

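View pics/twf.png

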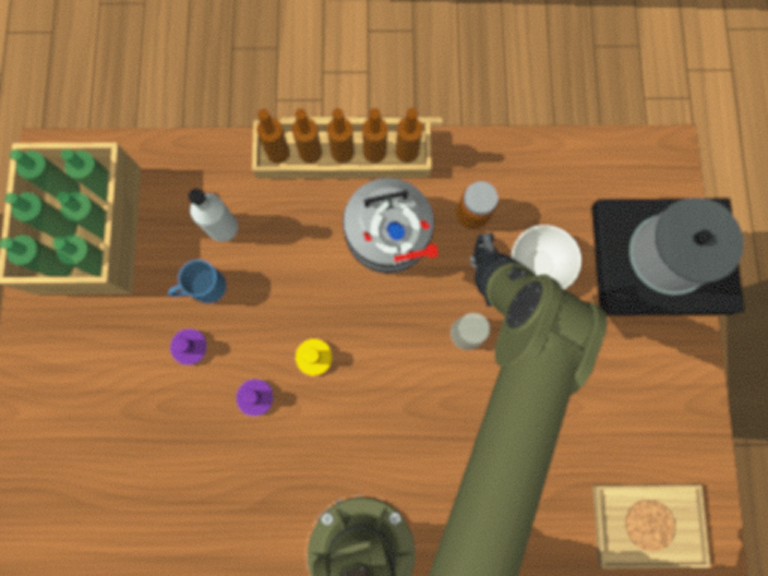

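Run:
```python
from mv import *
for q in (0,.03,.06):
    P=pts([M[0],M[1],YAW,q,q,0]); print(q,{k:((proj("top",P[k])[0]-[215,105]+.5)*8-.5).round(0).tolist() for k in P},{k:((proj("scene",P[k])[0]-[165,155]+.5)*7-.5).round(0).tolist() for k in ("lp","rp")})
print(((proj("top",nk([0,0,54]))[0]-[215,105]+.5)*8-.5).round(0))
```

```text
0 {'mouth': [383.0, 376.0], 'lp': [244.0, 428.0], 'rp': [553.0, 366.0], 'piv': [388.0, 536.0], 'tip': [585.0, 497.0], 'hinge': [357.0, 231.0]} {'lp': [494.0, 233.0], 'rp': [330.0, 134.0]}
0.03 {'mouth': [383.0, 376.0], 'lp': [239.0, 424.0], 'rp': [556.0, 360.0], 'piv': [379.0, 537.0], 'tip': [577.0, 504.0], 'hinge': [357.0, 231.0]} {'lp': [494.0, 234.0], 'rp': [325.0, 132.0]}
0.06 {'mouth': [383.0, 376.0], 'lp': [234.0, 420.0], 'rp': [560.0, 355.0], 'piv': [370.0, 538.0], 'tip': [569.0, 511.0], 'hinge': [357.0, 231.0]} {'lp': [493.0, 235.0], 'rp': [320.0, 130.0]}
[402. 401.]
```

```bash
python3 -c "
from rig import ctrl,monitor
print(monitor.get_state()['clock']); print(ctrl.job_done())"
```

```text
30.4
the job is handed in; nothing more can be done
None
```

The filler neck is closed: the blue-knobbed cap is seated on the slanted flange, both clamp halves are shut around it, and the red latch lever lies down across the joint. I handed the job in at 30.4 s of the 72 s allowed.

**What my last checks showed**
- **Clamp halves:** both pegs read as shut to within about 0.02 rad, and each half met its stop at 15–16 N when pushed.
- **Latch:** the lever stopped at its latched height with about 26 N on it. Its pad sat within 2 px of where the latched position puts it in the wrist view.
- **Cap:** the knob sits within about 1.5 mm of where a seated cap should be, in the top view.
- **Other things:** the look-alikes and other items appeared unmoved in the final top view. The arm was clear of everything, with about zero force on the wrist.

**What went wrong along the way**
- On the way to the keg the cap or gripper brushed the latch. That tipped the lever, swung the left half slightly, and tilted the cap in the grip by about 0.2 rad.
- The first two tries to seat the cap were blocked at about 60 N on the wrist. I corrected for the tilt, reseated it, and pushed the latch upright again before closing the ring. Pushing the latch back opened the left half a bit more first.
- Twice joint 2 came down to about -0.30, its lower limit. I saw no sign that it went past.
- In the top view the peg positions came out about 5 px off the model in the enlarged picture. Both pegs were off by the same amount and their spacing was right, so I took it as calibration error.

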